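Fill the snack bowls at the storeroom sweet dispenser

TASK

The steel bowl stand under the sweet dispenser's chute rocks because one leg is up on the dispenser's black foot bar: before letting any sweet out, turn the stand until all four feet are down on the grey lid and it no longer rocks. Then fill the bowls from the wooden tray one after the other: set the bowl on the stand, turn the red paddle knob two clicks in the direction that drops sweets, so that exactly two sweets fall in, and put the bowl back on the tray. Finish with every bowl upright on the tray with its two sweets, the other sweets still in the dispenser, the stand steady under the chute, and the hole punch, tape dispenser and pen holder left alone.

Things in the scene. Friction and masses are not known exactly. Their poses are not given: they have to be found in the camera images.
- dispenser: Sweet dispenser fixed on a grey crate lid 200 x 300 mm, 6 mm thick, rim 8 mm higher. Origin: centre of the lid's underside; z up; +y along the 300 mm side, from the chute end to the dispenser end; the knob is on the -x side. Clear feed tube 42 mm square, 415 mm high with its red cap, over a round rotor housing 84 mm wide and 42 mm deep (x), on a black pedestal. All rigid.
- knob_center (a point): Centre of the red paddle knob on its level axis (along the dispenser's x), 195 mm above the table, 85 mm to the -x side of the feed tube's centre line. Hub 28 mm wide; four flat wings 90 degrees apart, 8 mm thick, 36 mm wide along the axis, reaching 50 mm from it. At rest in a click the wings stand at 45 degrees, an X seen along the axis.
- knob (a joint): Knob angle (rad), 0 at the start, a click every 1.571. Grows as the upper wing on the dispenser's +y side is pressed down; that way each click drops one sweet, at rest in the bowl within 1 s. The detent resists with up to 0.25 N m half-way to the next click, then snaps into it by itself if the wings are free: press the wing to 20 degrees below level, then move away to +y.
- rotor (a point): Centre of the pocket rotor inside the dispenser, 195 mm above the work surface, on the knob's axis and on the feed tube's centre line. Sweets in the rotor or the tube are higher than 155 mm. A black gear cover, 82 mm wide, reaches 51 mm from here to the dispenser's +x side.
- chute_tip (a point): Middle of the lower end of the white chute's floor, 104 mm above the work surface; the chute is 42 mm wide with 26 mm side walls; sweets leave it towards the dispenser's -y and land 20 to 60 mm beyond it.
- stand_spot (a point): Point on the top face of the crate lid (6 mm above the work surface), 54 mm beyond the chute tip towards -y: the stand belongs centred here.
- stand: Steel bowl stand, 0.3 kg. Round plate 116 mm wide, its top 30 mm above the feet; four square legs 12 x 12 mm, 55 mm tall, 62 mm from the middle in its +x, +y, -x and -y; they rise 25 mm above the plate and can be pinched there. Origin: middle, at foot level. Starts near stand_spot with the leg next to the dispenser up on foot_bar; turned about 45 degrees (25 at least) all feet clear it.
- foot_bar (a point): Outer end of the dispenser's black foot bar, on its top face: the bar lies flat on the lid, 30 mm wide, 8 mm high, and runs from the pedestal out below the chute towards -y; it ends 32 mm short of stand_spot.
- tray: Wooden tray, fixed on the work surface, 250 mm (x) by 410 mm (y), floor 6 mm thick, rim 18 mm high and 6 mm wide. Origin: centre of its underside.
- bowl1: White plastic bowl, may be absent; all are alike. 92 mm wide at the rim, 68 mm at the foot, 48 mm high, wall 4 mm, floor 5 mm, about 0.15 kg. Origin: centre of its underside. Straight handle 14 mm wide, 12 mm high, along the bowl's -x, from 42 to 128 mm from the middle, its centre line 40 mm above the underside: pinch it from above about 85 mm from the middle.
- bowl2: White plastic bowl, may be absent; all are alike. 92 mm wide at the rim, 68 mm at the foot, 48 mm high, wall 4 mm, floor 5 mm, about 0.15 kg. Origin: centre of its underside. Straight handle 14 mm wide, 12 mm high, along the bowl's -x, from 42 to 128 mm from the middle, its centre line 40 mm above the underside: pinch it from above about 85 mm from the middle.
- bowl3: White plastic bowl, may be absent; all are alike. 92 mm wide at the rim, 68 mm at the foot, 48 mm high, wall 4 mm, floor 5 mm, about 0.15 kg. Origin: centre of its underside. Straight handle 14 mm wide, 12 mm high, along the bowl's -x, from 42 to 128 mm from the middle, its centre line 40 mm above the underside: pinch it from above about 85 mm from the middle.
- sweet1: Hard round sweet, 30 mm ball, 20 g, slippery; origin at its centre. At the start in the dispenser, number 1 to come out.
- sweet2: Hard round sweet, 30 mm ball, 20 g, slippery; origin at its centre. At the start in the dispenser, number 2 to come out.
- sweet3: Hard round sweet, 30 mm ball, 20 g, slippery; origin at its centre. At the start in the dispenser, number 3 to come out.
- sweet4: Hard round sweet, 30 mm ball, 20 g, slippery; origin at its centre. At the start in the dispenser, number 4 to come out.
- sweet5: Hard round sweet, 30 mm ball, 20 g, slippery; origin at its centre. At the start in the dispenser, number 5 to come out.
- sweet6: Hard round sweet, 30 mm ball, 20 g, slippery; origin at its centre. At the start in the dispenser, number 6 to come out.
- sweet7: Hard round sweet, 30 mm ball, 20 g, slippery; origin at its centre. At the start in the dispenser, number 7 to come out.
- hole_punch: Aluminium hole punch, 125 x 105 x 90 mm, loose, a bystander; origin: centre of its underside.
- tape_dispenser: Green tape dispenser, 150 x 60 x 80 mm, loose, a bystander; origin: centre of its underside.
- pen_holder: Clear acrylic pen holder with pens, 80 x 80 mm, 150 mm high, loose, a bystander; origin: centre of its underside.
Not all that is in view belongs to the job. Leave any blue, orange or purple look-alike of the bowl2 alone.

How it is judged:
On the way:
1. the stand sits steady with all four feet on the lid below the chute, before any sweet is let out (angle between stand's own z axis and vertical below 0.035 rad and z of stand in the frame of dispenser below 0.0095 m and horizontal distance between stand and stand_spot below 0.025 m and linear speed of stand below 0.02 m/s and height (world z) of sweet1 above 0.155 m and horizontal distance between sweet1 and rotor below 0.06 m and value of joint knob below 0.5 rad), for 0.3 s.
At the end, for the whole second after the job is handed in: Each bowl upright (0.1 rad), at rest on the tray floor, holding exactly two sweets that came out in succession (1-2, 3-4 or 5-6); all other sweets in rotor or tube, none on tray, lid or table; stand level (0.035 rad), feet within 3.5 mm of the lid, within 25 mm of stand_spot (angle between stand's own z axis and vertical below 0.035 rad and z of stand in the frame of dispenser below 0.0095 m and horizontal distance between stand and stand_spot below 0.025 m and linear speed of each of stand, bowl1, bowl2, bowl3 below 0.02 m/s and ((horizontal distance between each of sweet1, sweet2 and bowl1 below 0.036 m and z of each of sweet1, sweet2 in the frame of bowl1 below 0.045 m and horizontal distance between each of sweet3, sweet4, sweet5, sweet6, sweet7 and bowl1 above 0.046 m) or (horizontal distance between each of sweet3, sweet4 and bowl1 below 0.036 m and z of each of sweet3, sweet4 in the frame of bowl1 below 0.045 m and horizontal distance between each of sweet1, sweet2, sweet5, sweet6, sweet7 and bowl1 above 0.046 m) or (horizontal distance between each of sweet5, sweet6 and bowl1 below 0.036 m and z of each of sweet5, sweet6 in the frame of bowl1 below 0.045 m and horizontal distance between each of sweet1, sweet2, sweet3, sweet4, sweet7 and bowl1 above 0.046 m)) and angle between each of bowl1, bowl2, bowl3's own z axis and vertical below 0.1 rad and z of each of bowl1, bowl2, bowl3 in the frame of tray below 0.012 m and x of bowl1 in the frame of tray between -0.09 and 0.09 m and y of bowl1 in the frame of tray between -0.17 and 0.17 m and ((horizontal distance between each of sweet1, sweet2 and bowl2 below 0.036 m and z of each of sweet1, sweet2 in the frame of bowl2 below 0.045 m and horizontal distance between each of sweet3, sweet4, sweet5, sweet6, sweet7 and bowl2 above 0.046 m) or (horizontal distance between each of sweet3, sweet4 and bowl2 below 0.036 m and z of each of sweet3, sweet4 in the frame of bowl2 below 0.045 m and horizontal distance between each of sweet1, sweet2, sweet5, sweet6, sweet7 and bowl2 above 0.046 m) or (horizontal distance between each of sweet5, sweet6 and bowl2 below 0.036 m and z of each of sweet5, sweet6 in the frame of bowl2 below 0.045 m and horizontal distance between each of sweet1, sweet2, sweet3, sweet4, sweet7 and bowl2 above 0.046 m)) and x of bowl2 in the frame of tray between -0.09 and 0.09 m and y of bowl2 in the frame of tray between -0.17 and 0.17 m and ((horizontal distance between each of sweet1, sweet2 and bowl3 below 0.036 m and z of each of sweet1, sweet2 in the frame of bowl3 below 0.045 m and horizontal distance between each of sweet3, sweet4, sweet5, sweet6, sweet7 and bowl3 above 0.046 m) or (horizontal distance between each of sweet3, sweet4 and bowl3 below 0.036 m and z of each of sweet3, sweet4 in the frame of bowl3 below 0.045 m and horizontal distance between each of sweet1, sweet2, sweet5, sweet6, sweet7 and bowl3 above 0.046 m) or (horizontal distance between each of sweet5, sweet6 and bowl3 below 0.036 m and z of each of sweet5, sweet6 in the frame of bowl3 below 0.045 m and horizontal distance between each of sweet1, sweet2, sweet3, sweet4, sweet7 and bowl3 above 0.046 m)) and x of bowl3 in the frame of tray between -0.09 and 0.09 m and y of bowl3 in the frame of tray between -0.17 and 0.17 m and ((height (world z) of sweet1 above 0.155 m and horizontal distance between sweet1 and rotor below 0.06 m) or height (world z) of sweet1 below 0.055 m) and ((height (world z) of sweet2 above 0.155 m and horizontal distance between sweet2 and rotor below 0.06 m) or height (world z) of sweet2 below 0.055 m) and ((height (world z) of sweet3 above 0.155 m and horizontal distance between sweet3 and rotor below 0.06 m) or height (world z) of sweet3 below 0.055 m) and ((height (world z) of sweet4 above 0.155 m and horizontal distance between sweet4 and rotor below 0.06 m) or height (world z) of sweet4 below 0.055 m) and ((height (world z) of sweet5 above 0.155 m and horizontal distance between sweet5 and rotor below 0.06 m) or height (world z) of sweet5 below 0.055 m) and ((height (world z) of sweet6 above 0.155 m and horizontal distance between sweet6 and rotor below 0.06 m) or height (world z) of sweet6 below 0.055 m) and ((height (world z) of sweet7 above 0.155 m and horizontal distance between sweet7 and rotor below 0.06 m) or height (world z) of sweet7 below 0.055 m) and height (world z) of each of sweet1, sweet2, sweet3, sweet4, sweet5, sweet6, sweet7 above 0.0235 m); the robot touches nothing.
It fails at once if the hole punch is pushed more than 30 mm (distance of hole_punch from where it was at the start of the episode above 0.03 m).
It fails at once if the tape dispenser is pushed more than 30 mm (distance of tape_dispenser from where it was at the start of the episode above 0.03 m).
It fails at once if the pen holder is pushed more than 30 mm (distance of pen_holder from where it was at the start of the episode above 0.03 m).
Of bowl1, bowl2, bowl3 only 2 to 3 are there at a start; the rules pass over those that are not, and their reading is None.
At some moment in a run one of bowl1, bowl2, bowl3 may be knocked a few centimetres aside while the robot is not near it.
It also fails if it takes over 210 s, if anything falls off the work surface, if the arm or the gripper's body presses on something with over 40 N, if the wrist force passes 120 N, or if a joint passes its speed limit or range.

ROBOT

A 6-joint arm with a two-finger parallel gripper is mounted at the origin on the work surface. World frame = base frame: x ahead of the robot, y to its left, z up, the work surface at z = 0. Lengths are in m, angles in rad, forces in N, time in s.
With the tool pointing down it reaches from about 0.35 to 0.85 m from the base axis. Payload 8.1 kg.
Tool frame: the origin (TCP) lies midway between the tips of the shut fingers; the grasp point (between the pads) lies 19 mm behind it; z points along the fingers, y is the direction in which the jaws open and shut (so a half turn about z gives the same grasp; the last joint's range is limited). The gripper opens to 93 mm and grips with 3 to 60 N. Pads are 15 mm wide; open, the fingers measure 128 mm over their backs; the gripper's body (75 mm by 188 mm) begins 65 mm behind the grasp point.
Start: joints at [-1.422, 0.13, 1.488, -0, 1.523, -0.085], TCP at [0.139, -0.584, 0.185] pointing down, gripper open.
Joint ranges: [-2.96, 2.96], [-0.89, 2.26], [0.02, 2.5], [-1.34, 4.48], [0, 2.73], [-2.66, 2.66]. Speed limits (rad/s): [2.39, 2.39, 2.79, 3.14, 3.14, 3.14].

INTERFACE

Orientations are given as a rotation vector (axis times angle).
In Python, from plant import robot gives the robot as it stands. The module is installed in compiled form; this text tells all that it offers.
- The arm moves only by the shell command python3 -m pendant 'ROWS' [FORCE]. ROWS is JSON, a list of rows, each an object with "translation": the shift along the tool's x, y, z in mm, a list of three; "twist": the turn, a rotation vector about the tool's x, y, z in rad, a list of three; "grip": the opening, from -1 (shut) to 1 (fully open). A call has exactly 10 rows; each row shifts and turns the pose as measured when the row begins, along the tool's axes as they then stand; what a row does not reach is not made up. A row lasts 1/10 s, in which the tool goes at most 50 mm and 8.59 degrees, less where a joint would pass 70% of its speed; a pose out of reach is approached as far as the arm can. A call is refused whole if a number of a shift passes 50 or a number of a turn 0.15, either way. A call with a gripper value outside its range is refused whole. The fingers move at their own pace and stop on an object; FORCE is the grip in N (left out, the last holds). Time passes only in rows, so rows that do not move let the fingers close, or fill a call up. It gives the time, the measured TCP pose, the force and the opening at its end, in the units of the state.
- robot.read_state(): the state, without advancing time (a new reading comes with each control period).
- robot.read_camera(name): name is "scene" or "top" or "wrist"; returns (picture, depth): 400x640x3 uint8, red, green, blue; 400x640 float32, m along the optical axis (not along the pixel's ray), 0 where there is no reading.
- robot.camera_info(name): a dict with "vertical_fov" (degrees; the focal length in pixels is half the picture's height over the tangent of half this angle, whatever the lens; pixels are square), "cx", "cy" (the principal point, pixels), "cam_to_world" (4x4, takes a point from camera to world coordinates). Camera axes: x right, y up, looking along -z (the intrinsics and any distortion apply to the point x, -y, -z); pixel columns grow to the right and rows downward; lengths in m; the calibration is good to about 2 mm. A picture is of the moment at which its call begins: read the wrist's pose just before it. camera_info takes no time and is no camera call; for the wrist camera it gives the pose at the moment of the call.
- robot.close_job(): hands the job in, once; it reports no verdict.
The state is a dict: "t": time; "q": joint angles; "dq": joint speeds; "joint_torque": joint torques, N m; "tool_pos": TCP position; "orientation": TCP orientation; "force": force on the tool from outside, world axes, zero at the start; "wrist_torque": the same for the moment, N m; "opening": finger opening in m.
Only numpy, scipy, OpenCV 4.12 (cv2) and the standard library are available. Lean on these libraries where they do the work, as an engineer would, in place of code of your own. Each camera call takes 0.05 s, during which the arm holds its last target. There are 200 camera calls.

## Working session

There is one attempt and no reset: what is moved stays moved. The work goes in short steps, Python scripts to look and compute and a shell command to move; the robot and the scene stay as the last step left them, time stands still between calls to the robot, and variables do not carry over. Pictures are saved under pics/ and viewed, about 12 in all and at most 16, crops included, and the job is handed in when it is done.

```bash
mkdir -p pics
cat > h.py <<'E'
import numpy as np, cv2
from plant import robot
from scipy.spatial.transform import Rotation as R
def cam(n,save=None):
    i=robot.camera_info(n); p,d=robot.read_camera(n)
    if save: cv2.imwrite('pics/'+save,p[:,:,::-1])
    return p,d,i
def f(i): return 200/np.tan(np.radians(i['vertical_fov'])/2)
def pts(d,i):
    v,u=np.mgrid[:400,:640]; F=f(i)
    P=np.stack([(u-i['cx'])/F*d,-(v-i['cy'])/F*d,-d,np.ones_like(d)],-1)
    return (P@np.array(i['cam_to_world']).T)[...,:3]
def ray(i,u,v,z):
    T=np.array(i['cam_to_world']); F=f(i)
    r=T[:3,:3]@np.array([(u-i['cx'])/F,-(v-i['cy'])/F,-1]); o=T[:3,3]
    return o+r*(z-o[2])/r[2]
def st():
    s=robot.read_state(); print('t',round(s['t'],2),'p',np.round(s['tool_pos'],4),'rv',np.round(s['orientation'],3),'q',np.round(s['q'],3),'F',np.round(s['force'],1),'op',s['opening']);return s
E
python3 - <<'E'
from h import *
for n in('scene','top'):
    p,d,i=cam(n,n+'1.png'); print(n,{k:(np.round(v,3).tolist()) for k,v in i.items() if not isinstance(v,str)},d.min(),d.max())
st(); print(R.from_rotvec(robot.read_state()['orientation']).as_matrix().round(3))
E
```

```text
scene {'vertical_fov': 49.746, 'cx': 316.417, 'cy': 196.852, 'cam_to_world': [[-0.751, -0.379, 0.541, 1.266], [0.66, -0.419, 0.623, 0.795], [-0.009, 0.825, 0.565, 0.985], [0.0, 0.0, 0.0, 1.0]]} 0.0 3.999969
top {'vertical_fov': 54.785, 'cx': 322.062, 'cy': 195.727, 'cam_to_world': [[0.004, 0.99, -0.14, 0.403], [-1.0, 0.008, 0.028, -0.013], [0.029, 0.14, 0.99, 1.326], [0.0, 0.0, 0.0, 1.0]]} 0.0 2.3340976
t 0.1 p [ 0.1389 -0.5831  0.1845] rv [-3.118 -0.366  0.   ] q [-1.422  0.131  1.489  0.     1.523 -0.085] F [ 1.1 -0.   0.3] op 0.09302058725177768
[[ 0.973  0.232 -0.   ]
 [ 0.232 -0.973  0.002]
 [ 0.    -0.002 -1.   ]]
```

View pics/scene1.png

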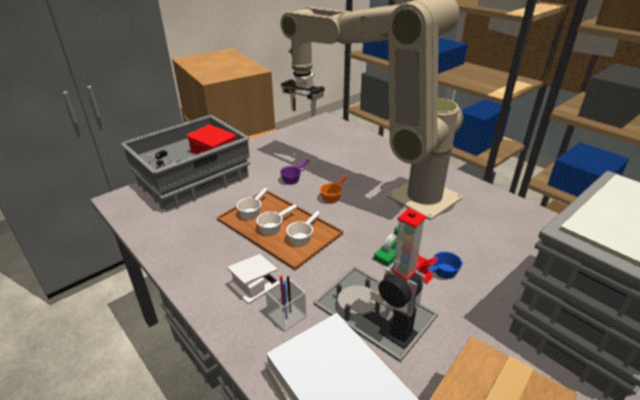

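View pics/top1.png

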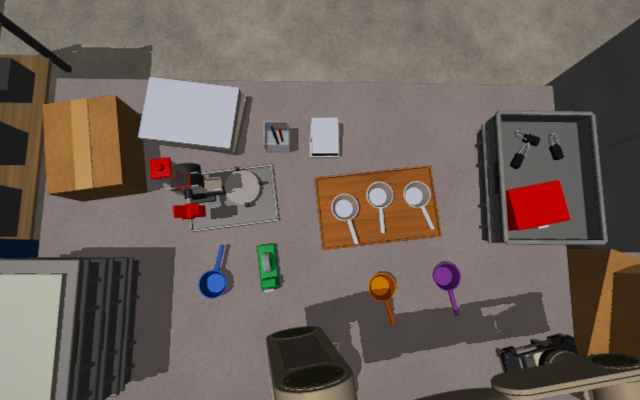

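Three white bowls stand on the tray (top view 345,208 / 380,195 / 416,195). Blue (212,283), orange (382,287) and purple (446,275) are off-tray look-alikes, so I leave those alone. The dispenser is at the left, with its chute towards world -y and the knob towards -x.

```bash
cat > m.py <<'E'
from h import *
p,d,i=cam('top'); P=pts(d,i); hsv=cv2.cvtColor(p,cv2.COLOR_RGB2HSV)
def region(x0,x1,y0,y1,z0,z1): return (d>0)&(P[...,0]>x0)&(P[...,0]<x1)&(P[...,1]>y0)&(P[...,1]<y1)&(P[...,2]>z0)&(P[...,2]<z1)
# table z check
print('table z',np.median(P[240:245,100:160,2]),P[150,450])
# tray
m=(hsv[...,0]<16)&(hsv[...,1]>110)&(hsv[...,2]>60); m[:150]=0;m[260:]=0;m[:,:300]=0;m[:,460:]=0
m2=cv2.morphologyEx(m.astype(np.uint8),cv2.MORPH_CLOSE,np.ones((25,25)))
c=max(cv2.findContours(m2,0,1)[0],key=cv2.contourArea); b=cv2.boxPoints(cv2.minAreaRect(c))
for q in b: print('tray corner',q,ray(i,*q,0.018).round(4))
print('tray z',np.median(P[m][:,2]))
# bowls
w=(hsv[...,1]<60)&(hsv[...,2]>120)&(m2>0)
n,l,s,ce=cv2.connectedComponentsWithStats(cv2.morphologyEx(w.astype(np.uint8),cv2.MORPH_OPEN,np.ones((2,2))))
for k in range(1,n):
    if s[k,4]<150: continue
    mk=(l==k).astype(np.uint8); dt=cv2.distanceTransform(mk,cv2.DIST_L2,5)
    v,u=np.unravel_index(dt.argmax(),dt.shape)
    cc=cv2.findContours(mk,0,1)[0][0]
    ker=cv2.getStructuringElement(cv2.MORPH_ELLIPSE,(13,13)); body=cv2.morphologyEx(mk,cv2.MORPH_OPEN,ker)
    bc=max(cv2.findContours(body,0,1)[0],key=cv2.contourArea); (cu,cv_),rr=cv2.minEnclosingCircle(bc)
    h=mk&~cv2.dilate(body,np.ones((5,5))); vs,us=np.nonzero(h)
    A=ray(i,cu,cv_,0.054); H=np.array([ray(i,a,b_,0.052) for a,b_ in zip(us,vs)])
    far=H[np.argmax(np.linalg.norm(H-A,axis=1))]; hc=H.mean(0)
    print('bowl',(cu,cv_),rr,'centre',A.round(4),'handle mean',hc.round(4),np.linalg.norm(hc-A)*1e3,'end',far.round(4),np.linalg.norm(far-A)*1e3,'yaw',np.degrees(np.arctan2(*(hc-A)[1::-1])).round(1))
E
python3 m.py
python3 - <<'E'
from h import *
p,d,i=cam('top')
cv2.imwrite('pics/crop.png',cv2.resize(p[130:245,140:290,::-1],None,fx=5,fy=5,interpolation=cv2.INTER_CUBIC))
P=pts(d,i)
for u,v in [(265,175),(225,222),(240,188),(188,212),(160,168),(190,180),(325,140),(268,265),(277,138),(205,185),(275,220)]: print((u,v),P[v,u].round(3))
E
```

```text
table z -0.002297534480007246 [ 7.59239807e-01 -5.07030252e-01 -1.33269938e-04]
tray corner [313.8685  177.24223] [ 0.6526 -0.0222  0.018 ]
tray corner [432.89957 163.71596] [ 0.7044 -0.4378  0.018 ]
tray corner [441.1224  236.07698] [ 0.4528 -0.4567  0.018 ]
tray corner [322.09134 249.60326] [ 0.4058 -0.0514  0.018 ]
tray z 0.005234417491811416
bowl (378.5, 197.5) 9.617792129516602 centre [ 0.5788 -0.2383  0.054 ] handle mean [ 0.5967 -0.2695  0.052 ] 35.960955050917065 end [ 0.6083 -0.2848  0.052 ] 55.034713586654675 yaw -60.2
bowl (417.2796630859375, 194.11016845703125) 13.217530250549316 centre [ 0.5913 -0.3693  0.054 ] handle mean [ 0.5987 -0.3877  0.052 ] 19.897032080352126 end [ 0.5686 -0.4122  0.052 ] 48.55631687262501 yaw -68.1
bowl (346.0833435058594, 208.2083282470703) 10.772754669189453 centre [ 0.5421 -0.1296  0.054 ] handle mean [ 0.4985 -0.1495  0.052 ] 47.95658696310685 end [ 0.4243 -0.1684  0.052 ] 124.02791706705865 yaw -155.4
(265, 175) [0.661 0.147 0.009]
(225, 222) [0.497 0.278 0.007]
(240, 188) [0.609 0.225 0.041]
(188, 212) [0.511 0.342 0.206]
(160, 168) [0.596 0.346 0.416]
(190, 180) [0.599 0.33  0.239]
(325, 140) [ 0.769 -0.058  0.072]
(268, 265) [0.357 0.122 0.076]
(277, 138) [0.771 0.101 0.083]
(205, 185) [0.607 0.324 0.108]
(275, 220) [0.505 0.109 0.014]
```

View pics/crop.png

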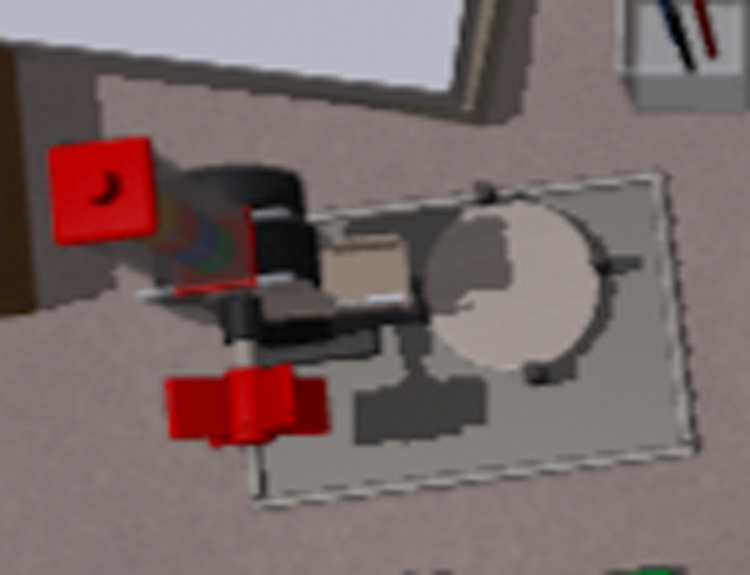

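```bash
cat > m2.py <<'E'
from h import *
from scipy.optimize import least_squares
def rigid(A,B):
    a=A.mean(0);b=B.mean(0);H=(A-a).T@(B-b); th=np.arctan2(H[0,1]-H[1,0],H[0,0]+H[1,1])
    c,s=np.cos(th),np.sin(th);M=np.array([[c,-s],[s,c]]); return th,b-M@a,M
def circ(X,r):
    g=least_squares(lambda c:np.hypot(X[:,0]-c[0],X[:,1]-c[1])-r,X.mean(0),loss='soft_l1',f_scale=.002); return g.x,np.sqrt(np.mean(g.fun**2))
def bowls(p,d,i,P):
    m=((d>0)&(P[...,2]>.042)&(P[...,2]<.075)&(P[...,0]>.38)&(P[...,0]<.73)&(P[...,1]>-.47)&(P[...,1]<-.01)).astype(np.uint8)
    n,l,s,_=cv2.connectedComponentsWithStats(m,connectivity=8)
    for k in range(1,n):
        if s[k,4]<20: continue
        X=P[l==k]; xy=X[:,:2]; yield k,X,l==k
if __name__=='__main__':
    p,d,i=cam('top');P=pts(d,i)
    C=np.array([ray(i,*q,.014)[:2] for q in [(271.6,165.4),(278.6,219.4),(191.6,231)]])
    print('lid sides',np.linalg.norm(C[0]-C[1]),np.linalg.norm(C[1]-C[2]))
    L=np.array([[.1,-.15],[-.1,-.15],[-.1,.15]]); th,t,M=rigid(L,C)
    print('lid yaw',np.degrees(th),'centre',t,'res',(L@M.T+t-C).round(4).tolist())
    cap=P[(P[...,2]>.405)&(P[...,2]<.425)&(P[...,1]>.2)&(P[...,0]>.5)]; print('cap',cap.mean(0),len(cap), 'in lid',(cap.mean(0)[:2]-t)@M)
    plate=P[(P[...,2]>.03)&(P[...,2]<.05)&(np.hypot(P[...,0]-.605,P[...,1]-.225)<.075)]
    A=np.c_[plate[:,:2],np.ones(len(plate))]; cf=np.linalg.lstsq(A,plate[:,2],rcond=None)[0]; print('plate',plate.mean(0),len(plate),'slope',cf)
    leg=(P[...,2]>.052)&(P[...,2]<.085)&(np.hypot(P[...,0]-.605,P[...,1]-.22)<.085)
    n,l,s,ce=cv2.connectedComponentsWithStats(leg.astype(np.uint8))
    for k in range(1,n): print('leg',s[k,4],ce[k].round(1),P[l==k].mean(0).round(4))
    for k,X,mk in bowls(p,d,i,P):
        far=np.linalg.norm(X[:,None,:2]-X[None,:,:2],axis=2); a,b=np.unravel_index(far.argmax(),far.shape)
        print('bowl',len(X),'x',X[:,0].min(),X[:,0].max(),'y',X[:,1].min(),X[:,1].max(),'ends',X[a].round(3),X[b].round(3),far.max())
        hm=X[X[:,0]<X[:,0].min()+.07]; h0=hm.mean(0)[:2]; 
        rim=X[X[:,0]>X[:,0].min()+.095]; c,r=circ(rim[:,:2],.044)
        print('   centre',c.round(4),r,'handle',h0.round(4),np.linalg.norm(h0-c),'dir',np.degrees(np.arctan2(*(h0-c)[::-1])))
E
python3 m2.py
```

```text
lid sides 0.18898442591573839 0.29343394238228526
lid yaw 7.660332655015867 centre [0.58188896 0.25667059] res [[0.0073, -0.003], [-0.004, -0.0019], [-0.0033, 0.0048]]
cap [0.59854478 0.34921296 0.4100501 ] 95 in lid [0.02884308 0.08949628]
plate [0.61486077 0.21908772 0.03893015] 927 slope [ 0.03776186  0.07246509 -0.00016435]
leg 17 [236.8 167.9] [0.6722 0.233  0.0679]
leg 15 [259.9 180.6] [0.6313 0.1569 0.0619]
leg 15 [223.3 190.7] [0.5956 0.2742 0.0686]
leg 14 [246.5 203.7] [0.5539 0.1985 0.0622]
bowl 266 x 0.4641820413900847 0.6352936160543462 y -0.2881546284480877 -0.19947124326012616 ends [ 0.635 -0.241  0.052] [ 0.464 -0.255  0.05 ] 0.17168439301613186
   centre [ 0.5881 -0.2425] 0.002372528098220325 handle [ 0.4985 -0.2488] 0.08974202810795615 dir -175.9953115326855
bowl 265 x 0.4749977915331012 0.6370936535640656 y -0.42439925131252154 -0.3236779955800093 ends [ 0.636 -0.357  0.051] [ 0.475 -0.417  0.048] 0.17211691777650753
   centre [ 0.5907 -0.3674] 0.0021543921008007907 handle [ 0.5098 -0.4041] 0.08886683484861517 dir -155.61287637693817
bowl 256 x 0.4275476848665116 0.5935424862597694 y -0.16965049980487681 -0.08258474013945466 ends [ 0.59  -0.109  0.055] [ 0.428 -0.165  0.049] 0.17129914212410768
   centre [ 0.5457 -0.1252] 0.002262218012597293 handle [ 0.462  -0.1527] 0.08810848154644424 dir -161.81253536361857
```

```bash
cat >> h.py <<'E'
def go(x,y,z,jaw=None,tilt=True):
    """print tool-axis shift (mm) and twist (rad) from present pose to world target; jaw = world angle (deg) of tool y, modulo 180"""
    s=robot.read_state(); M=R.from_rotvec(s['orientation']).as_matrix()
    d=M.T@(np.array([x,y,z])-s['tool_pos'])*1e3
    cur=np.degrees(np.arctan2(M[1,1],M[0,1]))
    if jaw is None: jaw=cur
    dj=(jaw-cur+90)%180-90; a=np.radians(cur+dj)
    yv=np.array([np.cos(a),np.sin(a),0]); zv=np.array([0,0,-1.]); T=np.c_[np.cross(yv,zv),yv,zv]
    tw=R.from_matrix(M.T@T).as_rotvec()
    print('pos',np.round(s['tool_pos'],4),'jaw',round(cur,1),'q6',round(s['q'][5],2),'t',round(s['t'],1),'-> shift',d.round(1),'twist',tw.round(3),'(world d mm)',((np.array([x,y,z])-s['tool_pos'])*1e3).round(1))
E
python3 - <<'E'
from h import *
p,d,i=cam('top');P=pts(d,i)
m=((P[...,2]>.095)&(P[...,2]<.14)&(P[...,1]>.2)&(P[...,1]<.36)&(P[...,0]>.55)&(P[...,0]<.66)&(d>0))
v,u=np.nonzero(m); Q=P[m]; print(len(Q))
for k in range(215,226):
    s=m[:,k]; 
    if s.any(): print(k,[(int(vv),P[vv,k].round(3).tolist()) for vv in np.nonzero(s)[0][::3]])
hsv=cv2.cvtColor(p,cv2.COLOR_RGB2HSV)
r=(hsv[...,1]>180)&((hsv[...,0]<8)|(hsv[...,0]>172))&(P[...,2]>.14)&(P[...,2]<.26)&(P[...,0]<.56)&(P[...,1]>.25)
K=P[r]; print('knob',len(K),K.min(0),K.max(0))
for z in (.2,.215,.225,.235):
    q=K[abs(K[:,2]-z)<.004]; print(z,len(q),q.mean(0) if len(q) else '')
print('box heights',P[170,110],P[120,190],P[148,130],P[145,150])
p,d,i=cam('scene'); 
cv2.imwrite('pics/crop2.png',cv2.resize(p[200:360,310:450,::-1],None,fx=5,fy=5,interpolation=cv2.INTER_CUBIC)[:,:700][:600])
S=pts(d,i);hsv=cv2.cvtColor(p,cv2.COLOR_RGB2HSV)
r=(hsv[...,1]>180)&((hsv[...,0]<8)|(hsv[...,0]>172))&(S[...,2]>.13)&(S[...,2]<.26)&(S[...,0]<.56)&(S[...,1]>.2)
K=S[r]; print('knob scene',len(K),K.min(0),K.max(0))
E
```

```text
273
215 [(177, [0.629, 0.287, 0.132]), (180, [0.625, 0.294, 0.103]), (183, [0.615, 0.294, 0.103]), (186, [0.605, 0.293, 0.106]), (189, [0.591, 0.286, 0.13])]
216 [(177, [0.629, 0.285, 0.129]), (180, [0.624, 0.29, 0.108]), (183, [0.614, 0.289, 0.109]), (186, [0.604, 0.289, 0.107]), (189, [0.591, 0.283, 0.131])]
217 [(177, [0.63, 0.282, 0.129]), (180, [0.625, 0.288, 0.103]), (183, [0.614, 0.286, 0.108]), (186, [0.605, 0.287, 0.104]), (189, [0.592, 0.28, 0.128])]
218 [(177, [0.63, 0.279, 0.127]), (180, [0.625, 0.285, 0.101]), (183, [0.614, 0.283, 0.106]), (186, [0.605, 0.283, 0.107]), (189, [0.591, 0.277, 0.131])]
219 [(177, [0.631, 0.277, 0.122]), (180, [0.624, 0.281, 0.105]), (183, [0.615, 0.281, 0.104]), (186, [0.605, 0.28, 0.106]), (189, [0.592, 0.275, 0.123])]
220 [(178, [0.632, 0.279, 0.101]), (181, [0.621, 0.278, 0.105]), (184, [0.611, 0.277, 0.106]), (187, [0.603, 0.278, 0.099]), (190, [0.59, 0.273, 0.12])]
221 [(180, [0.625, 0.276, 0.099]), (183, [0.615, 0.274, 0.105]), (186, [0.605, 0.274, 0.103]), (189, [0.596, 0.274, 0.103])]
222 [(190, [0.593, 0.272, 0.099])]
knob 405 [0.49435077 0.30329195 0.16111219] [0.53817455 0.37767285 0.2338029 ]
0.2 19 [0.50932274 0.3393321  0.2017248 ]
0.215 72 [0.51428494 0.34409936 0.21469478]
0.225 86 [0.5138857  0.34346991 0.22552875]
0.235 13 [0.51917814 0.33726416 0.23209382]
box heights [0.63849873 0.58745298 0.17836945] [0.8240741  0.38485554 0.09837249] [0.72479049 0.56622907 0.10963626] [ 7.65338974e-01  5.50449841e-01 -8.34585852e-05]
knob scene 237 [0.49830736 0.32831334 0.16228086] [0.53845795 0.38001246 0.23282176]
```

View pics/crop2.png

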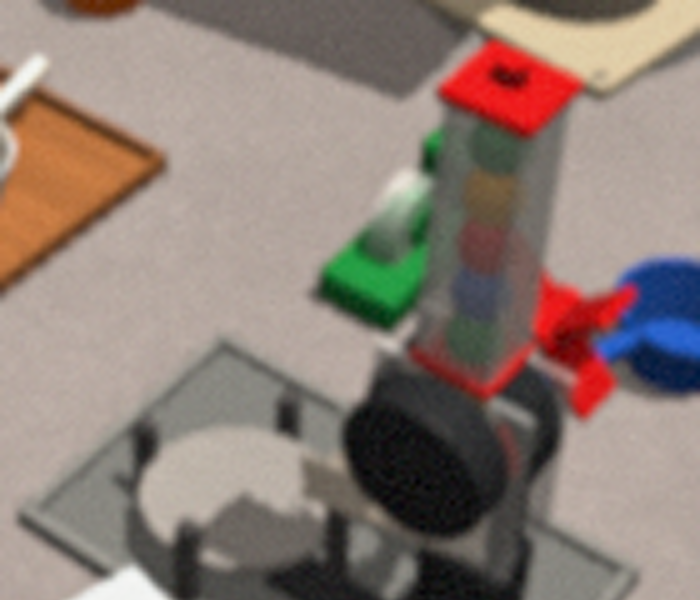

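```bash
python3 -c "
from h import *
go(.631,.157,.16,17)"; python3 -m pendant --help 2>&1 | head -5
```

```text
pos [ 0.139  -0.5836  0.1852] jaw -76.6 q6 -0.09 t 0.3 -> shift [ 650.2 -606.4   25.5] twist [-0.     0.     1.508] (world d mm) [492.  740.6 -25.2]
invalid input: not JSON, or not a number
```

```bash
python3 -m pendant '[{"translation":[35,-33,0],"twist":[0,0,0],"grip":-0.1},{"translation":[35,-33,0],"twist":[0,0,0],"grip":-0.1},{"translation":[35,-33,0],"twist":[0,0,0],"grip":-0.1},{"translation":[35,-33,0],"twist":[0,0,0],"grip":-0.1},{"translation":[35,-33,0],"twist":[0,0,0],"grip":-0.1},{"translation":[35,-33,0],"twist":[0,0,0],"grip":-0.1},{"translation":[35,-33,0],"twist":[0,0,0],"grip":-0.1},{"translation":[35,-33,0],"twist":[0,0,0],"grip":-0.1},{"translation":[35,-33,0],"twist":[0,0,0],"grip":-0.1},{"translation":[35,-33,0],"twist":[0,0,0],"grip":-0.1}]' 30; python3 -c "
from h import *
go(.631,.157,.16,17)"
```

```text
t: 1.35
tool_pos: [0.4089, -0.1717, 0.1842]
orientation: [3.121, 0.349, 0.004]
force: [0.6, -1.1, -0.7]
opening: 0.042
pos [ 0.4089 -0.1717  0.1842] jaw -77.2 q6 0.83 t 1.4 -> shift [ 289.1 -271.6   24.6] twist [-1.000e-03 -3.000e-03  1.497e+00] (world d mm) [222.1 328.7 -24.2]
```

```bash
python3 -m pendant '[{"translation":[35,-33,3],"twist":[0,0,0],"grip":-0.1},{"translation":[35,-33,3],"twist":[0,0,0],"grip":-0.1},{"translation":[35,-33,3],"twist":[0,0,0],"grip":-0.1},{"translation":[35,-33,3],"twist":[0,0,0],"grip":-0.1},{"translation":[35,-33,3],"twist":[0,0,0],"grip":-0.1},{"translation":[35,-33,3],"twist":[0,0,0],"grip":-0.1},{"translation":[25,-25,3],"twist":[0,0,-0.14],"grip":-0.1},{"translation":[20,-24,3],"twist":[0,0,-0.15],"grip":-0.1},{"translation":[0,0,0],"twist":[0,0,-0.15],"grip":-0.1},{"translation":[0,0,0],"twist":[0,0,-0.15],"grip":-0.1}]' && python3 -m pendant '[{"translation":[0,0,0],"twist":[0,0,-0.15],"grip":-0.1},{"translation":[0,0,0],"twist":[0,0,-0.15],"grip":-0.1},{"translation":[0,0,0],"twist":[0,0,-0.15],"grip":-0.1},{"translation":[0,0,0],"twist":[0,0,-0.15],"grip":-0.1},{"translation":[0,0,0],"twist":[0,0,-0.15],"grip":-0.1},{"translation":[0,0,0],"twist":[0,0,-0.15],"grip":-0.1},{"translation":[0,0,0],"twist":[0,0,-0.15],"grip":-0.1},{"translation":[0,0,0],"twist":[0,0,0],"grip":-0.1},{"translation":[0,0,0],"twist":[0,0,0],"grip":-0.1},{"translation":[0,0,0],"twist":[0,0,0],"grip":-0.1}]'; python3 -c "
from h import *
go(.631,.157,.16,17)
p,d,i=cam('wrist','w1.png');print(i)"
```

```text
t: 2.35
tool_pos: [0.6064, 0.1475, 0.1606]
orientation: [2.876, 1.253, 0.011]
force: [-0.2, -0.7, 0.3]
opening: 0.0414
t: 3.35
tool_pos: [0.6058, 0.149, 0.1592]
orientation: [1.868, 2.518, 0.004]
force: [-0.5, 0.6, -0.0]
opening: 0.0416
pos [0.6058 0.149  0.1592] jaw 16.9 q6 -0.13 t 3.4 -> shift [ 0.3 26.4 -0.7] twist [ 0.005  0.003 -0.003] (world d mm) [25.2  8.   0.8]
{'vertical_fov': 69.49513624465445, 'cx': 321.349723652064, 'cy': 196.6687983082923, 'cam_to_world': array([[ 0.95719616, -0.27464168, -0.09136443,  0.58112127],
       [ 0.28939421,  0.91372834,  0.28522187,  0.22871619],
       [ 0.00514845, -0.29945361,  0.95409697,  0.35860073],
       [ 0.        ,  0.        ,  0.        ,  1.        ]])}
```

View pics/w1.png

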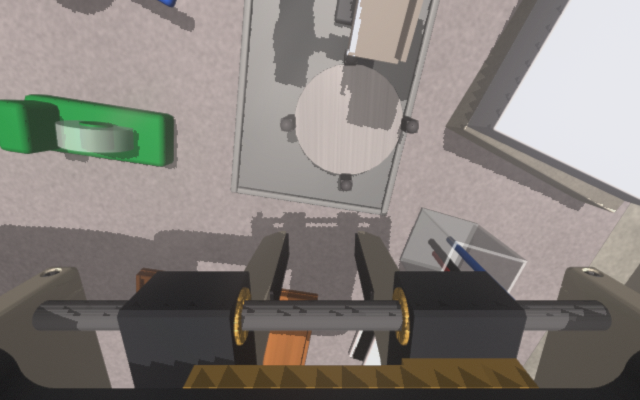

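The wrist view shows the stand with leg B at (345,183), side legs at (288,123) and (410,124), and the fingers at the bottom. I'll measure from here.

```bash
cat > w.py <<'E'
from h import *
def stand():
    p,d,i=cam('wrist');P=pts(d,i)
    C=[ray(i,*q,.014)[:2].round(4).tolist() for q in [(237,190),(385,212)]]
    leg=(P[...,2]>.054)&(P[...,2]<.08)&(np.hypot(P[...,0]-.615,P[...,1]-.218)<.085)&(P[...,1]<.25)
    n,l,s,ce=cv2.connectedComponentsWithStats(leg.astype(np.uint8))
    for k in range(1,n):
        if s[k,4]>20:
            X=P[l==k]; print('leg',s[k,4],ce[k].round(1),'mean',X.mean(0).round(4),'mid',((X.max(0)+X.min(0))/2).round(4))
    plate=P[(P[...,2]>.027)&(P[...,2]<.048)&(np.hypot(P[...,0]-.615,P[...,1]-.22)<.052)]
    cf=np.linalg.lstsq(np.c_[plate[:,:2],np.ones(len(plate))],plate[:,2],rcond=None)[0]; print('plate z',plate[:,2].mean(),'slope',cf[:2].round(4))
    return C
if __name__=='__main__': print(stand())
E
python3 w.py; python3 -c "
from h import *
go(.631,.157,.044,17)"
```

```text
leg 172 [286.8 124.1] mean [0.5547 0.2029 0.0638] mid [0.5545 0.2025 0.0619]
leg 212 [410.4 125.5] mean [0.6709 0.237  0.0697] mid [0.6724 0.2372 0.0652]
leg 140 [346.  183.7] mean [0.6301 0.1618 0.0637] mid [0.6308 0.1608 0.0612]
plate z 0.040763479099358395 slope [0.0392 0.0785]
[[0.5113, 0.1038], [0.6978, 0.1295]]
pos [0.6058 0.1491 0.1592] jaw 16.9 q6 -0.13 t 3.5 -> shift [  0.7  25.8 115.3] twist [ 0.006  0.003 -0.001] (world d mm) [  25.2    7.9 -115.2]
```

```bash
python3 -m pendant '[{"translation":[3,27,0],"twist":[0,0,0],"grip":-0.1},{"translation":[0,0,30],"twist":[0,0,0],"grip":-0.1},{"translation":[0,0,30],"twist":[0,0,0],"grip":-0.1},{"translation":[0,0,25],"twist":[0,0,0],"grip":-0.1},{"translation":[0,0,15],"twist":[0,0,0],"grip":-0.1},{"translation":[0,0,0],"twist":[0,0,0],"grip":-0.1},{"translation":[0,0,0],"twist":[0,0,0],"grip":-0.1},{"translation":[0,0,0],"twist":[0,0,0],"grip":-0.1},{"translation":[0,0,0],"twist":[0,0,0],"grip":-0.1},{"translation":[0,0,0],"twist":[0,0,0],"grip":-0.1}]'; python3 -c "
from h import *
go(.6305,.1605,.046,17)
p,d,i=cam('wrist','w2.png')"
```

```text
t: 4.45
tool_pos: [0.636, 0.1606, 0.0621]
orientation: [1.876, 2.505, 0.013]
force: [0.6, -0.2, 0.1]
opening: 0.0416
pos [0.636  0.1606 0.0621] jaw 16.3 q6 -0.11 t 4.5 -> shift [ 1.6 -5.5 16. ] twist [ 0.014  0.004 -0.012] (world d mm) [ -5.5  -0.1 -16.1]
```

View pics/w2.png

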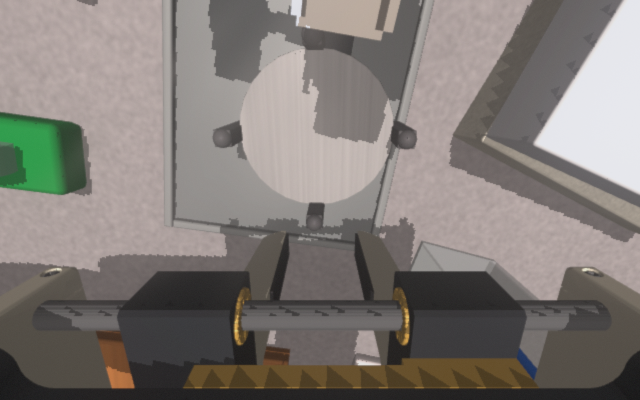

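```bash
python3 w.py; python3 -c "
from h import *
i=robot.camera_info('wrist');s=robot.read_state()
q=np.linalg.inv(i['cam_to_world'])@np.r_[s['tool_pos'],1];print('TCP pixel',q[0]/-q[2]*f(i)+i['cx'],i['cy']-q[1]/-q[2]*f(i))"
```

```text
leg 459 [404.3 137.3] mean [0.671  0.2373 0.0695] mid [0.6729 0.2373 0.0653]
leg 398 [223.5 137.1] mean [0.5556 0.2032 0.0635] mid [0.5543 0.2024 0.0612]
leg 310 [314.1 219.6] mean [0.6305 0.1624 0.0631] mid [0.6309 0.161  0.0613]
plate z 0.04087016707163042 slope [0.0391 0.079 ]
[[0.5618, 0.1515], [0.696, 0.1683]]
TCP pixel 320.73801141826294 223.26998365765945
```

```bash
python3 -m pendant '[{"translation":[2,-5.5,3],"twist":[0.014,0.004,-0.012],"grip":-0.1},{"translation":[0.5,0,10],"twist":[0,0,0],"grip":-0.1},{"translation":[0,0,5],"twist":[0,0,0],"grip":-0.1},{"translation":[0,0,0],"twist":[0,0,0],"grip":-1},{"translation":[0,0,0],"twist":[0,0,0],"grip":-1},{"translation":[0,0,0],"twist":[0,0,0],"grip":-1},{"translation":[0,0,0],"twist":[0,0,0],"grip":-1},{"translation":[0,0,0],"twist":[0,0,0],"grip":-1},{"translation":[0,0,0],"twist":[0,0,0],"grip":-1},{"translation":[0,0,0],"twist":[0,0,0],"grip":-1}]' 15; python3 -c "
from h import *
st();go(.6635,.182,.046,52)"
```

```text
t: 5.55
tool_pos: [0.6295, 0.1615, 0.0425]
orientation: [-1.867, -2.526, 0.002]
force: [0.5, -0.1, -0.6]
opening: 0.0005
t 5.55 p [0.6295 0.1615 0.0425] rv [-1.867e+00 -2.526e+00  2.000e-03] q [ 0.172  0.367  1.479 -0.     1.297 -0.125] F [ 0.5 -0.1 -0.6] op 0.0005475716101976259
pos [0.6295 0.1615 0.0425] jaw 17.1 q6 -0.13 t 5.5 -> shift [ 9.6 38.5 -3.6] twist [-0.001 -0.    -0.61 ] (world d mm) [34.  20.5  3.5]
```

```bash
python3 -c "
from h import *
p,d,i=cam('wrist')
cv2.imwrite('pics/w3.png',cv2.resize(p[100:300,180:460,::-1],None,fx=2.8,fy=2.8))
p,d,i=cam('scene')
a=cv2.resize(p[230:330,310:410,::-1],(600,600),interpolation=cv2.INTER_CUBIC);cv2.imwrite('pics/s3.png',a)"; python3 w.py
```

```text
leg 486 [225.5 143.1] mean [0.5556 0.2034 0.0634] mid [0.5543 0.2025 0.0614]
leg 588 [424.  146.6] mean [0.6707 0.2372 0.0691] mid [0.6728 0.2371 0.0651]
leg 200 [322.3 229. ] mean [0.629  0.1671 0.0654] mid [0.6275 0.1677 0.067 ]
plate z 0.04090067262623871 slope [0.0391 0.0786]
[[0.5583, 0.1582], [0.6816, 0.1759]]
```

View pics/w3.png

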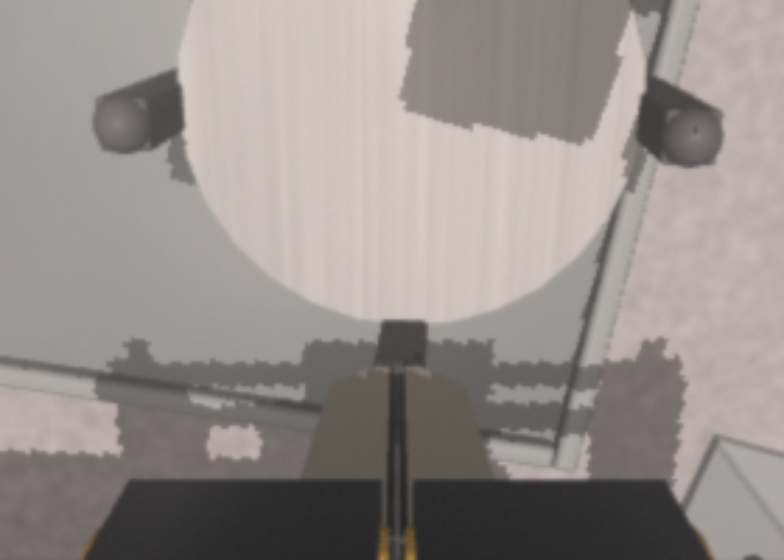

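```bash
python3 -c "
from h import *
i=robot.camera_info('wrist');s=robot.read_state()
for dz in (0,.0195):
  q=np.linalg.inv(i['cam_to_world'])@np.r_[s['tool_pos']+[0,0,dz],1];print('TCP pixel',dz,q[0]/-q[2]*f(i)+i['cx'],i['cy']-q[1]/-q[2]*f(i))
p,d,i=cam('wrist');P=pts(d,i)
for u in (315,322,329):
  for v in range(210,262,4): print(u,v,P[v,u].round(4),p[v,u])
"
```

```text
TCP pixel 0 320.68687617503696 223.29190825346333
TCP pixel 0.0195 320.5749732316137 234.28277442141203
315 210 [0.6227 0.1686 0.0374] [202 191 186]
315 214 [0.6238 0.165  0.0362] [192 183 178]
315 218 [0.6275 0.1503 0.0059] [143 140 137]
315 222 [0.6243 0.1645 0.0507] [89 86 84]
315 226 [0.6245 0.1644 0.0576] [74 70 69]
315 230 [0.6249 0.1632 0.0616] [93 88 84]
315 234 [0.6235 0.1694 0.0818] [97 92 84]
315 238 [0.6238 0.1689 0.0863] [98 92 84]
315 242 [0.6238 0.1692 0.0922] [97 92 84]
315 246 [0.624  0.1693 0.0971] [96 90 83]
315 250 [0.6242 0.1689 0.1011] [96 91 83]
315 254 [0.6242 0.1692 0.1061] [97 90 83]
315 258 [0.6241 0.1699 0.1115] [94 88 80]
322 210 [0.6277 0.1703 0.0379] [207 196 191]
322 214 [0.6288 0.1669 0.037 ] [129 123 120]
322 218 [0.6288 0.1668 0.0451] [75 72 70]
322 222 [0.629  0.1663 0.0515] [74 70 69]
322 226 [0.6291 0.1659 0.0578] [71 67 67]
322 230 [0.6292 0.1656 0.0639] [85 81 81]
322 234 [0.6282 0.1687 0.0773] [60 56 56]
322 238 [0.6281 0.1691 0.084 ] [58 55 55]
322 242 [0.6281 0.169  0.0891] [55 52 51]
322 246 [0.6281 0.1691 0.0945] [55 53 52]
322 250 [0.6281 0.1691 0.0991] [50 48 47]
322 254 [0.6279 0.1696 0.1047] [55 53 53]
322 258 [0.6281 0.169  0.1079] [62 60 58]
329 210 [0.6328 0.1718 0.0379] [208 197 193]
329 214 [0.6338 0.1687 0.0377] [138 131 129]
329 218 [0.6339 0.1679 0.044 ] [75 71 70]
329 222 [0.6339 0.1674 0.0504] [74 70 69]
329 226 [0.6336 0.1675 0.0583] [67 63 62]
329 230 [0.6339 0.1663 0.0622] [90 85 81]
329 234 [0.6317 0.1718 0.0815] [101  94  87]
329 238 [0.6318 0.1711 0.0858] [99 93 85]
329 242 [0.6317 0.171  0.0909] [98 92 85]
329 246 [0.6314 0.1715 0.0969] [97 90 83]
329 250 [0.6313 0.1716 0.102 ] [97 90 83]
329 254 [0.6313 0.1711 0.1056] [96 89 81]
329 258 [0.631  0.1717 0.1109] [96 89 82]
```

View pics/s3.png

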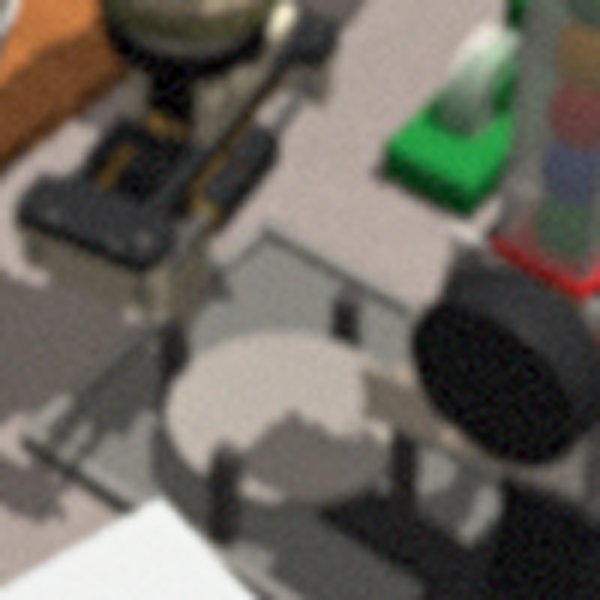

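The pictures show the shut fingertips above the leg: their lowest visible point is at z ≈ 0.07, while the state says 0.0425. I'll open, lower in small steps and measure the tip height again.

```bash
cat > tip.py <<'E'
from h import *
s=robot.read_state();p,d,i=cam('wrist');P=pts(d,i)
rel=P-s['tool_pos']; M=R.from_rotvec(s['orientation']).as_matrix(); T=rel@M
# finger points: near tool x in +-9mm, z>-60..30, |y|<60
m=(d>0)&(abs(T[...,0])<12)&(T[...,2]>-60)&(abs(T[...,1])<65)&(d<.30)
for a,b in((-65,-20),(-20,-8),(-8,8),(8,20),(20,65)):
    k=m&(T[...,1]*1e3>a)&(T[...,1]*1e3<b)
    if k.any():
        z=T[k][:,2]*1e3; h,e=np.histogram(z,bins=np.arange(-60,45,5)); print((a,b),dict(zip(e[:-1].astype(int).tolist(),h.tolist())))
print('tcp',s['tool_pos'].round(4) if hasattr(s['tool_pos'],'round') else s['tool_pos'],'F',s['force'])
E
python3 -m pendant '[{"translation":[0,0,0],"twist":[0,0,0],"grip":-0.1},{"translation":[0,0,0],"twist":[0,0,0],"grip":-0.1},{"translation":[0,0,0],"twist":[0,0,0],"grip":-0.1},{"translation":[0,0,0],"twist":[0,0,0],"grip":-0.1},{"translation":[0,0,3],"twist":[0,0,0],"grip":-0.1},{"translation":[0,0,3],"twist":[0,0,0],"grip":-0.1},{"translation":[0,0,3],"twist":[0,0,0],"grip":-0.1},{"translation":[0,0,3],"twist":[0,0,0],"grip":-0.1},{"translation":[0,0,0],"twist":[0,0,0],"grip":-0.1},{"translation":[0,0,0],"twist":[0,0,0],"grip":-0.1}]'; python3 tip.py
```

```text
t: 6.75
tool_pos: [0.629, 0.1614, 0.0287]
orientation: [-1.866, -2.526, 0.003]
force: [-0.8, -0.6, -0.1]
opening: 0.0419
(-65, -20) {-60: 152, -55: 138, -50: 127, -45: 105, -40: 388, -35: 186, -30: 83, -25: 84, -20: 78, -15: 2853, -10: 3217, -5: 14, 0: 9, 5: 6, 10: 119, 15: 109, 20: 7566, 25: 1775, 30: 9, 35: 0}
(-20, -8) {-60: 0, -55: 0, -50: 0, -45: 0, -40: 0, -35: 0, -30: 0, -25: 0, -20: 52, -15: 2181, -10: 949, -5: 0, 0: 0, 5: 0, 10: 98, 15: 61, 20: 1290, 25: 868, 30: 5, 35: 0}
(-8, 8) {-60: 0, -55: 0, -50: 242, -45: 325, -40: 267, -35: 170, -30: 91, -25: 84, -20: 485, -15: 3195, -10: 908, -5: 0, 0: 0, 5: 0, 10: 109, 15: 94, 20: 275, 25: 1114, 30: 5, 35: 0}
(8, 20) {-60: 0, -55: 0, -50: 0, -45: 31, -40: 10, -35: 4, -30: 6, -25: 3, -20: 738, -15: 2302, -10: 339, -5: 3, 0: 4, 5: 2, 10: 340, 15: 120, 20: 440, 25: 805, 30: 2, 35: 0}
(20, 65) {-60: 151, -55: 132, -50: 237, -45: 360, -40: 152, -35: 76, -30: 64, -25: 55, -20: 3520, -15: 4788, -10: 106, -5: 0, 0: 0, 5: 0, 10: 928, 15: 386, 20: 3396, 25: 1725, 30: 5, 35: 0}
tcp [0.629  0.1614 0.0287] F [-0.82240627 -0.57738783 -0.1422476 ]
```

```bash
sed -i "s/T=rel@M/T=rel@M*1e3/; s/T\[...,1\]\*1e3/T[...,1]/g; s/\[:,2\]\*1e3/[:,2]/" tip.py && python3 tip.py
```

```text
(-65, -20) {-60: 148, -55: 140, -50: 121, -45: 114, -40: 73, -35: 12, -30: 0, -25: 0, -20: 0, -15: 0, -10: 14, -5: 0, 0: 0, 5: 0, 10: 0, 15: 0, 20: 1217, 25: 0, 30: 0, 35: 0}
(-20, -8) {-60: 0, -55: 0, -50: 0, -45: 0, -40: 0, -35: 0, -30: 0, -25: 0, -20: 0, -15: 0, -10: 105, -5: 0, 0: 0, 5: 0, 10: 0, 15: 0, 20: 112, 25: 0, 30: 0, 35: 0}
(-8, 8) {-60: 0, -55: 0, -50: 0, -45: 0, -40: 232, -35: 134, -30: 67, -25: 62, -20: 54, -15: 56, -10: 196, -5: 0, 0: 0, 5: 0, 10: 0, 15: 0, 20: 24, 25: 0, 30: 0, 35: 0}
(8, 20) {-60: 0, -55: 0, -50: 0, -45: 0, -40: 0, -35: 0, -30: 0, -25: 0, -20: 4, -15: 36, -10: 126, -5: 0, 0: 0, 5: 0, 10: 0, 15: 0, 20: 50, 25: 0, 30: 0, 35: 0}
(20, 65) {-60: 156, -55: 134, -50: 124, -45: 109, -40: 80, -35: 12, -30: 0, -25: 0, -20: 0, -15: 30, -10: 39, -5: 0, 0: 0, 5: 0, 10: 152, 15: 90, 20: 786, 25: 0, 30: 0, 35: 0}
tcp [0.6289 0.1614 0.0286] F [-0.29002552  0.38894669 -0.32775373]
```

```bash
python3 -m pendant '[{"translation":[-1,1,3],"twist":[0,0,0],"grip":-0.1},{"translation":[0,0,3],"twist":[0,0,0],"grip":-0.1},{"translation":[0,0,3],"twist":[0,0,0],"grip":-0.1},{"translation":[0,0,3],"twist":[0,0,0],"grip":-0.1},{"translation":[0,0,0],"twist":[0,0,0],"grip":-1},{"translation":[0,0,0],"twist":[0,0,0],"grip":-1},{"translation":[0,0,0],"twist":[0,0,0],"grip":-1},{"translation":[0,0,0],"twist":[0,0,0],"grip":-1},{"translation":[0,0,0],"twist":[0,0,0],"grip":-1},{"translation":[0,0,0],"twist":[0,0,0],"grip":-1}]'; python3 tip.py
```

```text
t: 7.85
tool_pos: [0.6308, 0.1608, 0.0162]
orientation: [-1.867, -2.526, 0.002]
force: [-0.1, 0.5, -0.4]
opening: 0.0121
(-65, -20) {-60: 4, -55: 1, -50: 0, -45: 0, -40: 0, -35: 0, -30: 0, -25: 4, -20: 6, -15: 0, -10: 0, -5: 0, 0: 0, 5: 784, 10: 523, 15: 0, 20: 0, 25: 0, 30: 0, 35: 0}
(-20, -8) {-60: 91, -55: 88, -50: 73, -45: 73, -40: 32, -35: 6, -30: 0, -25: 72, -20: 29, -15: 0, -10: 0, -5: 0, 0: 0, 5: 59, 10: 32, 15: 0, 20: 0, 25: 0, 30: 0, 35: 0}
(-8, 8) {-60: 40, -55: 183, -50: 293, -45: 113, -40: 94, -35: 79, -30: 62, -25: 220, -20: 12, -15: 0, -10: 0, -5: 0, 0: 0, 5: 8, 10: 9, 15: 0, 20: 0, 25: 0, 30: 0, 35: 0}
(8, 20) {-60: 98, -55: 84, -50: 83, -45: 75, -40: 44, -35: 5, -30: 0, -25: 137, -20: 0, -15: 0, -10: 0, -5: 0, 0: 0, 5: 41, 10: 16, 15: 0, 20: 0, 25: 0, 30: 0, 35: 0}
(20, 65) {-60: 9, -55: 10, -50: 5, -45: 1, -40: 0, -35: 0, -30: 0, -25: 43, -20: 0, -15: 0, -10: 0, -5: 1, 0: 300, 5: 574, 10: 311, 15: 0, 20: 0, 25: 0, 30: 0, 35: 0}
tcp [0.6308 0.1608 0.0162] F [-0.0768237   0.46135065 -0.43564299]
```

```bash
python3 -m pendant '[{"translation":[0.2,4.9,0],"twist":[0,0,-0.078],"grip":-1},{"translation":[0.2,4.9,0],"twist":[0,0,-0.078],"grip":-1},{"translation":[0.2,4.9,0],"twist":[0,0,-0.078],"grip":-1},{"translation":[0.2,4.9,0],"twist":[0,0,-0.078],"grip":-1},{"translation":[0.2,4.9,0],"twist":[0,0,-0.078],"grip":-1},{"translation":[0.2,4.9,0],"twist":[0,0,-0.078],"grip":-1},{"translation":[0.2,4.9,0],"twist":[0,0,-0.078],"grip":-1},{"translation":[0.2,4.9,0],"twist":[0,0,-0.078],"grip":-1},{"translation":[0,0,0],"twist":[0,0,0],"grip":-1},{"translation":[0,0,0],"twist":[0,0,0],"grip":-1}]'; python3 -c "
from h import *
go(.6650,.1855,.0162,53)"; python3 w.py
```

```text
t: 8.9
tool_pos: [0.6642, 0.183, 0.0162]
orientation: [0.969, 2.988, -0.001]
force: [0.2, -0.5, -1.0]
opening: 0.0121
pos [0.6642 0.183  0.0162] jaw 54.0 q6 -0.75 t 8.9 -> shift [ 0.9  2.5 -0. ] twist [-0.001  0.001  0.018] (world d mm) [0.8 2.5 0. ]
leg 79 [311.5  28.3] mean [0.5658 0.249  0.0606] mid [0.565  0.2488 0.0595]
leg 641 [207.2 148.4] mean [0.5791 0.1709 0.0634] mid [0.5784 0.1694 0.0612]
leg 1587 [321.6 247. ] mean [0.6593 0.187  0.0671] mid [0.6599 0.1882 0.067 ]
plate z 0.03656288295558376 slope [-0.0001 -0.0031]
[[0.6081, 0.1481], [0.6859, 0.2262]]
```

```bash
python3 -m pendant '[{"translation":[0,0,0],"twist":[0,0,0],"grip":-0.2},{"translation":[0,0,0],"twist":[0,0,0],"grip":-0.2},{"translation":[0,0,0],"twist":[0,0,0],"grip":-0.2},{"translation":[0,0,-10],"twist":[0,0,0],"grip":-0.2},{"translation":[0,0,-20],"twist":[0,0,0],"grip":-0.2},{"translation":[0,0,-30],"twist":[0,0,0],"grip":-0.2},{"translation":[0,0,-40],"twist":[0,0,0],"grip":-0.2},{"translation":[-10,0,-40],"twist":[0,0,0],"grip":-0.2},{"translation":[-30,0,-20],"twist":[0,0,0],"grip":-0.2},{"translation":[-30,0,0],"twist":[0,0,0],"grip":-0.2}]'
cat > sc.py <<'E'
from h import *
from m2 import rigid
p,d,i=cam('top');P=pts(d,i); st()
leg=(P[...,2]>.05)&(P[...,2]<.08)&(np.hypot(P[...,0]-.615,P[...,1]-.218)<.085)
n,l,s,ce=cv2.connectedComponentsWithStats(leg.astype(np.uint8))
C=[P[l==k].mean(0) for k in range(1,n) if s[k,4]>4]; print(np.round(C,4))
plate=P[(P[...,2]>.025)&(P[...,2]<.05)&(np.hypot(P[...,0]-.615,P[...,1]-.22)<.052)]
cf=np.linalg.lstsq(np.c_[plate[:,:2],np.ones(len(plate))],plate[:,2],rcond=None)[0]; print('plate z',plate[:,2].mean(),'slope',cf[:2].round(4))
E
python3 sc.py; python3 w.py
```

```text
t: 9.95
tool_pos: [0.7181, 0.143, 0.1867]
orientation: [-0.97, -2.987, 0.003]
force: [0.6, -0.3, -0.4]
opening: 0.0374
t 10.0 p [0.7206 0.1391 0.1852] rv [ 0.975  2.986 -0.005] q [ 0.122  0.502  1.04  -0.003  1.6   -0.817] F [ 0.2 -2.2  0.2] op 0.03697884611331207
[[0.6646 0.1797 0.0606]
 [0.6507 0.2654 0.0601]]
plate z 0.03415569533280296 slope [-0.0832 -0.0217]
leg 177 [263.2  56.3] mean [0.5795 0.1693 0.0636] mid [0.5784 0.1691 0.0611]
leg 134 [323.7 118.5] mean [0.665  0.183  0.0643] mid [0.665  0.1828 0.064 ]
plate z 0.03644378587020117 slope [-0.0006  0.0006]
[[0.6728, 0.034], [0.8161, 0.177]]
```

Wrist check: plate level (slope <0.001, top at z 0.0364), stand centre about (0.615,0.219), turned ≈46° from the bar. Next, the first bowl.

```bash
python3 -m pendant '[{"translation":[4.6,-48,0],"twist":[0,0,0],"grip":-0.2},{"translation":[4.6,-48,0],"twist":[0,0,0],"grip":-0.2},{"translation":[4.6,-48,0],"twist":[0,0,0],"grip":-0.2},{"translation":[4.6,-48,0],"twist":[0,0,0],"grip":-0.2},{"translation":[4.6,-48,0],"twist":[0,0,0],"grip":-0.2},{"translation":[4.6,-48,0],"twist":[0,0,0],"grip":-0.2},{"translation":[4.6,-48,0],"twist":[0,0,0],"grip":-0.2},{"translation":[4.6,-48,0],"twist":[0,0,0],"grip":-0.2},{"translation":[0,0,0],"twist":[0,0,0.15],"grip":-0.2},{"translation":[0,0,0],"twist":[0,0,0.15],"grip":-0.2}]' >/dev/null; python3 -m pendant '[{"translation":[0,0,0],"twist":[0,0,0.15],"grip":-0.2},{"translation":[0,0,0],"twist":[0,0,0.15],"grip":-0.2},{"translation":[0,0,0],"twist":[0,0,0.15],"grip":-0.2},{"translation":[0,0,0],"twist":[0,0,0.15],"grip":-0.2},{"translation":[0,0,0],"twist":[0,0,0.15],"grip":-0.2},{"translation":[0,0,0],"twist":[0,0,0.15],"grip":-0.2},{"translation":[0,0,0],"twist":[0,0,0.15],"grip":-0.2},{"translation":[0,0,0],"twist":[0,0,0.15],"grip":-0.2},{"translation":[0,0,0],"twist":[0,0,0.15],"grip":-0.2},{"translation":[0,0,0],"twist":[0,0,0.15],"grip":-0.2}]'
cat > wb.py <<'E'
from h import *
import sys
from m2 import circ
name=sys.argv[1] if len(sys.argv)>1 else 'wrist'; z0=float(sys.argv[2]) if len(sys.argv)>2 else .006
s=robot.read_state(); p,d,i=cam(name);P=pts(d,i)
m=((d>0)&(abs(P[...,2]-z0-.046)<.012)&(P[...,0]>.36)&(P[...,0]<.75)&(p.min(2)>95)&(p.max(2).astype(int)-p.min(2)<40)).astype(np.uint8)
m&=((P[...,1]<0) if z0<.02 else (np.hypot(P[...,0]-.615,P[...,1]-.22)<.16)).astype(np.uint8)
n,l,q,_=cv2.connectedComponentsWithStats(m)
for k in range(1,n):
    if q[k,4]<(200 if name=='wrist' else 60): continue
    X=P[l==k][:,:2]
    best=None
    for t in range(40):   # RANSAC for rim circle r~.044
        g=np.random.default_rng(t).choice(len(X),3,replace=False); a,b,c=X[g]
        D=2*(a[0]*(b[1]-c[1])+b[0]*(c[1]-a[1])+c[0]*(a[1]-b[1]))
        if abs(D)<1e-5: continue
        A2,B2,C2=a@a,b@b,c@c
        o=np.array([A2*(b[1]-c[1])+B2*(c[1]-a[1])+C2*(a[1]-b[1]),A2*(c[0]-b[0])+B2*(a[0]-c[0])+C2*(b[0]-a[0])])/D
        r=np.hypot(*(a-o)); 
        if abs(r-.043)>.005: continue
        e=(abs(np.hypot(*(X-o).T)-.044)<.005).sum()
        if best is None or e>best[0]: best=(e,o)
    if best is None: print('comp',q[k,4],'no circle',X.mean(0)); continue
    o=best[1]; rr=np.hypot(*(X-o).T); o,res=circ(X[abs(rr-.044)<.006],.044); rr=np.hypot(*(X-o).T)
    H=X[(rr>.055)&(rr<.14)]
    if len(H)<10: print('bowl',o.round(4),'no handle'); continue
    v=H.mean(0)-o; ang=np.degrees(np.arctan2(v[1],v[0])); u=v/np.hypot(*v)
    print('bowl',o.round(4),'n',q[k,4],'handle dir',ang.round(1),'grasp@85',(o+.085*u).round(4),'jaw',round(ang+90,1),'rmax',rr.max().round(3))
E
python3 wb.py; python3 wb.py top; python3 -c "
from h import *
st()"
```

```text
t: 12.05
tool_pos: [0.4414, -0.1481, 0.1817]
orientation: [-2.941, -1.091, 0.018]
force: [0.1, 0.0, -1.1]
opening: 0.0376
bowl [ 0.546  -0.1217] n 2820 handle dir -161.2 grasp@85 [ 0.4655 -0.1492] jaw -71.2 rmax 0.127
bowl [ 0.5872 -0.2387] n 2645 handle dir -175.5 grasp@85 [ 0.5025 -0.2454] jaw -85.5 rmax 0.126
bowl [ 0.5906 -0.3641] n 2630 handle dir -156.4 grasp@85 [ 0.5127 -0.3982] jaw -66.4 rmax 0.124
bowl [ 0.5874 -0.2413] no handle
bowl [ 0.5915 -0.3675] n 244 handle dir -156.2 grasp@85 [ 0.5138 -0.4018] jaw -66.2 rmax 0.127
bowl [ 0.5462 -0.126 ] no handle
t 12.15 p [ 0.4415 -0.1482  0.1818] rv [-2.939 -1.097  0.018] q [-0.43  -0.225  1.839 -0.005  1.539  0.427] F [ 0.2 -0.6 -0.2] op 0.03700258456013946
```

```bash
python3 -c "
from h import *
go(.4655,-.150,-.003,-71.2)"
```

```text
pos [ 0.4415 -0.1482  0.1818] jaw -49.1 q6 0.43 t 12.2 -> shift [ 18.6  18.6 184.4] twist [-0.006  0.01   0.386] (world d mm) [  24.    -1.8 -184.8]
```

```bash
python3 -m pendant '[{"translation":[18.6,18.6,0],"twist":[0,0,0],"grip":-0.2},{"translation":[0,0,40],"twist":[0,0,0.13],"grip":-0.2},{"translation":[0,0,40],"twist":[0,0,0.13],"grip":-0.2},{"translation":[0,0,30],"twist":[0,0,0.13],"grip":-0.2},{"translation":[0,0,10],"twist":[0,0,0],"grip":-0.2},{"translation":[0,0,0],"twist":[0,0,0],"grip":-0.2},{"translation":[0,0,0],"twist":[0,0,0],"grip":-0.2},{"translation":[0,0,0],"twist":[0,0,0],"grip":-0.2},{"translation":[0,0,0],"twist":[0,0,0],"grip":-0.2},{"translation":[0,0,0],"twist":[0,0,0],"grip":-0.2}]'; python3 -c "
from h import *
go(.4655,-.150,-.003,-71.2)"; python3 wb.py
```

```text
t: 13.15
tool_pos: [0.4716, -0.1501, 0.0666]
orientation: [3.088, 0.554, -0.001]
force: [-0.1, 0.6, -0.1]
opening: 0.0374
pos [ 0.4716 -0.1501  0.0666] jaw -69.7 q6 0.81 t 13.2 -> shift [-5.5 -2.5 69.6] twist [0.004 0.002 0.027] (world d mm) [ -6.1   0.1 -69.6]
bowl [ 0.5464 -0.1234] n 6604 handle dir -162.1 grasp@85 [ 0.4656 -0.1496] jaw -72.1 rmax 0.126
bowl [ 0.5875 -0.2385] n 6847 handle dir -175.2 grasp@85 [ 0.5028 -0.2456] jaw -85.2 rmax 0.125
bowl [ 0.5456 -0.4278] n 2453 handle dir 70.2 grasp@85 [ 0.5744 -0.3479] jaw 160.2 rmax 0.123
```

```bash
python3 -m pendant '[{"translation":[-5.5,-2.5,10],"twist":[0.004,0.002,0.04],"grip":-0.2},{"translation":[0,0,25],"twist":[0,0,0],"grip":-0.2},{"translation":[0,0,20],"twist":[0,0,0],"grip":-0.2},{"translation":[0,0,10],"twist":[0,0,0],"grip":-0.2},{"translation":[0,0,3],"twist":[0,0,0],"grip":-0.2},{"translation":[0,0,0],"twist":[0,0,0],"grip":-1},{"translation":[0,0,0],"twist":[0,0,0],"grip":-1},{"translation":[0,0,0],"twist":[0,0,0],"grip":-1},{"translation":[0,0,0],"twist":[0,0,0],"grip":-1},{"translation":[0,0,0],"twist":[0,0,0],"grip":-1}]' 30; python3 -c "
from h import *
go(.4655,-.150,-.003,-72)"; python3 tip.py | head -4
```

```text
t: 14.2
tool_pos: [0.4715, -0.1524, 0.0042]
orientation: [3.096, 0.493, 0.017]
force: [-0.2, 0.4, -1.2]
opening: 0.0139
pos [ 0.4715 -0.1524  0.0042] jaw -71.9 q6 0.84 t 14.2 -> shift [-5.1 -4.3  7.1] twist [ 0.008 -0.01   0.002] (world d mm) [-6.   2.4 -7.2]
(-65, -20) {-60: 11, -55: 6, -50: 4, -45: 3, -40: 0, -35: 0, -30: 0, -25: 0, -20: 0, -15: 0, -10: 0, -5: 1781, 0: 0, 5: 0, 10: 0, 15: 0, 20: 0, 25: 0, 30: 0, 35: 0}
(-20, -8) {-60: 97, -55: 85, -50: 79, -45: 70, -40: 43, -35: 6, -30: 0, -25: 0, -20: 0, -15: 0, -10: 0, -5: 315, 0: 0, 5: 0, 10: 0, 15: 0, 20: 0, 25: 0, 30: 0, 35: 0}
(-8, 8) {-60: 47, -55: 51, -50: 851, -45: 16, -40: 10, -35: 1, -30: 0, -25: 0, -20: 0, -15: 0, -10: 0, -5: 0, 0: 0, 5: 0, 10: 0, 15: 0, 20: 0, 25: 0, 30: 0, 35: 0}
(8, 20) {-60: 92, -55: 77, -50: 80, -45: 72, -40: 46, -35: 9, -30: 0, -25: 0, -20: 0, -15: 0, -10: 0, -5: 329, 0: 0, 5: 0, 10: 0, 15: 0, 20: 0, 25: 0, 30: 0, 35: 0}
```

```bash
python3 -m pendant '[{"translation":[0,0,0],"twist":[0,0,0],"grip":-1},{"translation":[0,0,-5],"twist":[0,0,0],"grip":-1},{"translation":[0,0,-15],"twist":[0,0,0],"grip":-1},{"translation":[0,0,-30],"twist":[0,0,0],"grip":-1},{"translation":[0,0,-35],"twist":[0,0,0],"grip":-1},{"translation":[0,0,-30],"twist":[0,0,0],"grip":-1},{"translation":[0,0,-10],"twist":[0,0,0],"grip":-1},{"translation":[0,0,0],"twist":[0,0,0],"grip":-1},{"translation":[0,0,0],"twist":[0,0,0],"grip":-1},{"translation":[0,0,0],"twist":[0,0,0],"grip":-1}]' 50; python3 -c "
from h import *
go(.5606,.161,.11,-45)
s=robot.read_state();p,d,i=cam('wrist');P=pts(d,i)
m=(p.min(2)>95)&(p.max(2).astype(int)-p.min(2)<40)&(abs(P[...,2]-s['tool_pos'][2]-.05)<.02)&(d<.35)
X=P[m]; print(len(X),X.min(0),X.max(0)); 
M=R.from_rotvec(s['orientation']).as_matrix();T=(X-s['tool_pos'])@M*1e3
for a in range(0,140,15):
  k=(T[:,0]>a)&(T[:,0]<a+15)
  if k.any(): print(a,k.sum(),'ztool top',np.percentile(T[k,2],3).round(1))
"
```

```text
t: 15.25
tool_pos: [0.4669, -0.1507, 0.1306]
orientation: [3.1, 0.493, 0.008]
force: [-0.5, -0.6, -0.9]
opening: 0.0135
pos [ 0.4669 -0.1507  0.1306] jaw -71.9 q6 0.84 t 15.2 -> shift [ 185.7 -267.2   20.5] twist [ 0.005 -0.004 -0.47 ] (world d mm) [ 93.7 311.7 -20.6]
15670 [ 0.43599313 -0.16962857  0.16059183] [ 0.5897305  -0.07860508  0.20029253]
0 582 ztool top -58.5
15 588 ztool top -49.6
30 1627 ztool top -51.1
45 2093 ztool top -51.0
60 1540 ztool top -50.7
75 1564 ztool top -50.5
90 1823 ztool top -50.3
105 3185 ztool top -49.9
120 1706 ztool top -50.0
```

```bash
python3 -m pendant '[{"translation":[20,-30,0],"twist":[0,0,0],"grip":-1},{"translation":[26,-38,0],"twist":[0,0,0],"grip":-1},{"translation":[26,-38,0],"twist":[0,0,0],"grip":-1},{"translation":[26,-38,0],"twist":[0,0,0],"grip":-1},{"translation":[26,-38,0],"twist":[0,0,0],"grip":-1},{"translation":[20,-30,0],"twist":[0,0,0],"grip":-1},{"translation":[0,0,0],"twist":[0,0,-0.12],"grip":-1},{"translation":[0,0,0],"twist":[0,0,-0.12],"grip":-1},{"translation":[0,0,0],"twist":[0,0,-0.12],"grip":-1},{"translation":[0,0,0],"twist":[0,0,-0.12],"grip":-1}]'; python3 -c "
from h import *
go(.5606,.161,.037,-45)"; python3 wb.py wrist .13
```

```text
t: 16.3
tool_pos: [0.5303, 0.1061, 0.1119]
orientation: [-2.882, -1.232, 0.031]
force: [0.7, -0.6, -2.1]
opening: 0.0131
pos [0.5303 0.1061 0.1119] jaw -43.7 q6 0.86 t 16.3 -> shift [ 61.7 -15.   74.2] twist [-0.014  0.016  0.023] (world d mm) [ 30.3  54.9 -74.9]
```

```bash
python3 -m pendant '[{"translation":[20,-5,0],"twist":[-0.014,0.016,0.023],"grip":-1},{"translation":[25,-6,0],"twist":[0,0,0],"grip":-1},{"translation":[10,-3,0],"twist":[0,0,0],"grip":-1},{"translation":[0,0,0],"twist":[0,0,0],"grip":-1},{"translation":[0,0,0],"twist":[0,0,0],"grip":-1},{"translation":[0,0,0],"twist":[0,0,0],"grip":-1},{"translation":[0,0,0],"twist":[0,0,0],"grip":-1},{"translation":[0,0,0],"twist":[0,0,0],"grip":-1},{"translation":[0,0,0],"twist":[0,0,0],"grip":-1},{"translation":[0,0,0],"twist":[0,0,0],"grip":-1}]'; python3 wb.py wrist .11; python3 -c "
from h import *
go(.5606,.161,.037,-45)
p,d,i=cam('wrist','w5.png')"
```

```text
t: 17.35
tool_pos: [0.554, 0.1524, 0.1044]
orientation: [-2.905, -1.193, 0.019]
force: [-0.1, -0.8, -2.5]
opening: 0.0133
bowl [0.612  0.2102] n 11190 handle dir -134.5 grasp@85 [0.5524 0.1496] jaw -44.5 rmax 0.113
pos [0.5541 0.1524 0.1044] jaw -45.3 q6 0.97 t 17.4 -> shift [11.3 -1.1 67.3] twist [-0.006  0.01  -0.006] (world d mm) [  6.5   8.6 -67.4]
```

View pics/w5.png

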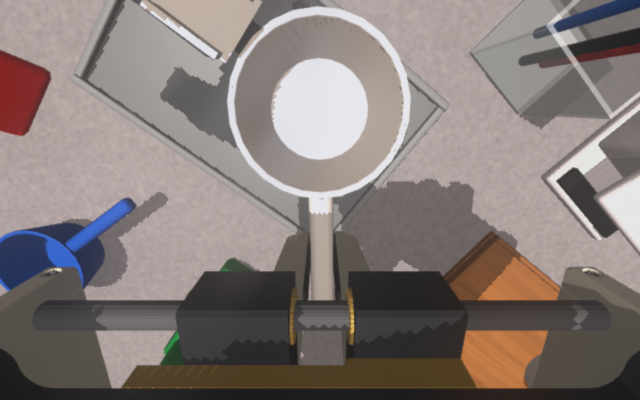

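Bowl 1 is held level at (0.612,0.210), with its rim at pixel (320,100) over the stand and clear of the chute at (200,25).

```bash
python3 -m pendant '[{"translation":[8,0,0],"twist":[-0.006,0.01,0],"grip":-1},{"translation":[0,0,15],"twist":[0,0,0],"grip":-1},{"translation":[0,0,15],"twist":[0,0,0],"grip":-1},{"translation":[0,0,15],"twist":[0,0,0],"grip":-1},{"translation":[0,0,8],"twist":[0,0,0],"grip":-1},{"translation":[0,0,0],"twist":[0,0,0],"grip":-1},{"translation":[0,0,0],"twist":[0,0,0],"grip":-1},{"translation":[0,0,0],"twist":[0,0,0],"grip":-1},{"translation":[0,0,0],"twist":[0,0,0],"grip":-1},{"translation":[0,0,0],"twist":[0,0,0],"grip":-1}]'; python3 wb.py wrist .042; python3 -c "
from h import *
go(.5606,.161,.035,-45)"
```

```text
t: 18.45
tool_pos: [0.5593, 0.1586, 0.0452]
orientation: [-2.906, -1.194, 0.002]
force: [0.2, 0.3, -2.1]
opening: 0.0136
bowl [0.6161 0.2151] n 15209 handle dir -134.7 grasp@85 [0.5562 0.1548] jaw -44.7 rmax 0.112
comp 775 no circle [0.7455003  0.13631031]
pos [0.5594 0.1586 0.0453] jaw -45.3 q6 0.98 t 18.5 -> shift [ 2.5 -0.8 10.3] twist [-0.001  0.001 -0.006] (world d mm) [  1.2   2.4 -10.3]
```

```bash
python3 -m pendant '[{"translation":[6,-5,2],"twist":[0,0,0],"grip":-1},{"translation":[0,0,4],"twist":[0,0,0],"grip":-1},{"translation":[0,0,3],"twist":[0,0,0],"grip":-1},{"translation":[0,0,2],"twist":[0,0,0],"grip":-1},{"translation":[0,0,0],"twist":[0,0,0],"grip":-1},{"translation":[0,0,0],"twist":[0,0,0],"grip":-1},{"translation":[0,0,0],"twist":[0,0,0],"grip":-1},{"translation":[0,0,0],"twist":[0,0,0],"grip":-1},{"translation":[0,0,0],"twist":[0,0,0],"grip":-1},{"translation":[0,0,0],"twist":[0,0,0],"grip":-1}]'; python3 wb.py wrist .036
```

```text
t: 19.5
tool_pos: [0.5613, 0.1675, 0.0347]
orientation: [2.906, 1.194, 0.002]
force: [0.4, 0.8, -0.5]
opening: 0.0135
bowl [0.6181 0.2246] n 13672 handle dir -134.5 grasp@85 [0.5585 0.164 ] jaw -44.5 rmax 0.112
comp 644 no circle [0.74544441 0.13925013]
```

```bash
python3 -m pendant '[{"translation":[0,0,0],"twist":[0,0,0],"grip":-0.2},{"translation":[0,0,0],"twist":[0,0,0],"grip":-0.2},{"translation":[0,0,0],"twist":[0,0,0],"grip":-0.2},{"translation":[0,0,-8],"twist":[0,0,0],"grip":-0.2},{"translation":[0,0,-20],"twist":[0,0,0],"grip":-0.2},{"translation":[0,0,-40],"twist":[0,0,0],"grip":-0.2},{"translation":[0,0,-45],"twist":[0,0,0],"grip":-0.2},{"translation":[0,0,-45],"twist":[0,0,-0.15],"grip":-1},{"translation":[0,0,-45],"twist":[0,0,-0.15],"grip":-1},{"translation":[0,0,-45],"twist":[0,0,-0.15],"grip":-1}]'; python3 -m pendant '[{"translation":[0,0,0],"twist":[0,0,-0.15],"grip":-1},{"translation":[0,0,0],"twist":[0,0,-0.15],"grip":-1},{"translation":[0,0,0],"twist":[0,0,-0.15],"grip":-1},{"translation":[0,0,0],"twist":[0,0,-0.15],"grip":-1},{"translation":[0,0,0],"twist":[0,0,-0.15],"grip":-1},{"translation":[0,0,0],"twist":[0,0,-0.15],"grip":-1},{"translation":[0,0,0],"twist":[0,0,-0.15],"grip":-1},{"translation":[0,0,0],"twist":[0,0,-0.15],"grip":-1},{"translation":[0,0,0],"twist":[0,0,-0.15],"grip":-1},{"translation":[0,0,0],"twist":[0,0,-0.15],"grip":-1}]'; python3 -c "
from h import *
go(.45,.25,.25,98)"; python3 wb.py top .036
```

```text
t: 20.55
tool_pos: [0.5561, 0.1663, 0.2861]
orientation: [-2.557, -1.817, 0.018]
force: [0.5, 0.9, -0.5]
opening: 0.0179
t: 21.55
tool_pos: [0.5605, 0.1673, 0.3083]
orientation: [0.631, 3.064, 0.009]
force: [0.2, -0.6, 0.3]
opening: 0.0006
pos [0.5605 0.1673 0.3083] jaw 66.7 q6 -0.96 t 21.6 -> shift [134.9  31.8  57. ] twist [ 0.005  0.014 -0.546] (world d mm) [-110.5   82.7  -58.3]
```

```bash
python3 -m pendant '[{"translation":[40,9,0],"twist":[0,0,0],"grip":-1},{"translation":[45,10,0],"twist":[0,0,0],"grip":-1},{"translation":[40,10,0],"twist":[0,0,0],"grip":-1},{"translation":[0,0,0],"twist":[0,0,-0.14],"grip":-1},{"translation":[0,0,0],"twist":[0,0,-0.14],"grip":-1},{"translation":[0,0,0],"twist":[0,0,-0.14],"grip":-1},{"translation":[0,0,0],"twist":[0,0,-0.13],"grip":-1},{"translation":[0,0,0],"twist":[0,0,0],"grip":-1},{"translation":[0,0,0],"twist":[0,0,0],"grip":-1},{"translation":[0,0,0],"twist":[0,0,0],"grip":-1}]'; python3 -c "
from h import *
go(.504,.42,.24,97.8)"; python3 wb.py top .036
python3 - <<'E'
from h import *
p,d,i=cam('wrist');P=pts(d,i);hsv=cv2.cvtColor(p,cv2.COLOR_RGB2HSV)
r=(d>0)&(hsv[...,1]>170)&((hsv[...,0]<8)|(hsv[...,0]>172))&(P[...,2]>.14)&(P[...,2]<.26)
K=P[r]; print('knob',len(K)); 
if len(K):
    yl=np.array([-.136,.99]); xl=np.array([.99,.136]); k=np.array([.514,.339])
    T=np.c_[(K[:,:2]-k)@xl,(K[:,:2]-k)@yl,K[:,2]]*1e3
    print(np.percentile(T,[1,50,99],axis=0).round(1))
    for z in range(150,240,10):
        q=T[abs(T[:,2]-z)<3]
        if len(q): print(z,len(q),'x',q[:,0].min().round(),q[:,0].max().round(),'y',np.percentile(q[:,1],[2,98]).round())
E
```

```text
t: 22.6
tool_pos: [0.452, 0.2453, 0.3123]
orientation: [-0.213, 3.114, 0.007]
force: [0.0, -0.4, 1.0]
opening: 0.0007
pos [0.452  0.2453 0.3123] jaw 97.8 q6 -1.31 t 22.6 -> shift [-73.8 165.8  74.3] twist [0.003 0.02  0.001] (world d mm) [ 52.  174.7 -72.3]
bowl [0.6181 0.2234] n 209 handle dir -133.8 grasp@85 [0.5593 0.162 ] jaw -43.8 rmax 0.127
knob 2393
[[-18.1 -32.9 165.6]
 [ -1.    2.  213.5]
 [ 21.8  36.7 232.8]]
150 13 x 230.0 238.0 y [-284. -279.]
170 174 x -15.0 18.0 y [-32.  36.]
180 112 x -16.0 8.0 y [-21.  26.]
190 7 x -14.0 -6.0 y [-12. -10.]
200 7 x -18.0 -15.0 y [-8. 16.]
210 620 x -19.0 23.0 y [-8. 16.]
220 305 x -16.0 19.0 y [-19.  26.]
230 483 x -16.0 19.0 y [-33.  37.]
```

```bash
python3 -m pendant '[{"translation":[-22,41,5],"twist":[0,0.02,0],"grip":-1},{"translation":[-22,41,20],"twist":[0,0,0],"grip":-1},{"translation":[-16,32,20],"twist":[0,0,0],"grip":-1},{"translation":[-8,15,10],"twist":[0,0,0],"grip":-1},{"translation":[0,0,0],"twist":[0,0,0],"grip":-1},{"translation":[0,0,0],"twist":[0,0,0],"grip":-1},{"translation":[0,0,0],"twist":[0,0,0],"grip":-1},{"translation":[0,0,0],"twist":[0,0,0],"grip":-1},{"translation":[0,0,0],"twist":[0,0,0],"grip":-1},{"translation":[0,0,0],"twist":[0,0,0],"grip":-1}]'; python3 -c "
from h import *
go(.505,.388,.155,97.8)"; sed -i 's/range(1,n)/range(1,n)/' tip.py; python3 tip.py
```

```text
t: 23.7
tool_pos: [0.5043, 0.3829, 0.2591]
orientation: [-0.19, 3.133, 0.005]
force: [-0.5, 0.7, 0.6]
opening: 0.0001
pos [0.5043 0.3829 0.2591] jaw 96.9 q6 -1.12 t 23.7 -> shift [ -1.    4.7 104.1] twist [ 0.003  0.003 -0.015] (world d mm) [   0.7    5.1 -104.1]
(-65, -20) {-60: 0, -55: 0, -50: 0, -45: 0, -40: 0, -35: 0, -30: 0, -25: 0, -20: 0, -15: 0, -10: 0, -5: 0, 0: 0, 5: 0, 10: 0, 15: 0, 20: 0, 25: 0, 30: 38, 35: 260}
(-20, -8) {-60: 55, -55: 47, -50: 47, -45: 34, -40: 9, -35: 0, -30: 0, -25: 0, -20: 0, -15: 0, -10: 0, -5: 0, 0: 0, 5: 0, 10: 0, 15: 0, 20: 0, 25: 154, 30: 153, 35: 71}
(-8, 8) {-60: 128, -55: 108, -50: 113, -45: 91, -40: 82, -35: 19, -30: 0, -25: 0, -20: 0, -15: 0, -10: 0, -5: 0, 0: 0, 5: 0, 10: 0, 15: 0, 20: 0, 25: 90, 30: 31, 35: 0}
(8, 20) {-60: 53, -55: 49, -50: 43, -45: 33, -40: 9, -35: 0, -30: 0, -25: 0, -20: 0, -15: 0, -10: 0, -5: 0, 0: 0, 5: 0, 10: 0, 15: 0, 20: 0, 25: 0, 30: 0, 35: 0}
tcp [0.5043 0.3829 0.2591] F [-0.54087034  0.65409764  0.59065522]
```

```bash
python3 -m pendant '[{"translation":[0,1,20],"twist":[0,0,-0.015],"grip":-1},{"translation":[0,0,20],"twist":[0,0,0],"grip":-1},{"translation":[0,0,12],"twist":[0,0,0],"grip":-1},{"translation":[0,0,12],"twist":[0,0,0],"grip":-1},{"translation":[0,0,12],"twist":[0,0,0],"grip":-1},{"translation":[0,0,12],"twist":[0,0,0],"grip":-1},{"translation":[0,0,8],"twist":[0,0,0],"grip":-1},{"translation":[0,0,0],"twist":[0,0,0],"grip":-1},{"translation":[0,0,0],"twist":[0,0,0],"grip":-1},{"translation":[0,0,0],"twist":[0,0,0],"grip":-1}]'
cat > kn.py <<'E'
from h import *
p,d,i=cam('top');P=pts(d,i);hsv=cv2.cvtColor(p,cv2.COLOR_RGB2HSV)
yl=np.array([-.136,.99]); xl=np.array([.99,.136]); k=np.array([.5147,.341])
for n in ('top','scene','wrist'):
    p,d,i=cam(n);P=pts(d,i);hsv=cv2.cvtColor(p,cv2.COLOR_RGB2HSV)
    r=(d>0)&(hsv[...,1]>170)&((hsv[...,0]<8)|(hsv[...,0]>172))&(P[...,2]>.13)&(P[...,2]<.26)&(np.hypot(P[...,0]-k[0],P[...,1]-k[1])<.06)
    K=P[r]
    if len(K)<15: print(n,len(K)); continue
    y=(K[:,:2]-k)@yl*1e3; z=K[:,2]*1e3-195; rr=np.hypot(y,z); a=np.degrees(np.arctan2(z,y))[rr>28]
    h,e=np.histogram(a,bins=np.arange(-180,181,15)); print(n,{int(b):int(c) for b,c in zip(e,h) if c>2})
s=robot.read_state();print('F',np.round(s['force'],1),'tcp',np.round(s['tool_pos'],4),'t',s['t'])
E
python3 kn.py
```

```text
t: 24.75
tool_pos: [0.5053, 0.4002, 0.1759]
orientation: [-0.223, 3.114, 0.053]
force: [-1.2, 1.2, 2.1]
opening: 0.0005
top {-180: 39, -165: 43, 15: 40, 30: 3, 105: 14}
scene {15: 57, 90: 6}
wrist {15: 1195, 90: 96, 105: 159}
F [-1.6  0.7  3. ] tcp [0.5053 0.4002 0.1758] t 24.95
```

```bash
python3 -m pendant '[{"translation":[0,0,-25],"twist":[0,0,0],"grip":-1},{"translation":[0,0,-25],"twist":[0,0,0],"grip":-1},{"translation":[0,0,-10],"twist":[0,0,0],"grip":-1},{"translation":[0,0,0],"twist":[0,0,0],"grip":-1},{"translation":[0,0,0],"twist":[0,0,0],"grip":-1},{"translation":[0,0,0],"twist":[0,0,0],"grip":-1},{"translation":[0,0,0],"twist":[0,0,0],"grip":-1},{"translation":[0,0,0],"twist":[0,0,0],"grip":-1},{"translation":[0,0,0],"twist":[0,0,0],"grip":-1},{"translation":[0,0,0],"twist":[0,0,0],"grip":-1}]'; python3 -c "
from h import *
go(.506,.379,.22,97.8);st()"; python3 kn.py
```

```text
t: 25.95
tool_pos: [0.5028, 0.3943, 0.2285]
orientation: [-0.22, 3.124, 0.041]
force: [0.3, -1.2, 0.6]
opening: 0.0007
pos [0.5028 0.3943 0.2285] jaw 98.1 q6 -1.14 t 25.9 -> shift [ -1.  -15.8   8.1] twist [0.025 0.011 0.004] (world d mm) [  3.2 -15.3  -8.5]
t 25.95 p [0.5028 0.3943 0.2285] rv [-0.22   3.124  0.041] q [ 0.573  0.197  1.336  0.018  1.587 -1.138] F [ 0.3 -1.2  0.6] op 0.0006814677497154058
top {-150: 77, 120: 59, 135: 5}
scene {-60: 8, -45: 39, 30: 31, 45: 21}
wrist {-45: 32, 30: 318, 45: 468}
F [ 0.3 -0.   0.1] tcp [0.503  0.3945 0.229 ] t 26.15
```

```bash
python3 -m pendant '[{"translation":[-1,-16,0],"twist":[0.025,0.011,0.004],"grip":-1},{"translation":[0,0,12],"twist":[0,0,0],"grip":-1},{"translation":[0,0,12],"twist":[0,0,0],"grip":-1},{"translation":[0,-2,14],"twist":[0.01,0,0],"grip":-1},{"translation":[0,-2,14],"twist":[0.01,0,0],"grip":-1},{"translation":[0,-2,14],"twist":[0.01,0,0],"grip":-1},{"translation":[0,0,12],"twist":[0,0,0],"grip":-1},{"translation":[0,0,5],"twist":[0,0,0],"grip":-1},{"translation":[0,0,0],"twist":[0,0,0],"grip":-1},{"translation":[0,0,0],"twist":[0,0,0],"grip":-1}]'; python3 kn.py; python3 -c "
from h import *
go(.506,.383,.152,97.8)"
```

```text
t: 27.15
tool_pos: [0.5081, 0.3845, 0.1474]
orientation: [-0.223, 3.12, -0.013]
force: [0.2, 3.6, 4.0]
opening: 0.0004
top {-135: 5, -30: 4, 60: 37, 135: 24, 150: 33}
scene {-30: 28, 45: 4, 60: 23}
wrist {-30: 353, 45: 57, 60: 299, 135: 1876, 150: 8}
F [-1.1  4.9  1.4] tcp [0.5082 0.3842 0.1477] t 27.35
pos [0.5082 0.3842 0.1477] jaw 98.1 q6 -1.14 t 27.4 -> shift [ 2.3 -0.9 -4.3] twist [-0.01   0.013  0.006] (world d mm) [-2.2 -1.2  4.3]
```

```bash
python3 -m pendant '[{"translation":[0,10,0],"twist":[0,0,0],"grip":-1},{"translation":[0,20,0],"twist":[0,0,0],"grip":-1},{"translation":[0,20,0],"twist":[-0.01,0.01,0],"grip":-1},{"translation":[0,0,-25],"twist":[0,0,0],"grip":-1},{"translation":[0,0,-30],"twist":[0,0,0],"grip":-1},{"translation":[0,0,-15],"twist":[0,0,0],"grip":-1},{"translation":[0,0,0],"twist":[0,0,0],"grip":-1},{"translation":[0,0,0],"twist":[0,0,0],"grip":-1},{"translation":[0,0,0],"twist":[0,0,0],"grip":-1},{"translation":[0,0,0],"twist":[0,0,0],"grip":-1}]'; python3 kn.py; python3 -c "
from h import *
go(.506,.380,.22,97.8)
p,d,i=cam('scene')
cv2.imwrite('pics/s6.png',cv2.resize(p[200:340,300:450,::-1],None,fx=4,fy=4,interpolation=cv2.INTER_CUBIC))"
```

```text
t: 28.35
tool_pos: [0.498, 0.4315, 0.2099]
orientation: [0.216, -3.125, 0.02]
force: [0.2, 0.2, 1.2]
opening: 0.0003
top {-150: 51, -135: 6, -45: 5, 45: 85, 120: 43, 135: 30}
scene {-45: 49, 30: 3, 45: 45}
wrist {-45: 110, 30: 38, 45: 880}
F [ 0.3 -1.1 -0.3] tcp [0.4981 0.4317 0.2106] t 28.55
pos [0.4981 0.4317 0.2106] jaw 97.9 q6 -1.07 t 28.6 -> shift [ -0.6 -52.4  -8.8] twist [-0.012 -0.009  0.002] (world d mm) [  7.9 -51.7   9.4]
```

View pics/s6.png

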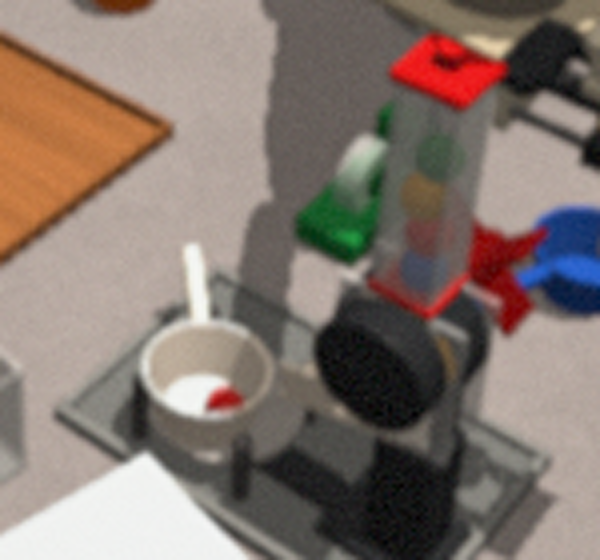

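One red sweet is in the bowl at (225,400) in the crop, and the knob is back in its X. Second click.

```bash
python3 -m pendant '[{"translation":[0,0,-12],"twist":[0,0,0],"grip":-1},{"translation":[-1,-26,0],"twist":[-0.012,-0.009,0],"grip":-1},{"translation":[-1,-26,0],"twist":[0,0,0],"grip":-1},{"translation":[0,0,0],"twist":[0,0,0],"grip":-1},{"translation":[0,0,0],"twist":[0,0,0],"grip":-1},{"translation":[0,0,0],"twist":[0,0,0],"grip":-1},{"translation":[0,0,0],"twist":[0,0,0],"grip":-1},{"translation":[0,0,0],"twist":[0,0,0],"grip":-1},{"translation":[0,0,0],"twist":[0,0,0],"grip":-1},{"translation":[0,0,0],"twist":[0,0,0],"grip":-1}]'; python3 -c "
from h import *
go(.506,.379,.22,97.8)"
```

```text
t: 29.6
tool_pos: [0.5075, 0.3833, 0.2281]
orientation: [-0.222, 3.131, 0.005]
force: [-0.5, -0.2, -0.8]
opening: 0.0004
pos [0.5075 0.3833 0.2281] jaw 98.1 q6 -1.15 t 29.6 -> shift [ 2.1 -4.1  8.1] twist [0.003 0.003 0.005] (world d mm) [-1.5 -4.3 -8.1]
```

```bash
python3 -m pendant '[{"translation":[1,-5,0],"twist":[0.003,0.003,0.004],"grip":-1},{"translation":[0,0,12],"twist":[0,0,0],"grip":-1},{"translation":[0,0,12],"twist":[0,0,0],"grip":-1},{"translation":[0,-2,14],"twist":[0.01,0,0],"grip":-1},{"translation":[0,-2,14],"twist":[0.01,0,0],"grip":-1},{"translation":[0,-2,14],"twist":[0.01,0,0],"grip":-1},{"translation":[0,0,12],"twist":[0,0,0],"grip":-1},{"translation":[0,0,5],"twist":[0,0,0],"grip":-1},{"translation":[0,0,0],"twist":[0,0,0],"grip":-1},{"translation":[0,0,0],"twist":[0,0,0],"grip":-1}]'; python3 kn.py
```

```text
t: 30.6
tool_pos: [0.5063, 0.3902, 0.1492]
orientation: [-0.229, 3.121, 0.002]
force: [0.0, 5.5, 4.7]
opening: 0.0002
top {-135: 18, -45: 3, 45: 12, 60: 26, 135: 69, 150: 3}
scene {-45: 11, -30: 35, 45: 28, 60: 7}
wrist {-30: 660, 45: 344, 60: 120, 120: 92, 135: 1479}
F [-1.1  3.   1.7] tcp [0.5063 0.39   0.1495] t 30.8
```

```bash
cat > sw.py <<'E'
from h import *
# sweets seen: saturated pixels inside the bowl on the stand / on lid / on tray, by colour blob
import sys
p,d,i=cam('scene');P=pts(d,i);hsv=cv2.cvtColor(p,cv2.COLOR_RGB2HSV)
for n in ('scene','top'):
    p,d,i=cam(n);P=pts(d,i);hsv=cv2.cvtColor(p,cv2.COLOR_RGB2HSV)
    m=(d>0)&(hsv[...,1]>100)&(hsv[...,2]>50)&(P[...,0]>.4)&(P[...,0]<.72)&(P[...,1]<.285)&(P[...,1]>-.45)&(P[...,2]>.012)&(P[...,2]<.095)
    m&=~((P[...,1]<0)&(P[...,2]<.02))&~((P[...,0]<.42)&(P[...,1]>.05))
    k,l,q,c=cv2.connectedComponentsWithStats(m.astype(np.uint8))
    for a in range(1,k):
        if q[a,4]>=6: print(n,'blob',q[a,4],c[a].round(),P[l==a].mean(0).round(3),'hue',int(np.median(hsv[l==a][:,0])))
    t=(d>0)&(np.hypot(P[...,0]-.6,P[...,1]-.345)<.06)
E
python3 -m pendant '[{"translation":[0,10,0],"twist":[0,0,0],"grip":-1},{"translation":[0,20,0],"twist":[0,0,0],"grip":-1},{"translation":[0,20,0],"twist":[-0.01,0.01,0],"grip":-1},{"translation":[0,0,-25],"twist":[0,0,0],"grip":-1},{"translation":[0,0,-45],"twist":[0,0,0],"grip":-1},{"translation":[0,0,-45],"twist":[0,0,0],"grip":-1},{"translation":[20,0,-30],"twist":[0,0,0],"grip":-1},{"translation":[20,-40,0],"twist":[0,0,0],"grip":-1},{"translation":[15,-45,0],"twist":[0,0,0],"grip":-1},{"translation":[0,-45,0],"twist":[0,0,0],"grip":-1}]'; python3 kn.py; python3 sw.py;  python3 -c "
from h import *
go(.45,.25,.28,-45)"
```

```text
t: 31.8
tool_pos: [0.4601, 0.3018, 0.2946]
orientation: [0.231, -3.127, 0.004]
force: [1.2, -0.5, 1.0]
opening: 0.0007
top {-150: 9, 120: 21, 135: 16}
scene {-45: 64, 30: 7, 45: 52}
wrist {-150: 113, -45: 139, 30: 4, 45: 641}
F [0.1 0.7 0.2] tcp [0.4615 0.3017 0.2939] t 32.0
scene blob 60 [380. 258.] [0.424 0.136 0.022] hue 68
scene blob 85 [351. 299.] [0.649 0.229 0.067] hue 13
top blob 132 [240. 176.] [0.645 0.223 0.063] hue 14
top blob 21 [268. 245.] [0.421 0.129 0.027] hue 69
pos [0.461  0.3033 0.2932] jaw 98.4 q6 -1.23 t 32.1 -> shift [ 18.5 -51.1  13.5] twist [ 0.    -0.009 -0.639] (world d mm) [-11.  -53.3 -13.2]
```

```bash
python3 -m pendant '[{"translation":[0,-45,0],"twist":[0,0,0],"grip":-1},{"translation":[0,0,0],"twist":[0,0,0.15],"grip":-1},{"translation":[0,0,0],"twist":[0,0,0.15],"grip":-1},{"translation":[0,0,0],"twist":[0,0,0.15],"grip":-1},{"translation":[0,0,0],"twist":[0,0,0.15],"grip":-1},{"translation":[0,0,0],"twist":[0,0,0.15],"grip":-1},{"translation":[0,0,0],"twist":[0,0,0.15],"grip":-1},{"translation":[0,0,0],"twist":[0,0,0.15],"grip":-1},{"translation":[0,0,0],"twist":[0,0,0.15],"grip":-1},{"translation":[0,0,0],"twist":[0,0,0.15],"grip":-1}]' >/dev/null; python3 -m pendant '[{"translation":[0,0,0],"twist":[0,0,0.15],"grip":-0.2},{"translation":[0,0,0],"twist":[0,0,0.15],"grip":-0.2},{"translation":[0,0,0],"twist":[0,0,0.15],"grip":-0.2},{"translation":[0,0,0],"twist":[0,0,0.15],"grip":-0.2},{"translation":[0,0,0],"twist":[0,0,0.15],"grip":-0.2},{"translation":[0,0,0],"twist":[0,0,0.15],"grip":-0.2},{"translation":[0,0,0],"twist":[0,0,0.15],"grip":-0.2},{"translation":[0,0,0],"twist":[0,0,0.1],"grip":-0.2},{"translation":[0,0,0],"twist":[0,0,0],"grip":-0.2},{"translation":[0,0,0],"twist":[0,0,0],"grip":-0.2}]'; python3 wb.py wrist .036;  python3 wb.py top .036; python3 -c "
from h import *
go(.5607,.1666,.034,-45)"
```

```text
t: 34.15
tool_pos: [0.4632, 0.2798, 0.2826]
orientation: [2.898, 1.209, -0.046]
force: [-0.0, -0.1, -0.7]
opening: 0.0373
bowl [0.7763 0.2677] no handle
bowl [0.6361 0.2193] n 2000 handle dir -129.6 grasp@85 [0.5819 0.1538] jaw -39.6 rmax 0.127
bowl [0.6373 0.2157] n 197 handle dir -129.7 grasp@85 [0.583  0.1503] jaw -39.7 rmax 0.124
pos [0.4632 0.2796 0.2826] jaw -44.8 q6 1.23 t 34.2 -> shift [ -4.8 151.3 247.3] twist [-0.01   0.028  0.004] (world d mm) [  97.5 -113.  -248.6]
```

The bowl has shifted about 19 mm, from (0.618,0.224) to (0.636,0.218). I'll look from close before gripping it.

```bash
python3 -m pendant '[{"translation":[0,40,10],"twist":[-0.01,0.028,0],"grip":-0.2},{"translation":[0,40,10],"twist":[0,0,0],"grip":-0.2},{"translation":[0,35,20],"twist":[0,0,0],"grip":-0.2},{"translation":[0,25,20],"twist":[0,0,0],"grip":-0.2},{"translation":[0,0,0],"twist":[0,0,0],"grip":-0.2},{"translation":[0,0,0],"twist":[0,0,0],"grip":-0.2},{"translation":[0,0,0],"twist":[0,0,0],"grip":-0.2},{"translation":[0,0,0],"twist":[0,0,0],"grip":-0.2},{"translation":[0,0,0],"twist":[0,0,0],"grip":-0.2},{"translation":[0,0,0],"twist":[0,0,0],"grip":-0.2}]'; python3 wb.py wrist .036; python3 -c "
from h import *
go(.58,.1535,.034,-39.6)
cam('wrist','w7.png')"
```

```text
t: 35.25
tool_pos: [0.5659, 0.1833, 0.2248]
orientation: [-2.887, -1.237, -0.013]
force: [-0.4, 0.6, 0.6]
opening: 0.037
comp 275 no circle [0.73418976 0.26789481]
bowl [0.6377 0.2181] n 2487 handle dir -129.8 grasp@85 [0.5832 0.1529] jaw -39.8 rmax 0.126
pos [0.5659 0.1833 0.2249] jaw -43.6 q6 0.99 t 35.3 -> shift [-13.4  30.3 190.8] twist [ 0.003 -0.008 -0.07 ] (world d mm) [  14.1  -29.8 -190.9]
```

View pics/w7.png

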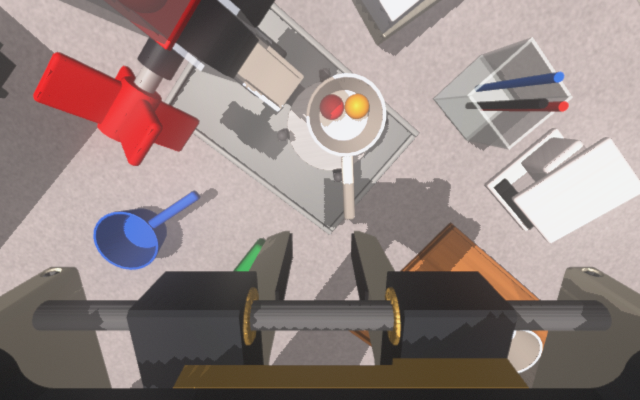

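Both sweets, red (331,106) and yellow (357,106), are in the bowl; it was only pushed sideways on the stand. Now the grasp.

```bash
python3 -m pendant '[{"translation":[-8,30,0],"twist":[0.003,-0.008,-0.067],"grip":-0.2},{"translation":[0,0,40],"twist":[0,0,0],"grip":-0.2},{"translation":[0,0,40],"twist":[0,0,0],"grip":-0.2},{"translation":[0,0,30],"twist":[0,0,0],"grip":-0.2},{"translation":[0,0,10],"twist":[0,0,0],"grip":-0.2},{"translation":[0,0,0],"twist":[0,0,0],"grip":-0.2},{"translation":[0,0,0],"twist":[0,0,0],"grip":-0.2},{"translation":[0,0,0],"twist":[0,0,0],"grip":-0.2},{"translation":[0,0,0],"twist":[0,0,0],"grip":-0.2},{"translation":[0,0,0],"twist":[0,0,0],"grip":-0.2}]'; python3 wb.py wrist .036; python3 -c "
from h import *
go(.585,.1555,.032,-39.8)"
```

```text
t: 36.35
tool_pos: [0.5883, 0.1584, 0.1115]
orientation: [2.837, 1.34, 0.022]
force: [-0.6, -0.1, 0.2]
opening: 0.0373
bowl [0.6379 0.2174] n 5685 handle dir -130.0 grasp@85 [0.5833 0.1523] jaw -40.0 rmax 0.126
comp 303 no circle [0.74595787 0.14137319]
pos [0.5885 0.1584 0.1117] jaw -39.4 q6 0.87 t 36.4 -> shift [-5.4 -1.6 79.6] twist [ 0.01  -0.012  0.006] (world d mm) [ -3.5  -2.9 -79.7]
```

```bash
python3 -m pendant '[{"translation":[-5,-1.5,10],"twist":[0.01,-0.012,0.006],"grip":-0.2},{"translation":[0,0,25],"twist":[0,0,0],"grip":-0.2},{"translation":[0,0,25],"twist":[0,0,0],"grip":-0.2},{"translation":[0,0,10],"twist":[0,0,0],"grip":-0.2},{"translation":[0,0,6],"twist":[0,0,0],"grip":-0.2},{"translation":[0,0,0],"twist":[0,0,0],"grip":-1},{"translation":[0,0,0],"twist":[0,0,0],"grip":-1},{"translation":[0,0,0],"twist":[0,0,0],"grip":-1},{"translation":[0,0,0],"twist":[0,0,0],"grip":-1},{"translation":[0,0,0],"twist":[0,0,0],"grip":-1}]' 40; python3 wb.py wrist .036;python3 -c "
from h import *
go(.585,.1555,.032,-39.8)"
```

```text
t: 37.4
tool_pos: [0.5863, 0.1553, 0.0368]
orientation: [2.845, 1.331, 0.004]
force: [0.0, 0.2, -1.7]
opening: 0.0132
bowl [0.6379 0.2168] n 13267 handle dir -129.7 grasp@85 [0.5836 0.1514] jaw -39.7 rmax 0.115
comp 945 no circle [0.74583505 0.1408211 ]
pos [0.5863 0.1553 0.0368] jaw -39.9 q6 0.87 t 37.5 -> shift [-0.7 -1.1  4.8] twist [ 0.002 -0.002 -0.001] (world d mm) [-1.3  0.2 -4.8]
```

```bash
python3 -m pendant '[{"translation":[0,0,0],"twist":[0,0,0],"grip":-1},{"translation":[0,0,-5],"twist":[0,0,0],"grip":-1},{"translation":[0,0,-15],"twist":[0,0,0],"grip":-1},{"translation":[0,0,-30],"twist":[0,0,0],"grip":-1},{"translation":[0,0,-35],"twist":[0,0,0],"grip":-1},{"translation":[0,0,-20],"twist":[0,0,0],"grip":-1},{"translation":[0,0,-5],"twist":[0,0,0],"grip":-1},{"translation":[0,0,0],"twist":[0,0,0],"grip":-1},{"translation":[0,0,0],"twist":[0,0,0],"grip":-1},{"translation":[0,0,0],"twist":[0,0,0],"grip":-1}]' 55; python3 wb.py wrist .15;python3 -c "
from h import *
go(.47,-.1472,.12,-72)"
```

```text
t: 38.45
tool_pos: [0.5854, 0.1547, 0.1543]
orientation: [2.845, 1.33, 0.003]
force: [0.1, 0.2, -2.4]
opening: 0.0134
bowl [0.6372 0.2154] n 14511 handle dir -130.1 grasp@85 [0.5824 0.1505] jaw -40.1 rmax 0.114
comp 326 no circle [0.54747166 0.34153508]
pos [0.5851 0.1546 0.1539] jaw -39.9 q6 0.87 t 38.5 -> shift [-305.4  105.2   33.8] twist [ 0.001 -0.001  0.56 ] (world d mm) [-115.1 -301.8  -33.9]
```

```bash
python3 -m pendant '[{"translation":[-19,6.5,0],"twist":[0,0,0],"grip":-1},{"translation":[-33,11,0],"twist":[0,0,0],"grip":-1},{"translation":[-42,14.5,0],"twist":[0,0,0],"grip":-1},{"translation":[-42,14.5,0],"twist":[0,0,0],"grip":-1},{"translation":[-42,14.5,0],"twist":[0,0,0],"grip":-1},{"translation":[-42,14.5,0],"twist":[0,0,0],"grip":-1},{"translation":[-33,11,0],"twist":[0,0,0],"grip":-1},{"translation":[-20,6.5,0],"twist":[0,0,0],"grip":-1},{"translation":[-10,3.5,0],"twist":[0,0,0],"grip":-1},{"translation":[0,0,0],"twist":[0,0,0],"grip":-1}]'; python3 -m pendant '[{"translation":[0,0,0],"twist":[0,0,0.08],"grip":-1},{"translation":[0,0,0],"twist":[0,0,0.1],"grip":-1},{"translation":[0,0,0],"twist":[0,0,0.1],"grip":-1},{"translation":[0,0,0],"twist":[0,0,0.1],"grip":-1},{"translation":[0,0,0],"twist":[0,0,0.1],"grip":-1},{"translation":[0,0,0],"twist":[0,0,0.08],"grip":-1},{"translation":[0,0,0],"twist":[0,0,0],"grip":-1},{"translation":[0,0,0],"twist":[0,0,0],"grip":-1},{"translation":[0,0,0],"twist":[0,0,0],"grip":-1},{"translation":[0,0,0],"twist":[0,0,0],"grip":-1}]'; python3 wb.py wrist .15;python3 wb.py wrist .006; python3 -c "
from h import *
go(.47,-.1472,.006,-72)"
```

```text
t: 39.5
tool_pos: [0.4662, -0.1321, 0.1411]
orientation: [-2.836, -1.33, 0.023]
force: [-0.1, 0.4, -2.6]
opening: 0.0134
t: 40.5
tool_pos: [0.4681, -0.1209, 0.1367]
orientation: [-3.091, -0.483, 0.034]
force: [-0.2, -0.6, -1.8]
opening: 0.0135
bowl [ 0.5881 -0.2383] n 3976 handle dir -175.2 grasp@85 [ 0.5034 -0.2454] jaw -85.2 rmax 0.126
bowl [ 0.5908 -0.3629] n 3526 handle dir -155.7 grasp@85 [ 0.5133 -0.3979] jaw -65.7 rmax 0.128
pos [ 0.4681 -0.1211  0.1368] jaw -72.3 q6 0.9 t 40.6 -> shift [ -3.6  27.5 130.4] twist [-0.016  0.019 -0.005] (world d mm) [   1.9  -26.1 -130.8]
```

```bash
python3 -m pendant '[{"translation":[-3,12,0],"twist":[-0.016,0.019,-0.005],"grip":-1},{"translation":[0,12,10],"twist":[0,0,0],"grip":-1},{"translation":[0,0,25],"twist":[0,0,0],"grip":-1},{"translation":[0,0,30],"twist":[0,0,0],"grip":-1},{"translation":[0,0,25],"twist":[0,0,0],"grip":-1},{"translation":[0,0,12],"twist":[0,0,0],"grip":-1},{"translation":[0,0,5],"twist":[0,0,0],"grip":-1},{"translation":[0,0,0],"twist":[0,0,0],"grip":-1},{"translation":[0,0,0],"twist":[0,0,0],"grip":-1},{"translation":[0,0,0],"twist":[0,0,0],"grip":-1}]'; python3 wb.py wrist .012; python3 -c "
from h import *
go(.47,-.1472,.007,-72)"
```

```text
t: 41.6
tool_pos: [0.4754, -0.1541, 0.0268]
orientation: [3.097, 0.487, 0.012]
force: [-0.3, 0.5, -1.3]
opening: 0.0135
bowl [ 0.5511 -0.1362] no handle
bowl [ 0.5879 -0.2392] n 8465 handle dir -175.6 grasp@85 [ 0.5031 -0.2456] jaw -85.6 rmax 0.123
bowl [ 0.5914 -0.3661] no handle
pos [ 0.4757 -0.1542  0.0271] jaw -72.1 q6 0.84 t 41.6 -> shift [-3.4 -8.6 20. ] twist [ 0.009 -0.007 -0.002] (world d mm) [ -5.7   7.  -20.1]
```

```bash
python3 -m pendant '[{"translation":[-3,-8.5,2],"twist":[0.009,-0.007,0],"grip":-1},{"translation":[0,0,8],"twist":[0,0,0],"grip":-1},{"translation":[0,0,6],"twist":[0,0,0],"grip":-1},{"translation":[0,0,4],"twist":[0,0,0],"grip":-1},{"translation":[0,0,2],"twist":[0,0,0],"grip":-1},{"translation":[0,0,0],"twist":[0,0,0],"grip":-1},{"translation":[0,0,0],"twist":[0,0,0],"grip":-1},{"translation":[0,0,0],"twist":[0,0,0],"grip":-1},{"translation":[0,0,0],"twist":[0,0,0],"grip":-1},{"translation":[0,0,0],"twist":[0,0,0],"grip":-1}]';  python3 -c "
from h import *
go(.47,-.1472,.007,-72)"
```

```text
t: 42.65
tool_pos: [0.472, -0.1469, 0.0059]
orientation: [3.102, 0.49, 0.005]
force: [-0.5, -0.2, -0.2]
opening: 0.0133
pos [ 0.472  -0.1469  0.0059] jaw -72.1 q6 0.85 t 42.6 -> shift [-2.  -0.3 -1.1] twist [ 0.002 -0.003 -0.001] (world d mm) [-2.  -0.3  1.1]
```

```bash
python3 -m pendant '[{"translation":[0,0,0],"twist":[0,0,0],"grip":-0.2},{"translation":[0,0,0],"twist":[0,0,0],"grip":-0.2},{"translation":[0,0,0],"twist":[0,0,0],"grip":-0.2},{"translation":[0,0,-10],"twist":[0,0,0],"grip":-0.2},{"translation":[0,0,-30],"twist":[0,0,0],"grip":-0.2},{"translation":[0,0,-40],"twist":[0,0,0],"grip":-0.2},{"translation":[0,45,0],"twist":[0,0,0],"grip":-0.2},{"translation":[0,43,0],"twist":[0,0,0.11],"grip":-0.2},{"translation":[0,0,0],"twist":[0,0,0.12],"grip":-0.2},{"translation":[0,0,0],"twist":[0,0,0],"grip":-0.2}]'; python3 wb.py;  python3 -c "
from h import *
go(.507,-.2452,-.002,-85.2)"
```

```text
t: 43.65
tool_pos: [0.5023, -0.2344, 0.0967]
orientation: [3.134, 0.122, 0.017]
force: [0.7, 0.5, 0.4]
opening: 0.0372
bowl [ 0.5885 -0.2405] n 5110 handle dir -175.7 grasp@85 [ 0.5038 -0.2469] jaw -85.7 rmax 0.125
bowl [ 0.5914 -0.3638] n 5313 handle dir -155.6 grasp@85 [ 0.5139 -0.3989] jaw -65.6 rmax 0.127
bowl [ 0.5496 -0.1247] n 4808 handle dir -162.5 grasp@85 [ 0.4686 -0.1503] jaw -72.5 rmax 0.126
pos [ 0.5025 -0.2344  0.0969] jaw -85.3 q6 0.96 t 43.7 -> shift [ 2.6 10.4 99. ] twist [ 0.007 -0.011 -0.001] (world d mm) [  4.5 -10.8 -98.9]
```

```bash
python3 -m pendant '[{"translation":[3.5,11.5,0],"twist":[0.007,-0.011,0],"grip":-0.2},{"translation":[0,0,30],"twist":[0,0,0],"grip":-0.2},{"translation":[0,0,30],"twist":[0,0,0],"grip":-0.2},{"translation":[0,0,18],"twist":[0,0,0],"grip":-0.2},{"translation":[0,0,10],"twist":[0,0,0],"grip":-0.2},{"translation":[0,0,7],"twist":[0,0,0],"grip":-0.2},{"translation":[0,0,0],"twist":[0,0,0],"grip":-0.2},{"translation":[0,0,0],"twist":[0,0,0],"grip":-0.2},{"translation":[0,0,0],"twist":[0,0,0],"grip":-0.2},{"translation":[0,0,0],"twist":[0,0,0],"grip":-0.2}]' ;  python3 -c "
from h import *
go(.507,-.2465,0,-85.7)"; python3 wb.py
```

```text
t: 44.7
tool_pos: [0.5098, -0.2433, 0.0052]
orientation: [3.134, 0.174, 0.009]
force: [-0.1, -0.5, -0.5]
opening: 0.0372
pos [ 0.5098 -0.2433  0.0052] jaw -83.6 q6 0.92 t 44.7 -> shift [-3.2  2.9  5.2] twist [ 0.003 -0.006  0.036] (world d mm) [-2.8 -3.2 -5.2]
bowl [ 0.5883 -0.2408] n 12973 handle dir -175.9 grasp@85 [ 0.5035 -0.2469] jaw -85.9 rmax 0.111
bowl [ 0.5909 -0.3626] n 9512 handle dir -154.1 grasp@85 [ 0.5144 -0.3998] jaw -64.1 rmax 0.082
bowl [ 0.5501 -0.1248] n 11016 handle dir -162.9 grasp@85 [ 0.4689 -0.1498] jaw -72.9 rmax 0.076
```

Refine, close and lift.

```bash
python3 -m pendant '[{"translation":[-2,3,5],"twist":[0.003,-0.006,0.036],"grip":-0.2},{"translation":[0,0,0],"twist":[0,0,0],"grip":-1},{"translation":[0,0,0],"twist":[0,0,0],"grip":-1},{"translation":[0,0,0],"twist":[0,0,0],"grip":-1},{"translation":[0,0,0],"twist":[0,0,0],"grip":-1},{"translation":[0,0,0],"twist":[0,0,0],"grip":-1},{"translation":[0,0,-8],"twist":[0,0,0],"grip":-1},{"translation":[0,0,-30],"twist":[0,0,0],"grip":-1},{"translation":[0,0,-45],"twist":[0,0,0],"grip":-1},{"translation":[0,0,-40],"twist":[0,0,0],"grip":-1}]' 50;  python3 -c "
from h import *
go(.5600,.1595,.10,-45)"; python3 wb.py wrist .126
```

```text
t: 45.75
tool_pos: [0.5033, -0.2433, 0.1215]
orientation: [-3.132, -0.121, 0.018]
force: [0.8, -0.7, -0.7]
opening: 0.0136
pos [ 0.5033 -0.2433  0.1215] jaw -85.6 q6 0.95 t 45.8 -> shift [  87.8 -397.1   23.5] twist [-0.011  0.008 -0.708] (world d mm) [ 56.7 402.8 -21.5]
```

```bash
python3 -m pendant '[{"translation":[5,-24,-2],"twist":[0,0,0],"grip":-1},{"translation":[9,-39,-2],"twist":[0,0,0],"grip":-1},{"translation":[10,-46,-2],"twist":[0,0,0],"grip":-1},{"translation":[10,-46,-2],"twist":[0,0,0],"grip":-1},{"translation":[10,-46,-1],"twist":[0,0,0],"grip":-1},{"translation":[10,-46,-1],"twist":[0,0,0],"grip":-1},{"translation":[10,-46,-1],"twist":[0,0,0],"grip":-1},{"translation":[8,-36,0],"twist":[0,0,0],"grip":-1},{"translation":[4,-15,0],"twist":[0,0,-0.1],"grip":-1},{"translation":[0,0,0],"twist":[0,0,-0.12],"grip":-1}]'; python3 -m pendant '[{"translation":[0,0,0],"twist":[0,0,-0.12],"grip":-1},{"translation":[0,0,0],"twist":[0,0,-0.12],"grip":-1},{"translation":[0,0,0],"twist":[0,0,-0.12],"grip":-1},{"translation":[0,0,0],"twist":[0,0,-0.1],"grip":-1},{"translation":[0,0,0],"twist":[0,0,0],"grip":-1},{"translation":[0,0,0],"twist":[0,0,0],"grip":-1},{"translation":[0,0,0],"twist":[0,0,0],"grip":-1},{"translation":[0,0,0],"twist":[0,0,0],"grip":-1},{"translation":[0,0,0],"twist":[0,0,0],"grip":-1},{"translation":[0,0,0],"twist":[0,0,0],"grip":-1}]'; python3 wb.py wrist .12; python3 w.py;  python3 -c "
from h import *
go(.5600,.1595,.042,-45)"
```

```text
t: 46.8
tool_pos: [0.5604, 0.1147, 0.1496]
orientation: [3.102, 0.467, 0.014]
force: [-0.5, -0.6, -1.5]
opening: 0.0137
t: 47.8
tool_pos: [0.5592, 0.1169, 0.1506]
orientation: [2.902, 1.187, 0.01]
force: [-0.0, -0.2, -1.6]
opening: 0.0137
bowl [0.6166 0.1563] no handle
leg 56 [226.6  91.1] mean [0.5675 0.2483 0.0619] mid [0.5668 0.2476 0.0609]
plate z 0.03652100638062052 slope [0.0031 0.0058]
[[0.4802, 0.1804], [0.5866, 0.0309]]
pos [0.5592 0.117  0.1506] jaw -45.5 q6 0.91 t 47.9 -> shift [ 30.  -30.6 108.4] twist [ 0.008 -0.004 -0.008] (world d mm) [   0.8   42.5 -108.6]
```

```bash
python3 -m pendant '[{"translation":[15,-15,0],"twist":[0.008,-0.004,-0.008],"grip":-1},{"translation":[14,-14,0],"twist":[0,0,0],"grip":-1},{"translation":[0,0,15],"twist":[0,0,0],"grip":-1},{"translation":[0,0,25],"twist":[0,0,0],"grip":-1},{"translation":[0,0,25],"twist":[0,0,0],"grip":-1},{"translation":[0,0,20],"twist":[0,0,0],"grip":-1},{"translation":[0,0,5],"twist":[0,0,0],"grip":-1},{"translation":[0,0,0],"twist":[0,0,0],"grip":-1},{"translation":[0,0,0],"twist":[0,0,0],"grip":-1},{"translation":[0,0,0],"twist":[0,0,0],"grip":-1}]'; for z in .042 .055; do python3 wb.py wrist $z; done;  python3 -c "
from h import *
go(.5600,.1595,.036,-45)"
```

```text
t: 48.9
tool_pos: [0.5597, 0.1561, 0.0561]
orientation: [2.902, 1.199, -0.0]
force: [0.9, 0.9, -0.5]
opening: 0.0135
comp 820 no circle [0.7456444  0.13549775]
bowl [0.6122 0.2049] no handle
bowl [0.5713 0.3099] n 3387 handle dir -33.8 grasp@85 [0.6419 0.2627] jaw 56.2 rmax 0.061
comp 767 no circle [0.74630027 0.1377276 ]
bowl [0.6153 0.2119] n 15001 handle dir -134.5 grasp@85 [0.5557 0.1513] jaw -44.5 rmax 0.11
pos [0.56   0.1562 0.0565] jaw -45.1 q6 0.97 t 49.0 -> shift [ 2.3 -2.4 20.4] twist [ 0.002  0.    -0.002] (world d mm) [ -0.    3.3 -20.5]
```

```bash
python3 -m pendant '[{"translation":[0,0,14],"twist":[0,0,0],"grip":-1},{"translation":[5,-4,3],"twist":[0,0,0],"grip":-1},{"translation":[4.5,-3,0],"twist":[0,0,0],"grip":-1},{"translation":[0,0,4],"twist":[0,0,0],"grip":-1},{"translation":[0,0,3],"twist":[0,0,0],"grip":-1},{"translation":[0,0,2],"twist":[0,0,0],"grip":-1},{"translation":[0,0,0],"twist":[0,0,0],"grip":-1},{"translation":[0,0,0],"twist":[0,0,0],"grip":-1},{"translation":[0,0,0],"twist":[0,0,0],"grip":-1},{"translation":[0,0,0],"twist":[0,0,0],"grip":-1}]'; python3 wb.py wrist .036;  python3 -c "
from h import *
go(.5600,.1595,.030,-45)"
```

```text
t: 50.0
tool_pos: [0.5646, 0.1696, 0.0325]
orientation: [2.9, 1.2, 0.009]
force: [-0.9, -0.5, 1.1]
opening: 0.0134
bowl [0.6199 0.2247] n 13529 handle dir -135.0 grasp@85 [0.5598 0.1646] jaw -45.0 rmax 0.11
comp 636 no circle [0.74548299 0.13977437]
pos [0.5645 0.1696 0.0325] jaw -45.1 q6 0.99 t 50.0 -> shift [-10.4   3.9   2.5] twist [ 0.006 -0.004 -0.001] (world d mm) [ -4.5 -10.1  -2.5]
```

```bash
python3 -m pendant '[{"translation":[0,0,0],"twist":[0,0,0],"grip":-0.2},{"translation":[0,0,0],"twist":[0,0,0],"grip":-0.2},{"translation":[0,0,0],"twist":[0,0,0],"grip":-0.2},{"translation":[0,0,-8],"twist":[0,0,0],"grip":-0.2},{"translation":[0,0,-20],"twist":[0,0,0],"grip":-0.2},{"translation":[0,0,-40],"twist":[0,0,0],"grip":-0.2},{"translation":[0,0,-45],"twist":[0,0,0],"grip":-0.2},{"translation":[0,0,-45],"twist":[0,0,-0.15],"grip":-1},{"translation":[0,0,-45],"twist":[0,0,-0.15],"grip":-1},{"translation":[0,0,-45],"twist":[0,0,-0.15],"grip":-1}]' >/dev/null; python3 -m pendant '[{"translation":[0,0,0],"twist":[0,0,-0.15],"grip":-1},{"translation":[0,0,0],"twist":[0,0,-0.15],"grip":-1},{"translation":[0,0,0],"twist":[0,0,-0.15],"grip":-1},{"translation":[0,0,0],"twist":[0,0,-0.15],"grip":-1},{"translation":[0,0,0],"twist":[0,0,-0.15],"grip":-1},{"translation":[0,0,0],"twist":[0,0,-0.15],"grip":-1},{"translation":[0,0,0],"twist":[0,0,-0.15],"grip":-1},{"translation":[0,0,0],"twist":[0,0,-0.15],"grip":-1},{"translation":[0,0,0],"twist":[0,0,-0.15],"grip":-1},{"translation":[0,0,0],"twist":[0,0,-0.15],"grip":-1}]'; python3 -m pendant '[{"translation":[40,9,0],"twist":[0,0,0],"grip":-1},{"translation":[45,10,0],"twist":[0,0,0],"grip":-1},{"translation":[40,10,0],"twist":[0,0,0],"grip":-1},{"translation":[0,0,0],"twist":[0,0,-0.14],"grip":-1},{"translation":[0,0,0],"twist":[0,0,-0.14],"grip":-1},{"translation":[0,0,0],"twist":[0,0,-0.14],"grip":-1},{"translation":[0,0,0],"twist":[0,0,-0.13],"grip":-1},{"translation":[0,0,0],"twist":[0,0,0],"grip":-1},{"translation":[0,0,0],"twist":[0,0,0],"grip":-1},{"translation":[0,0,0],"twist":[0,0,0],"grip":-1}]'; python3 wb.py top .036; python3 kn.py; python3 -c "
from h import *
go(.506,.379,.225,97.8)"
```

```text
t: 52.05
tool_pos: [0.5623, 0.1693, 0.3042]
orientation: [0.624, 3.062, 0.006]
force: [0.5, 0.3, 0.3]
opening: 0.0008
t: 53.05
tool_pos: [0.4536, 0.2469, 0.3087]
orientation: [-0.26, 3.107, 0.002]
force: [-0.2, 1.0, 0.3]
opening: 0.0006
bowl [0.6204 0.2236] n 220 handle dir -134.7 grasp@85 [0.5606 0.1632] jaw -44.7 rmax 0.127
top {-150: 13, 120: 22, 135: 11}
scene {-45: 66, 30: 7, 45: 48}
wrist {-150: 255, -45: 90, 45: 593, 120: 398, 135: 46}
F [-0.7 -0.2  0.3] tcp [0.4535 0.247  0.3082] t 53.3
pos [0.4535 0.247  0.3082] jaw 99.7 q6 -1.34 t 53.3 -> shift [-72.  121.4  84.9] twist [-0.     0.023  0.033] (world d mm) [ 52.5 132.  -83.2]
```

```bash
python3 -m pendant '[{"translation":[-22,37,5],"twist":[0,0.02,0.033],"grip":-1},{"translation":[-22,38,20],"twist":[0,0,0],"grip":-1},{"translation":[-16,27,25],"twist":[0,0,0],"grip":-1},{"translation":[-9,14,20],"twist":[0,0,0],"grip":-1},{"translation":[0,0,6],"twist":[0,0,0],"grip":-1},{"translation":[0,0,0],"twist":[0,0,0],"grip":-1},{"translation":[0,0,0],"twist":[0,0,0],"grip":-1},{"translation":[0,0,0],"twist":[0,0,0],"grip":-1},{"translation":[0,0,0],"twist":[0,0,0],"grip":-1},{"translation":[0,0,0],"twist":[0,0,0],"grip":-1}]'; python3 -c "
from h import *
go(.506,.379,.22,97.8)"
```

```text
t: 54.3
tool_pos: [0.5079, 0.3728, 0.2349]
orientation: [-0.198, 3.127, 0.001]
force: [-0.8, -0.2, 0.0]
opening: 0.0004
pos [0.5079 0.3728 0.2349] jaw 97.3 q6 -1.14 t 54.3 -> shift [ 1.3  6.4 14.9] twist [ 0.     0.008 -0.009] (world d mm) [ -1.9   6.2 -14.9]
```

```bash
python3 -m pendant '[{"translation":[1,6.5,3],"twist":[0,0.008,-0.009],"grip":-1},{"translation":[0,0,14],"twist":[0,0,0],"grip":-1},{"translation":[0,0,14],"twist":[0,0,0],"grip":-1},{"translation":[0,-2,14],"twist":[0.01,0,0],"grip":-1},{"translation":[0,-2,14],"twist":[0.01,0,0],"grip":-1},{"translation":[0,-2,14],"twist":[0.01,0,0],"grip":-1},{"translation":[0,0,12],"twist":[0,0,0],"grip":-1},{"translation":[0,0,6],"twist":[0,0,0],"grip":-1},{"translation":[0,0,0],"twist":[0,0,0],"grip":-1},{"translation":[0,0,0],"twist":[0,0,0],"grip":-1}]'; python3 kn.py
```

```text
t: 55.3
tool_pos: [0.5038, 0.3973, 0.1508]
orientation: [-0.233, 3.118, 0.015]
force: [-0.5, 0.5, 0.4]
opening: 0.0007
top {-150: 57, -135: 3, 30: 3, 45: 43, 120: 53, 135: 14}
scene {-45: 51, 30: 11, 45: 36}
wrist {-150: 92, -45: 741, 30: 161, 45: 503, 120: 1241}
F [1.  0.3 0.4] tcp [0.5044 0.3978 0.152 ] t 55.5
```

```bash
cat > bowlsw.py <<'E'
from h import *
import sys
cx,cy=map(float,sys.argv[1:3])
for n in ('top','scene'):
    p,d,i=cam(n);P=pts(d,i);hsv=cv2.cvtColor(p,cv2.COLOR_RGB2HSV)
    m=(np.hypot(P[...,0]-cx,P[...,1]-cy)<.045)&(hsv[...,1]>100)&(hsv[...,2]>40)&(P[...,2]<.1)
    h,e=np.histogram(hsv[m][:,0],bins=np.arange(0,181,10)); print(n,'bowl hues',{int(a):int(b) for a,b in zip(e,h) if b>2})
    t=(np.hypot(P[...,0]-.5985,P[...,1]-.345)<.05)&(P[...,2]>.2)&(hsv[...,1]>60)&(P[...,2]<.39)
    if n=='scene':
        cr=cv2.resize(p[195:345,300:450,::-1],None,fx=4,fy=4,interpolation=cv2.INTER_CUBIC); cv2.imwrite('pics/last.png',cr)
E
python3 bowlsw.py .62 .224
```

```text
top bowl hues {60: 49}
scene bowl hues {50: 5, 60: 49}
```

A green sweet is in the bowl, so that click counted (the knob snapped on by itself). Second click.

```bash
python3 -m pendant '[{"translation":[0,15,0],"twist":[0,0,0],"grip":-1},{"translation":[0,20,0],"twist":[-0.01,0.01,0],"grip":-1},{"translation":[0,0,-30],"twist":[0,0,0],"grip":-1},{"translation":[0,0,-30],"twist":[0,0,0],"grip":-1},{"translation":[0,0,-20],"twist":[0,0,0],"grip":-1},{"translation":[-2,-26,0],"twist":[0,0,0],"grip":-1},{"translation":[-3,-26,0],"twist":[0,0,0],"grip":-1},{"translation":[0,0,0],"twist":[0,0,0],"grip":-1},{"translation":[0,0,0],"twist":[0,0,0],"grip":-1},{"translation":[0,0,0],"twist":[0,0,0],"grip":-1}]'; python3 kn.py; python3 bowlsw.py .62 .224;python3 -c "
from h import *
go(.506,.379,.22,97.8)"
```

```text
t: 56.6
tool_pos: [0.5103, 0.3896, 0.2369]
orientation: [-0.237, 3.125, 0.039]
force: [0.6, -0.2, 0.7]
opening: 0.0003
top {-150: 63, -135: 4, -45: 3, 30: 4, 45: 9, 120: 55, 135: 16}
scene {-45: 52, 30: 13, 45: 37}
wrist {-45: 79, 30: 43, 45: 700}
F [-0.5 -0.8 -1.2] tcp [0.5101 0.3893 0.2365] t 56.8
top bowl hues {60: 49}
scene bowl hues {50: 10, 60: 52}
pos [0.5102 0.3891 0.2365] jaw 98.7 q6 -1.16 t 56.9 -> shift [ 5.8 -9.7 16.2] twist [0.024 0.009 0.016] (world d mm) [ -4.2 -10.1 -16.5]
```

```bash
python3 -m pendant '[{"translation":[4,-11,4],"twist":[0.024,0.009,0.016],"grip":-1},{"translation":[0,0,14],"twist":[0,0,0],"grip":-1},{"translation":[0,0,14],"twist":[0,0,0],"grip":-1},{"translation":[0,-2,14],"twist":[0.01,0,0],"grip":-1},{"translation":[0,-2,14],"twist":[0.01,0,0],"grip":-1},{"translation":[0,-2,14],"twist":[0.01,0,0],"grip":-1},{"translation":[0,0,12],"twist":[0,0,0],"grip":-1},{"translation":[0,0,5],"twist":[0,0,0],"grip":-1},{"translation":[0,0,0],"twist":[0,0,0],"grip":-1},{"translation":[0,0,0],"twist":[0,0,0],"grip":-1}]'; python3 kn.py
```

```text
t: 57.9
tool_pos: [0.5066, 0.3903, 0.148]
orientation: [-0.226, 3.121, 0.002]
force: [-1.2, 5.5, 5.6]
opening: 0.0005
top {-135: 17, -45: 4, 45: 15, 60: 25, 135: 71}
scene {-45: 17, -30: 28, 45: 29, 60: 5}
wrist {-135: 4, -30: 687, 45: 354, 60: 99, 120: 121, 135: 1506}
F [-1.7  5.6  2.5] tcp [0.5066 0.3902 0.1482] t 58.1
```

Pressed through, same as the earlier good clicks. Now away and back towards the bowl.

```bash
python3 -m pendant '[{"translation":[0,10,0],"twist":[0,0,0],"grip":-1},{"translation":[0,20,0],"twist":[0,0,0],"grip":-1},{"translation":[0,20,0],"twist":[-0.01,0.01,0],"grip":-1},{"translation":[0,0,-25],"twist":[0,0,0],"grip":-1},{"translation":[0,0,-45],"twist":[0,0,0],"grip":-1},{"translation":[0,0,-45],"twist":[0,0,0],"grip":-1},{"translation":[20,0,-30],"twist":[0,0,0],"grip":-1},{"translation":[20,-40,0],"twist":[0,0,0],"grip":-1},{"translation":[15,-45,0],"twist":[0,0,0],"grip":-1},{"translation":[0,-45,0],"twist":[0,0,0],"grip":-1}]' >/dev/null; python3 kn.py; python3 bowlsw.py .62 .224; python3 -m pendant '[{"translation":[0,-45,0],"twist":[0,0,0],"grip":-1},{"translation":[0,0,0],"twist":[0,0,0.15],"grip":-1},{"translation":[0,0,0],"twist":[0,0,0.15],"grip":-1},{"translation":[0,0,0],"twist":[0,0,0.15],"grip":-1},{"translation":[0,0,0],"twist":[0,0,0.15],"grip":-1},{"translation":[0,0,0],"twist":[0,0,0.15],"grip":-1},{"translation":[0,0,0],"twist":[0,0,0.15],"grip":-1},{"translation":[0,0,0],"twist":[0,0,0.15],"grip":-1},{"translation":[0,0,0],"twist":[0,0,0.15],"grip":-1},{"translation":[0,0,0],"twist":[0,0,0.15],"grip":-1}]' >/dev/null; python3 -m pendant '[{"translation":[0,0,0],"twist":[0,0,0.15],"grip":-0.2},{"translation":[0,0,0],"twist":[0,0,0.15],"grip":-0.2},{"translation":[0,0,0],"twist":[0,0,0.15],"grip":-0.2},{"translation":[0,0,0],"twist":[0,0,0.15],"grip":-0.2},{"translation":[0,0,0],"twist":[0,0,0.15],"grip":-0.2},{"translation":[0,0,0],"twist":[0,0,0.15],"grip":-0.2},{"translation":[0,0,0],"twist":[0,0,0.15],"grip":-0.2},{"translation":[0,0,0],"twist":[0,0,0.1],"grip":-0.2},{"translation":[0,0,0],"twist":[0,0,0],"grip":-0.2},{"translation":[0,0,0],"twist":[0,0,0],"grip":-0.2}]'; python3 wb.py wrist .036;  python3 wb.py top .036; python3 -c "
from h import *
go(.5645,.1680,.1,-45)"
```

```text
top {-150: 17, 120: 24, 135: 13}
scene {-45: 63, 30: 15, 45: 44}
wrist {-150: 84, -45: 136, 30: 8, 45: 656}
F [-0.1 -0.6 -0.3] tcp [0.4609 0.3006 0.2883] t 59.3
top bowl hues {50: 4, 60: 49, 110: 55}
scene bowl hues {60: 48, 110: 37}
t: 61.4
tool_pos: [0.4623, 0.2803, 0.2751]
orientation: [2.899, 1.203, -0.062]
force: [-0.5, -0.1, -0.4]
opening: 0.0371
comp 312 no circle [0.73320261 0.26866657]
bowl [0.619  0.2275] n 2016 handle dir -134.3 grasp@85 [0.5596 0.1667] jaw -44.3 rmax 0.126
bowl [0.62   0.2229] n 207 handle dir -135.2 grasp@85 [0.5597 0.163 ] jaw -45.2 rmax 0.124
pos [0.4623 0.28   0.2751] jaw -45.0 q6 1.24 t 61.5 -> shift [ -0.5 153.7 173.3] twist [-0.013  0.037  0.   ] (world d mm) [ 102.2 -112.  -175.1]
```

Green and blue sweets are in bowl 2, and it has not moved.

```bash
python3 -m pendant '[{"translation":[0,40,10],"twist":[-0.013,0.037,0],"grip":-0.2},{"translation":[0,45,10],"twist":[0,0,0],"grip":-0.2},{"translation":[0,40,20],"twist":[0,0,0],"grip":-0.2},{"translation":[0,25,30],"twist":[0,0,0],"grip":-0.2},{"translation":[0,0,40],"twist":[0,0,0],"grip":-0.2},{"translation":[0,0,40],"twist":[0,0,0],"grip":-0.2},{"translation":[0,0,20],"twist":[0,0,0],"grip":-0.2},{"translation":[0,0,0],"twist":[0,0,0],"grip":-0.2},{"translation":[0,0,0],"twist":[0,0,0],"grip":-0.2},{"translation":[0,0,0],"twist":[0,0,0],"grip":-0.2}]'; python3 wb.py wrist .036; python3 -c "
from h import *
go(.5625,.1665,.032,-45)"
```

```text
t: 62.5
tool_pos: [0.5753, 0.1721, 0.1023]
orientation: [2.889, 1.232, 0.012]
force: [-0.3, 0.1, -0.6]
opening: 0.0374
bowl [0.6207 0.2248] n 6034 handle dir -135.2 grasp@85 [0.5604 0.1649] jaw -45.2 rmax 0.126
comp 370 no circle [0.74606111 0.14199115]
pos [0.5758 0.1722 0.103 ] jaw -43.8 q6 0.97 t 62.5 -> shift [-13.9  -5.9  70.8] twist [ 0.004 -0.008  0.02 ] (world d mm) [-13.3  -5.7 -71. ]
```

```bash
python3 -m pendant '[{"translation":[-12,-6,0],"twist":[0.004,-0.008,0.02],"grip":-0.2},{"translation":[0,0,20],"twist":[0,0,0],"grip":-0.2},{"translation":[0,0,25],"twist":[0,0,0],"grip":-0.2},{"translation":[0,0,15],"twist":[0,0,0],"grip":-0.2},{"translation":[0,0,8],"twist":[0,0,0],"grip":-0.2},{"translation":[0,0,2],"twist":[0,0,0],"grip":-0.2},{"translation":[0,0,0],"twist":[0,0,0],"grip":-0.2},{"translation":[0,0,0],"twist":[0,0,0],"grip":-0.2},{"translation":[0,0,0],"twist":[0,0,0],"grip":-0.2},{"translation":[0,0,0],"twist":[0,0,0],"grip":-0.2}]'; python3 wb.py wrist .036; python3 -c "
from h import *
go(.5632,.1675,.032,-45)"
```

```text
t: 63.55
tool_pos: [0.5685, 0.1691, 0.0435]
orientation: [2.9, 1.197, 0.025]
force: [-0.1, 0.3, 0.3]
opening: 0.0372
bowl [0.6203 0.2252] n 11543 handle dir -134.8 grasp@85 [0.5603 0.1649] jaw -44.8 rmax 0.116
comp 1098 no circle [0.74597293 0.14075405]
pos [0.5686 0.1692 0.0436] jaw -45.2 q6 0.99 t 63.6 -> shift [-5.2 -2.8 11.5] twist [ 0.01  -0.013 -0.003] (world d mm) [ -5.4  -1.7 -11.6]
```

```bash
python3 -m pendant '[{"translation":[-4,-2.5,5],"twist":[0.01,-0.013,0],"grip":-0.2},{"translation":[0,0,6],"twist":[0,0,0],"grip":-0.2},{"translation":[0,0,0],"twist":[0,0,0],"grip":-1},{"translation":[0,0,0],"twist":[0,0,0],"grip":-1},{"translation":[0,0,0],"twist":[0,0,0],"grip":-1},{"translation":[0,0,0],"twist":[0,0,0],"grip":-1},{"translation":[0,0,0],"twist":[0,0,0],"grip":-1},{"translation":[0,0,0],"twist":[0,0,0],"grip":-1},{"translation":[0,0,0],"twist":[0,0,0],"grip":-1},{"translation":[0,0,0],"twist":[0,0,0],"grip":-1}]' 55; python3 -c "
from h import *
st()"
```

```text
t: 64.6
tool_pos: [0.5636, 0.168, 0.0314]
orientation: [-2.903, -1.198, 0.002]
force: [0.6, -0.2, -0.1]
opening: 0.0133
t 64.6 p [0.5636 0.168  0.0314] rv [-2.903e+00 -1.198e+00  2.000e-03] q [2.020e-01 2.240e-01 1.673e+00 1.000e-03 1.246e+00 9.900e-01] F [ 0.6 -0.2 -0.1] op 0.013286151927240265
```

```bash
python3 -m pendant '[{"translation":[0,0,-5],"twist":[0,0,0],"grip":-1},{"translation":[-4,4,-2],"twist":[0,0,0],"grip":-1},{"translation":[-4,4,-5],"twist":[0,0,0],"grip":-1},{"translation":[0,0,-20],"twist":[0,0,0],"grip":-1},{"translation":[0,0,-30],"twist":[0,0,0],"grip":-1},{"translation":[0,0,-35],"twist":[0,0,0],"grip":-1},{"translation":[0,0,-25],"twist":[0,0,0],"grip":-1},{"translation":[0,0,-5],"twist":[0,0,0],"grip":-1},{"translation":[0,0,0],"twist":[0,0,0],"grip":-1},{"translation":[0,0,0],"twist":[0,0,0],"grip":-1}]'; python3 -c "
from h import *
go(.5075,-.2465,.12,-85.5)"; python3 w.py
```

```text
t: 65.6
tool_pos: [0.5613, 0.1518, 0.1615]
orientation: [-2.904, -1.195, 0.012]
force: [0.4, 0.0, -2.2]
opening: 0.0134
pos [0.5613 0.1518 0.1615] jaw -45.3 q6 0.97 t 65.6 -> shift [-318.3  245.1   42.7] twist [-0.001  0.008  0.702] (world d mm) [ -53.8 -398.3  -41.5]
plate z nan slope [0. 0.]
[[0.4747, 0.2152], [0.5859, 0.0615]]w.py:11: RuntimeWarning: Mean of empty slice.
  cf=np.linalg.lstsq(np.c_[plate[:,:2],np.ones(len(plate))],plate[:,2],rcond=None)[0]; print('plate z',plate[:,2].mean(),'slope',cf[:2].round(4))
  ret = ret.dtype.type(ret / rcount)
```

```bash
python3 -m pendant '[{"translation":[-16,12,0],"twist":[0,0,0],"grip":-1},{"translation":[-28,21,0],"twist":[0,0,0],"grip":-1},{"translation":[-37,28.5,0],"twist":[0,0,0],"grip":-1},{"translation":[-38,29,0],"twist":[0,0,0],"grip":-1},{"translation":[-38,29,0],"twist":[0,0,0],"grip":-1},{"translation":[-38,29,0],"twist":[0,0,0],"grip":-1},{"translation":[-38,29,0],"twist":[0,0,0],"grip":-1},{"translation":[-37,28.5,0],"twist":[0,0,0],"grip":-1},{"translation":[-28,21,0],"twist":[0,0,0],"grip":-1},{"translation":[-14,11,0],"twist":[0,0,0],"grip":-1}]'; python3 -m pendant '[{"translation":[0,0,0],"twist":[0,0,0.08],"grip":-1},{"translation":[0,0,0],"twist":[0,0,0.12],"grip":-1},{"translation":[0,0,0],"twist":[0,0,0.12],"grip":-1},{"translation":[0,0,0],"twist":[0,0,0.12],"grip":-1},{"translation":[0,0,0],"twist":[0,0,0.12],"grip":-1},{"translation":[0,0,0],"twist":[0,0,0.1],"grip":-1},{"translation":[0,0,0],"twist":[0,0,0.04],"grip":-1},{"translation":[0,0,0],"twist":[0,0,0],"grip":-1},{"translation":[0,0,0],"twist":[0,0,0],"grip":-1},{"translation":[0,0,0],"twist":[0,0,0],"grip":-1}]';python3 wb.py wrist .006; python3 -c "
from h import *
go(.5075,-.2465,.002,-85.5)"
```

```text
t: 66.65
tool_pos: [0.4951, -0.2461, 0.142]
orientation: [-2.884, -1.201, 0.047]
force: [0.1, -0.1, -2.4]
opening: 0.0139
t: 67.65
tool_pos: [0.4834, -0.2453, 0.1223]
orientation: [-3.118, -0.088, 0.093]
force: [0.4, 0.0, -3.0]
opening: 0.0134
bowl [ 0.5913 -0.3639] n 5022 handle dir -155.7 grasp@85 [ 0.5139 -0.399 ] jaw -65.7 rmax 0.127
bowl [ 0.5497 -0.1249] n 4017 handle dir -162.6 grasp@85 [ 0.4685 -0.1503] jaw -72.6 rmax 0.126
pos [ 0.4834 -0.2453  0.1222] jaw -86.8 q6 0.96 t 67.7 -> shift [ 31.1   5.3 118.5] twist [-0.023  0.059 -0.022] (world d mm) [  24.1   -1.2 -120.2]
```

```bash
python3 -m pendant '[{"translation":[12,2,0],"twist":[-0.012,0.03,-0.011],"grip":-1},{"translation":[12,2,0],"twist":[-0.011,0.029,-0.011],"grip":-1},{"translation":[0,0,15],"twist":[0,0,0],"grip":-1},{"translation":[0,0,25],"twist":[0,0,0],"grip":-1},{"translation":[0,0,25],"twist":[0,0,0],"grip":-1},{"translation":[0,0,15],"twist":[0,0,0],"grip":-1},{"translation":[0,0,8],"twist":[0,0,0],"grip":-1},{"translation":[0,0,0],"twist":[0,0,0],"grip":-1},{"translation":[0,0,0],"twist":[0,0,0],"grip":-1},{"translation":[0,0,0],"twist":[0,0,0],"grip":-1}]';python3 wb.py wrist .025; python3 -c "
from h import *
go(.5075,-.2465,.002,-85.5)"
```

```text
t: 68.7
tool_pos: [0.5064, -0.2477, 0.0272]
orientation: [-3.138, -0.129, 0.004]
force: [0.8, -0.5, -1.6]
opening: 0.0135
pos [ 0.5067 -0.2478  0.0275] jaw -85.3 q6 0.94 t 68.8 -> shift [ 1.  -1.2 25.5] twist [-0.     0.002  0.004] (world d mm) [  0.8   1.3 -25.5]
```

```bash
python3 -m pendant '[{"translation":[0.5,-1,8],"twist":[0,0,0],"grip":-1},{"translation":[0,0,8],"twist":[0,0,0],"grip":-1},{"translation":[0,0,4],"twist":[0,0,0],"grip":-1},{"translation":[0,0,3],"twist":[0,0,0],"grip":-1},{"translation":[0,0,2],"twist":[0,0,0],"grip":-1},{"translation":[0,0,0],"twist":[0,0,0],"grip":-1},{"translation":[0,0,0],"twist":[0,0,0],"grip":-1},{"translation":[0,0,0],"twist":[0,0,0],"grip":-1},{"translation":[0,0,0],"twist":[0,0,0],"grip":-1},{"translation":[0,0,0],"twist":[0,0,0],"grip":-1}]'; python3 wb.py wrist .006; python3 -c "
from h import *
go(.5075,-.2465,.002,-85.5)"
```

```text
t: 69.75
tool_pos: [0.5089, -0.2478, 0.0028]
orientation: [3.137, 0.129, 0.003]
force: [-0.3, -0.1, -1.6]
opening: 0.0134
bowl [ 0.5884 -0.2408] n 14086 handle dir -174.9 grasp@85 [ 0.5037 -0.2483] jaw -84.9 rmax 0.11
bowl [ 0.5911 -0.3627] n 10698 handle dir -154.2 grasp@85 [ 0.5146 -0.3997] jaw -64.2 rmax 0.087
bowl [ 0.55  -0.125] n 11723 handle dir -162.2 grasp@85 [ 0.469 -0.151] jaw -72.2 rmax 0.086
comp 329 no circle [ 0.44035016 -0.15695623]
pos [ 0.509  -0.2478  0.0029] jaw -85.3 q6 0.95 t 69.8 -> shift [-1.3 -1.4  0.9] twist [ 0.002 -0.002  0.004] (world d mm) [-1.5  1.3 -0.9]
```

```bash
python3 -m pendant '[{"translation":[0,0,2],"twist":[0,0,0],"grip":-1},{"translation":[0,0,0],"twist":[0,0,0],"grip":-0.2},{"translation":[0,0,0],"twist":[0,0,0],"grip":-0.2},{"translation":[0,0,0],"twist":[0,0,0],"grip":-0.2},{"translation":[0,0,-10],"twist":[0,0,0],"grip":-0.2},{"translation":[0,0,-30],"twist":[0,0,0],"grip":-0.2},{"translation":[0,0,-45],"twist":[0,0,0],"grip":-0.2},{"translation":[0,45,0],"twist":[0,0,0],"grip":-0.2},{"translation":[0,45,0],"twist":[0,0,0],"grip":-0.2},{"translation":[0,45,0],"twist":[0,0,0],"grip":-0.2}]' >/dev/null; python3 -m pendant '[{"translation":[0,0,0],"twist":[0,0,-0.12],"grip":-0.2},{"translation":[0,0,0],"twist":[0,0,-0.12],"grip":-0.2},{"translation":[0,0,0],"twist":[0,0,-0.1],"grip":-0.2},{"translation":[0,0,0],"twist":[0,0,0],"grip":-0.2},{"translation":[0,0,0],"twist":[0,0,0],"grip":-0.2},{"translation":[0,0,0],"twist":[0,0,0],"grip":-0.2},{"translation":[0,0,0],"twist":[0,0,0],"grip":-0.2},{"translation":[0,0,0],"twist":[0,0,0],"grip":-0.2},{"translation":[0,0,0],"twist":[0,0,0],"grip":-0.2},{"translation":[0,0,0],"twist":[0,0,0],"grip":-0.2}]'; python3 wb.py; python3 -c "
from h import *
go(.5175,-.397,0,-65.7)"
```

```text
t: 71.8
tool_pos: [0.5239, -0.3895, 0.1021]
orientation: [3.058, 0.664, 0.015]
force: [0.1, -1.0, 0.4]
opening: 0.0369
bowl [ 0.4669 -0.1091] n 3273 handle dir -46.8 grasp@85 [ 0.5251 -0.171 ] jaw 43.2 rmax 0.127
bowl [ 0.5883 -0.2436] n 5490 handle dir -175.6 grasp@85 [ 0.5035 -0.2501] jaw -85.6 rmax 0.125
bowl [ 0.5911 -0.366 ] n 4640 handle dir -155.8 grasp@85 [ 0.5136 -0.4009] jaw -65.8 rmax 0.125
pos [ 0.5239 -0.3895  0.102 ] jaw -65.5 q6 0.43 t 71.8 -> shift [ -9.6   2.7 102. ] twist [ 0.014 -0.007  0.003] (world d mm) [  -6.4   -7.5 -102. ]
```

```bash
python3 -m pendant '[{"translation":[-10,4.5,0],"twist":[0.014,-0.007,0.003],"grip":-0.2},{"translation":[0,0,30],"twist":[0,0,0],"grip":-0.2},{"translation":[0,0,30],"twist":[0,0,0],"grip":-0.2},{"translation":[0,0,18],"twist":[0,0,0],"grip":-0.2},{"translation":[0,0,10],"twist":[0,0,0],"grip":-0.2},{"translation":[0,0,8],"twist":[0,0,0],"grip":-0.2},{"translation":[0,0,0],"twist":[0,0,0],"grip":-0.2},{"translation":[0,0,0],"twist":[0,0,0],"grip":-0.2},{"translation":[0,0,0],"twist":[0,0,0],"grip":-0.2},{"translation":[0,0,0],"twist":[0,0,0],"grip":-0.2}]' ;  python3 -c "
from h import *
go(.5172,-.3993,0,-65.7)"; python3 wb.py
```

```text
t: 72.85
tool_pos: [0.5164, -0.4042, 0.0076]
orientation: [3.068, 0.657, 0.001]
force: [1.2, 0.9, 0.8]
opening: 0.0373
pos [ 0.5164 -0.4042  0.0076] jaw -65.8 q6 0.41 t 72.8 -> shift [ 2.8 -4.2  7.6] twist [ 0.004  0.    -0.002] (world d mm) [ 0.8  4.9 -7.6]
bowl [ 0.5927 -0.2431] n 8445 handle dir -175.0 grasp@85 [ 0.508  -0.2505] jaw -85.0 rmax 0.129
bowl [ 0.5912 -0.3671] n 13242 handle dir -156.2 grasp@85 [ 0.5135 -0.4015] jaw -66.2 rmax 0.118
```

```bash
python3 -m pendant '[{"translation":[2.5,-3.5,6],"twist":[0.004,0,-0.002],"grip":-0.2},{"translation":[0,0,0],"twist":[0,0,0],"grip":-1},{"translation":[0,0,0],"twist":[0,0,0],"grip":-1},{"translation":[0,0,0],"twist":[0,0,0],"grip":-1},{"translation":[0,0,0],"twist":[0,0,0],"grip":-1},{"translation":[0,0,0],"twist":[0,0,0],"grip":-1},{"translation":[0,0,-8],"twist":[0,0,0],"grip":-1},{"translation":[0,0,-30],"twist":[0,0,0],"grip":-1},{"translation":[0,0,-45],"twist":[0,0,0],"grip":-1},{"translation":[0,0,-45],"twist":[0,0,0],"grip":-1}]' 50;  python3 -c "
from h import *
go(.5600,.1595,.14,-45)"
```

```text
t: 73.9
tool_pos: [0.5123, -0.3951, 0.1243]
orientation: [-3.057, -0.659, 0.017]
force: [1.0, -0.6, -1.4]
opening: 0.0135
pos [ 0.5123 -0.3951  0.1243] jaw -65.7 q6 0.41 t 73.9 -> shift [ 271.8 -485.9   -9.9] twist [-0.017  0.004 -0.361] (world d mm) [ 47.7 554.6  15.7]
```

```bash
python3 -m pendant '[{"translation":[12,-22,-4],"twist":[0,0,0],"grip":-1},{"translation":[19,-35,-4],"twist":[0,0,0],"grip":-1},{"translation":[23.5,-42,-3],"twist":[0,0,0],"grip":-1},{"translation":[23.5,-42,-2],"twist":[0,0,0],"grip":-1},{"translation":[23.5,-42,-2],"twist":[0,0,0],"grip":-1},{"translation":[23.5,-42,-1],"twist":[0,0,0],"grip":-1},{"translation":[23.5,-42,-1],"twist":[0,0,0],"grip":-1},{"translation":[23.5,-42,-1],"twist":[0,0,0],"grip":-1},{"translation":[23.5,-42,-1],"twist":[0,0,0],"grip":-1},{"translation":[23.5,-42,-1],"twist":[0,0,0],"grip":-1}]'; python3 -m pendant '[{"translation":[20,-36,0],"twist":[0,0,0],"grip":-1},{"translation":[12,-22,0],"twist":[0,0,0],"grip":-1},{"translation":[5,-10,0],"twist":[0,0,-0.08],"grip":-1},{"translation":[0,0,0],"twist":[0,0,-0.1],"grip":-1},{"translation":[0,0,0],"twist":[0,0,-0.1],"grip":-1},{"translation":[0,0,0],"twist":[0,0,-0.08],"grip":-1},{"translation":[0,0,0],"twist":[0,0,0],"grip":-1},{"translation":[0,0,0],"twist":[0,0,0],"grip":-1},{"translation":[0,0,0],"twist":[0,0,0],"grip":-1},{"translation":[0,0,0],"twist":[0,0,0],"grip":-1}]';python3 -c "
from h import *
s=go(.5600,.1595,.05,-45); p=robot.read_state()['tool_pos'];print(p)"; python3 wb.py wrist .145
```

```text
t: 74.9
tool_pos: [0.5559, 0.0576, 0.1628]
orientation: [3.071, 0.643, 0.008]
force: [0.6, -0.1, -1.4]
opening: 0.0135
t: 75.9
tool_pos: [0.5607, 0.1467, 0.1671]
orientation: [2.896, 1.208, 0.011]
force: [0.7, 0.0, -1.3]
opening: 0.0134
pos [0.5607 0.1467 0.1671] jaw -44.7 q6 0.95 t 75.9 -> shift [  8.  -10.1 117.1] twist [ 0.006 -0.005  0.005] (world d mm) [  -0.7   12.8 -117.1]
[0.56065233 0.1467342  0.16714337]
comp 688 no circle [0.54501671 0.34343027]
bowl [0.6211 0.1939] no handle
```

```bash
python3 -m pendant '[{"translation":[4,-5,0],"twist":[0.006,-0.005,0.005],"grip":-1},{"translation":[0,0,20],"twist":[0,0,0],"grip":-1},{"translation":[0,0,30],"twist":[0,0,0],"grip":-1},{"translation":[0,0,30],"twist":[0,0,0],"grip":-1},{"translation":[0,0,20],"twist":[0,0,0],"grip":-1},{"translation":[0,0,10],"twist":[0,0,0],"grip":-1},{"translation":[0,0,2],"twist":[0,0,0],"grip":-1},{"translation":[0,0,0],"twist":[0,0,0],"grip":-1},{"translation":[0,0,0],"twist":[0,0,0],"grip":-1},{"translation":[0,0,0],"twist":[0,0,0],"grip":-1}]'; for z in .044 .05; do python3 wb.py wrist $z; done;  python3 -c "
from h import *
go(.5630,.1690,.032,-45)"
```

```text
t: 76.95
tool_pos: [0.5632, 0.1565, 0.0562]
orientation: [-2.905, -1.194, -0.008]
force: [0.4, 0.7, -0.9]
opening: 0.0139
comp 1099 no circle [0.74607072 0.13747806]
bowl [0.6139 0.2093] no handle
comp 2660 no circle [0.60584349 0.28218122]
bowl [0.6187 0.211 ] n 14623 handle dir -135.0 grasp@85 [0.5585 0.151 ] jaw -45.0 rmax 0.109
comp 874 no circle [0.74623011 0.13741557]
pos [0.5633 0.1564 0.0563] jaw -45.3 q6 0.97 t 77.0 -> shift [ 8.5 -9.2 24.3] twist [ 0.001 -0.005 -0.006] (world d mm) [ -0.3  12.6 -24.3]
```

```bash
python3 -m pendant '[{"translation":[0,0,13],"twist":[0,-0.005,0],"grip":-1},{"translation":[4.5,-5,2],"twist":[0,0,0],"grip":-1},{"translation":[4,-4,0],"twist":[0,0,0],"grip":-1},{"translation":[0,0,4],"twist":[0,0,0],"grip":-1},{"translation":[0,0,3],"twist":[0,0,0],"grip":-1},{"translation":[0,0,2],"twist":[0,0,0],"grip":-1},{"translation":[0,0,0],"twist":[0,0,0],"grip":-1},{"translation":[0,0,0],"twist":[0,0,0],"grip":-1},{"translation":[0,0,0],"twist":[0,0,0],"grip":-1},{"translation":[0,0,0],"twist":[0,0,0],"grip":-1}]'; python3 wb.py wrist .036
```

```text
t: 78.05
tool_pos: [0.5644, 0.1705, 0.0325]
orientation: [2.904, 1.194, 0.005]
force: [-0.5, 1.3, -0.5]
opening: 0.0135
bowl [0.6212 0.2263] n 13750 handle dir -135.3 grasp@85 [0.5609 0.1665] jaw -45.3 rmax 0.111
comp 605 no circle [0.74550846 0.13986959]
```

```bash
python3 -m pendant '[{"translation":[0,0,1.5],"twist":[0,0,0],"grip":-1},{"translation":[0,0,0],"twist":[0,0,0],"grip":-0.2},{"translation":[0,0,0],"twist":[0,0,0],"grip":-0.2},{"translation":[0,0,0],"twist":[0,0,0],"grip":-0.2},{"translation":[0,0,-20],"twist":[0,0,0],"grip":-0.2},{"translation":[0,0,-45],"twist":[0,0,0],"grip":-0.2},{"translation":[0,0,-45],"twist":[0,0,0],"grip":-0.2},{"translation":[0,0,-45],"twist":[0,0,-0.15],"grip":-1},{"translation":[0,0,-45],"twist":[0,0,-0.15],"grip":-1},{"translation":[0,0,-45],"twist":[0,0,-0.15],"grip":-1}]' >/dev/null; python3 -m pendant '[{"translation":[0,0,0],"twist":[0,0,-0.15],"grip":-1},{"translation":[0,0,0],"twist":[0,0,-0.15],"grip":-1},{"translation":[0,0,0],"twist":[0,0,-0.15],"grip":-1},{"translation":[0,0,0],"twist":[0,0,-0.15],"grip":-1},{"translation":[0,0,0],"twist":[0,0,-0.15],"grip":-1},{"translation":[0,0,0],"twist":[0,0,-0.15],"grip":-1},{"translation":[0,0,0],"twist":[0,0,-0.15],"grip":-1},{"translation":[0,0,0],"twist":[0,0,-0.15],"grip":-1},{"translation":[0,0,0],"twist":[0,0,-0.15],"grip":-1},{"translation":[0,0,0],"twist":[0,0,-0.15],"grip":-1}]'; python3 -m pendant '[{"translation":[40,9,0],"twist":[0,0,0],"grip":-1},{"translation":[45,10,0],"twist":[0,0,0],"grip":-1},{"translation":[40,10,0],"twist":[0,0,0],"grip":-1},{"translation":[0,0,0],"twist":[0,0,-0.14],"grip":-1},{"translation":[0,0,0],"twist":[0,0,-0.14],"grip":-1},{"translation":[0,0,0],"twist":[0,0,-0.14],"grip":-1},{"translation":[0,0,0],"twist":[0,0,-0.11],"grip":-1},{"translation":[0,0,0],"twist":[0,0,0],"grip":-1},{"translation":[0,0,0],"twist":[0,0,0],"grip":-1},{"translation":[0,0,0],"twist":[0,0,0],"grip":-1}]'; python3 wb.py top .036; python3 kn.py; python3 bowlsw.py .62 .225; python3 -c "
from h import *
go(.506,.379,.225,97.8)"
```

```text
t: 80.1
tool_pos: [0.5638, 0.1702, 0.2852]
orientation: [0.633, 3.072, 0.0]
force: [-0.1, -0.7, -0.8]
opening: 0.0008
t: 81.1
tool_pos: [0.4561, 0.2488, 0.2828]
orientation: [-0.225, 3.129, -0.001]
force: [0.2, -0.2, -1.1]
opening: 0.0008
bowl [0.6218 0.2243] n 212 handle dir -135.0 grasp@85 [0.5617 0.1642] jaw -45.0 rmax 0.126
top {-150: 6, 120: 7, 135: 6}
scene {-45: 65, 30: 11, 45: 46}
wrist {-150: 314, -45: 105, 30: 3, 45: 710, 120: 326, 135: 26}
F [ 0.5 -0.2  0. ] tcp [0.4561 0.2488 0.2828] t 81.35
top bowl hues {}
scene bowl hues {}
pos [0.4561 0.2488 0.2828] jaw 98.3 q6 -1.31 t 81.5 -> shift [-68.  121.6  58.1] twist [-0.001  0.005  0.01 ] (world d mm) [ 49.9 130.2 -57.8]
```

```bash
python3 -m pendant '[{"translation":[-20,36,5],"twist":[0,0.005,0.01],"grip":-1},{"translation":[-20,37,12],"twist":[0,0,0],"grip":-1},{"translation":[-16,27,15],"twist":[0,0,0],"grip":-1},{"translation":[-9,14,12],"twist":[0,0,0],"grip":-1},{"translation":[0,3,3],"twist":[0,0,0],"grip":-1},{"translation":[0,0,0],"twist":[0,0,0],"grip":-1},{"translation":[0,0,0],"twist":[0,0,0],"grip":-1},{"translation":[0,0,0],"twist":[0,0,0],"grip":-1},{"translation":[0,0,0],"twist":[0,0,0],"grip":-1},{"translation":[0,0,0],"twist":[0,0,0],"grip":-1}]'; python3 -c "
from h import *
go(.506,.379,.22,97.8)"
```

```text
t: 82.45
tool_pos: [0.5069, 0.3751, 0.2379]
orientation: [-0.203, 3.131, -0.0]
force: [-0.1, 0.6, 0.5]
opening: 0.0001
pos [0.5069 0.3751 0.2379] jaw 97.4 q6 -1.14 t 82.5 -> shift [ 0.4  4.  17.9] twist [-0.     0.004 -0.007] (world d mm) [ -0.9   3.9 -17.9]
```

```bash
python3 -m pendant '[{"translation":[0,2,6],"twist":[0,0.004,-0.007],"grip":-1},{"translation":[0,0,14],"twist":[0,0,0],"grip":-1},{"translation":[0,0,14],"twist":[0,0,0],"grip":-1},{"translation":[0,-2,14],"twist":[0.01,0,0],"grip":-1},{"translation":[0,-2,14],"twist":[0.01,0,0],"grip":-1},{"translation":[0,-2,14],"twist":[0.01,0,0],"grip":-1},{"translation":[0,0,12],"twist":[0,0,0],"grip":-1},{"translation":[0,0,5],"twist":[0,0,0],"grip":-1},{"translation":[0,0,0],"twist":[0,0,0],"grip":-1},{"translation":[0,0,0],"twist":[0,0,0],"grip":-1}]'; python3 kn.py; python3 bowlsw.py .62 .225
```

```text
t: 83.45
tool_pos: [0.5061, 0.3902, 0.1485]
orientation: [-0.229, 3.119, 0.005]
force: [-0.6, 4.8, 3.7]
opening: 0.0004
top {-135: 16, -45: 5, 45: 10, 60: 26, 135: 69, 150: 3}
scene {-45: 12, -30: 35, 45: 28, 60: 5}
wrist {-135: 3, -30: 645, 45: 303, 60: 112, 120: 50, 135: 1587}
F [0.  3.8 1.9] tcp [0.5062 0.39   0.1489] t 83.65
top bowl hues {0: 57, 170: 5}
scene bowl hues {0: 76}
```

```bash
python3 -m pendant '[{"translation":[0,15,0],"twist":[0,0,0],"grip":-1},{"translation":[0,20,0],"twist":[-0.01,0.01,0],"grip":-1},{"translation":[0,10,0],"twist":[0,0,0],"grip":-1},{"translation":[0,0,-30],"twist":[0,0,0],"grip":-1},{"translation":[0,0,-30],"twist":[0,0,0],"grip":-1},{"translation":[0,0,-25],"twist":[0,0,0],"grip":-1},{"translation":[-2,-26,0],"twist":[0,0,0],"grip":-1},{"translation":[-3,-26,0],"twist":[0,0,0],"grip":-1},{"translation":[0,0,0],"twist":[0,0,0],"grip":-1},{"translation":[0,0,0],"twist":[0,0,0],"grip":-1}]'; python3 kn.py; python3 bowlsw.py .62 .224;python3 -c "
from h import *
go(.506,.378,.22,97.8)"
```

```text
t: 84.75
tool_pos: [0.5103, 0.3835, 0.2329]
orientation: [0.228, -3.133, 0.0]
force: [-0.2, 0.1, -0.5]
opening: 0.0007
top {-150: 59, -135: 4, -45: 4, 30: 4, 45: 14, 120: 52, 135: 19}
scene {-45: 57, 30: 11, 45: 39}
wrist {-45: 102, 30: 24, 45: 765, 120: 4}
F [ 0.2 -1.2  0.3] tcp [0.5099 0.3841 0.2326] t 84.95
top bowl hues {0: 66}
scene bowl hues {0: 62}
pos [0.51   0.384  0.2326] jaw 98.4 q6 -1.15 t 85.0 -> shift [ 4.8 -5.4 12.6] twist [-0.    -0.001  0.011] (world d mm) [ -4.   -6.  -12.6]
```

```bash
python3 -m pendant '[{"translation":[4,-6,2],"twist":[0,0,0.011],"grip":-1},{"translation":[0,0,13],"twist":[0,0,0],"grip":-1},{"translation":[0,0,13],"twist":[0,0,0],"grip":-1},{"translation":[0,-2,14],"twist":[0.01,0,0],"grip":-1},{"translation":[0,-2,14],"twist":[0.01,0,0],"grip":-1},{"translation":[0,-2,14],"twist":[0.01,0,0],"grip":-1},{"translation":[0,0,12],"twist":[0,0,0],"grip":-1},{"translation":[0,0,5],"twist":[0,0,0],"grip":-1},{"translation":[0,0,0],"twist":[0,0,0],"grip":-1},{"translation":[0,0,0],"twist":[0,0,0],"grip":-1}]'; python3 kn.py; python3 bowlsw.py .62 .225
```

```text
t: 86.05
tool_pos: [0.5055, 0.3899, 0.1481]
orientation: [-0.227, 3.122, 0.001]
force: [-0.2, 4.4, 3.8]
opening: 0.0008
top {-135: 13, 45: 10, 60: 30, 135: 69, 150: 3}
scene {-45: 11, -30: 33, 45: 27, 60: 5}
wrist {-135: 14, -30: 618, 45: 285, 60: 107, 120: 60, 135: 1509}
F [-0.5  5.4  2.2] tcp [0.5055 0.3897 0.1483] t 86.25
top bowl hues {0: 63, 10: 63}
scene bowl hues {0: 57, 10: 78}
```

Red and yellow sweets are in bowl 3. Back to fetch it.

```bash
python3 -m pendant '[{"translation":[0,10,0],"twist":[0,0,0],"grip":-1},{"translation":[0,20,0],"twist":[0,0,0],"grip":-1},{"translation":[0,20,0],"twist":[-0.01,0.01,0],"grip":-1},{"translation":[0,0,-25],"twist":[0,0,0],"grip":-1},{"translation":[0,0,-45],"twist":[0,0,0],"grip":-1},{"translation":[0,0,-45],"twist":[0,0,0],"grip":-1},{"translation":[20,0,-30],"twist":[0,0,0],"grip":-1},{"translation":[20,-40,0],"twist":[0,0,0],"grip":-1},{"translation":[15,-45,0],"twist":[0,0,0],"grip":-1},{"translation":[0,-45,0],"twist":[0,0,0],"grip":-1}]' >/dev/null; python3 kn.py; python3 -m pendant '[{"translation":[0,-45,0],"twist":[0,0,0],"grip":-1},{"translation":[0,0,0],"twist":[0,0,0.15],"grip":-1},{"translation":[0,0,0],"twist":[0,0,0.15],"grip":-1},{"translation":[0,0,0],"twist":[0,0,0.15],"grip":-1},{"translation":[0,0,0],"twist":[0,0,0.15],"grip":-1},{"translation":[0,0,0],"twist":[0,0,0.15],"grip":-1},{"translation":[0,0,0],"twist":[0,0,0.15],"grip":-1},{"translation":[0,0,0],"twist":[0,0,0.15],"grip":-1},{"translation":[0,0,0],"twist":[0,0,0.15],"grip":-1},{"translation":[0,0,0],"twist":[0,0,0.15],"grip":-1}]' >/dev/null; python3 -m pendant '[{"translation":[0,0,0],"twist":[0,0,0.15],"grip":-0.2},{"translation":[0,0,0],"twist":[0,0,0.15],"grip":-0.2},{"translation":[0,0,0],"twist":[0,0,0.15],"grip":-0.2},{"translation":[0,0,0],"twist":[0,0,0.15],"grip":-0.2},{"translation":[0,0,0],"twist":[0,0,0.15],"grip":-0.2},{"translation":[0,0,0],"twist":[0,0,0.15],"grip":-0.2},{"translation":[0,0,0],"twist":[0,0,0.15],"grip":-0.2},{"translation":[0,0,0],"twist":[0,0,0.1],"grip":-0.2},{"translation":[0,0,0],"twist":[0,0,0],"grip":-0.2},{"translation":[0,0,0],"twist":[0,0,0],"grip":-0.2}]'; python3 wb.py wrist .036;  python3 wb.py top .036; python3 -c "
from h import *
go(.5645,.1680,.1,-45)"
```

```text
top {-150: 14, 120: 31, 135: 9}
scene {-45: 58, 30: 13, 45: 43}
wrist {-150: 90, -45: 136, 30: 21, 45: 638}
F [-0.4 -0.4 -0.1] tcp [0.4598 0.3005 0.2903] t 87.55
t: 89.55
tool_pos: [0.462, 0.2766, 0.277]
orientation: [2.899, 1.195, -0.063]
force: [0.2, -0.6, 0.3]
opening: 0.0368
bowl [0.7762 0.2619] no handle
bowl [0.6205 0.2291] n 2018 handle dir -134.5 grasp@85 [0.5609 0.1685] jaw -44.5 rmax 0.126
bowl [0.6216 0.2257] n 206 handle dir -134.6 grasp@85 [0.5619 0.1652] jaw -44.6 rmax 0.125
pos [0.462  0.2763 0.277 ] jaw -45.3 q6 1.24 t 89.7 -> shift [  3.4 150.9 175.4] twist [-0.011  0.039 -0.004] (world d mm) [ 102.5 -108.3 -177. ]
```

```bash
python3 -m pendant '[{"translation":[-4,40,10],"twist":[-0.011,0.039,0],"grip":-0.2},{"translation":[-3,42,10],"twist":[0,0,0],"grip":-0.2},{"translation":[0,38,20],"twist":[0,0,0],"grip":-0.2},{"translation":[0,23,30],"twist":[0,0,0],"grip":-0.2},{"translation":[0,0,40],"twist":[0,0,0],"grip":-0.2},{"translation":[0,0,40],"twist":[0,0,0],"grip":-0.2},{"translation":[0,0,20],"twist":[0,0,0],"grip":-0.2},{"translation":[0,0,0],"twist":[0,0,0],"grip":-0.2},{"translation":[0,0,0],"twist":[0,0,0],"grip":-0.2},{"translation":[0,0,0],"twist":[0,0,0],"grip":-0.2}]'; python3 wb.py wrist .036; python3 -c "
from h import *
go(.5637,.1685,.032,-44.8)"
```

```text
t: 90.65
tool_pos: [0.5642, 0.1678, 0.1046]
orientation: [2.892, 1.224, 0.012]
force: [0.2, 0.7, 0.2]
opening: 0.0374
bowl [0.6224 0.2268] n 6238 handle dir -135.2 grasp@85 [0.562  0.1669] jaw -45.2 rmax 0.127
bowl [0.7894 0.1362] no handle
pos [0.5646 0.1679 0.1052] jaw -44.1 q6 0.97 t 90.7 -> shift [-0.8 -1.4 73.2] twist [ 0.005 -0.008  0.012] (world d mm) [ -0.9   0.6 -73.2]
```

```bash
python3 -m pendant '[{"translation":[-1,-1,0],"twist":[0.005,-0.008,0.015],"grip":-0.2},{"translation":[0,0,20],"twist":[0,0,0],"grip":-0.2},{"translation":[0,0,25],"twist":[0,0,0],"grip":-0.2},{"translation":[0,0,15],"twist":[0,0,0],"grip":-0.2},{"translation":[0,0,8],"twist":[0,0,0],"grip":-0.2},{"translation":[0,0,2],"twist":[0,0,0],"grip":-0.2},{"translation":[0,0,0],"twist":[0,0,0],"grip":-0.2},{"translation":[0,0,0],"twist":[0,0,0],"grip":-0.2},{"translation":[0,0,0],"twist":[0,0,0],"grip":-0.2},{"translation":[0,0,0],"twist":[0,0,0],"grip":-0.2}]'; python3 wb.py wrist .036; python3 -c "
from h import *
go(.565,.1695,.032,-45.2)"
```

```text
t: 91.7
tool_pos: [0.5722, 0.1706, 0.0459]
orientation: [2.901, 1.199, 0.026]
force: [-0.0, 0.2, -1.0]
opening: 0.0372
bowl [0.6216 0.2273] n 11116 handle dir -134.7 grasp@85 [0.5618 0.1669] jaw -44.7 rmax 0.117
comp 1013 no circle [0.7460099  0.14143599]
pos [0.5722 0.1706 0.046 ] jaw -45.1 q6 0.99 t 91.8 -> shift [-6.1 -4.4 13.9] twist [ 0.009 -0.015  0.002] (world d mm) [ -7.2  -1.1 -14. ]
```

```bash
python3 -m pendant '[{"translation":[-5,-4,6],"twist":[0.009,-0.015,0],"grip":-0.2},{"translation":[0,0,8],"twist":[0,0,0],"grip":-0.2},{"translation":[0,0,0],"twist":[0,0,0],"grip":-0.2},{"translation":[0,0,0],"twist":[0,0,0],"grip":-1},{"translation":[0,0,0],"twist":[0,0,0],"grip":-1},{"translation":[0,0,0],"twist":[0,0,0],"grip":-1},{"translation":[0,0,0],"twist":[0,0,0],"grip":-1},{"translation":[0,0,0],"twist":[0,0,0],"grip":-1},{"translation":[0,0,0],"twist":[0,0,0],"grip":-1},{"translation":[0,0,0],"twist":[0,0,0],"grip":-1}]' 55; python3 -m pendant '[{"translation":[0,0,-5],"twist":[0,0,0],"grip":-1},{"translation":[-4,4,-2],"twist":[0,0,0],"grip":-1},{"translation":[-4,4,-5],"twist":[0,0,0],"grip":-1},{"translation":[0,0,-20],"twist":[0,0,0],"grip":-1},{"translation":[0,0,-30],"twist":[0,0,0],"grip":-1},{"translation":[0,0,-35],"twist":[0,0,0],"grip":-1},{"translation":[0,0,-25],"twist":[0,0,0],"grip":-1},{"translation":[0,0,-5],"twist":[0,0,0],"grip":-1},{"translation":[0,0,0],"twist":[0,0,0],"grip":-1},{"translation":[0,0,0],"twist":[0,0,0],"grip":-1}]'; python3 -c "
from h import *
go(.5172,-.3998,.12,-66)"
```

```text
t: 92.75
tool_pos: [0.5652, 0.1699, 0.0306]
orientation: [2.903, 1.2, -0.003]
force: [-0.2, 0.0, -0.4]
opening: 0.0135
t: 93.75
tool_pos: [0.5634, 0.1538, 0.1611]
orientation: [2.904, 1.197, -0.011]
force: [0.7, -0.1, -1.4]
opening: 0.0133
pos [0.5634 0.1538 0.1611] jaw -45.2 q6 0.97 t 93.8 -> shift [-422.5  360.3   43.1] twist [-0.001  0.007  0.363] (world d mm) [ -46.2 -553.6  -41.1]
```

```bash
python3 -m pendant '[{"translation":[-15,13,0],"twist":[0,0,0],"grip":-1},{"translation":[-27,23,0],"twist":[0,0,0],"grip":-1},{"translation":[-36,31,-1],"twist":[0,0,0],"grip":-1},{"translation":[-36,31,-1],"twist":[0,0,0],"grip":-1},{"translation":[-36,31,-1],"twist":[0,0,0],"grip":-1},{"translation":[-36,31,-1],"twist":[0,0,0],"grip":-1},{"translation":[-36,31,-1],"twist":[0,0,0],"grip":-1},{"translation":[-36,31,-1],"twist":[0,0,0],"grip":-1},{"translation":[-36,31,-1],"twist":[0,0,0],"grip":-1},{"translation":[-36,31,-1],"twist":[0,0,0],"grip":-1}]'; python3 -m pendant '[{"translation":[-36,31,0],"twist":[0,0,0],"grip":-1},{"translation":[-27,23,0],"twist":[0,0,0],"grip":-1},{"translation":[-14,12,0],"twist":[0,0,0],"grip":-1},{"translation":[0,0,0],"twist":[0,0,0.08],"grip":-1},{"translation":[0,0,0],"twist":[0,0,0.1],"grip":-1},{"translation":[0,0,0],"twist":[0,0,0.1],"grip":-1},{"translation":[0,0,0],"twist":[0,0,0.08],"grip":-1},{"translation":[0,0,0],"twist":[0,0,0],"grip":-1},{"translation":[0,0,0],"twist":[0,0,0],"grip":-1},{"translation":[0,0,0],"twist":[0,0,0],"grip":-1}]';python3 wb.py wrist .006; python3 -c "
from h import *
go(.5172,-.3998,.002,-66)"
```

```text
t: 94.75
tool_pos: [0.5187, -0.2876, 0.1482]
orientation: [-2.881, -1.207, 0.046]
force: [1.5, -0.4, -1.1]
opening: 0.0134
t: 95.75
tool_pos: [0.4978, -0.3953, 0.1233]
orientation: [-3.038, -0.639, 0.081]
force: [0.6, 0.1, -2.6]
opening: 0.0135
bowl [ 0.5526 -0.1236] n 3572 handle dir -161.9 grasp@85 [ 0.4718 -0.15  ] jaw -71.9 rmax 0.129
bowl [ 0.5275 -0.2078] n 3112 handle dir -91.0 grasp@85 [ 0.526  -0.2928] jaw -1.0 rmax 0.084
comp 217 no circle [ 0.60912204 -0.27903072]
pos [ 0.4977 -0.3952  0.1233] jaw -66.3 q6 0.42 t 95.8 -> shift [ 21.3  17.5 119.8] twist [-0.046  0.044 -0.005] (world d mm) [  19.5   -4.6 -121.3]
```

```bash
python3 -m pendant '[{"translation":[9,8,0],"twist":[-0.023,0.022,0],"grip":-1},{"translation":[9,7,0],"twist":[-0.023,0.022,0],"grip":-1},{"translation":[0,0,15],"twist":[0,0,0],"grip":-1},{"translation":[0,0,25],"twist":[0,0,0],"grip":-1},{"translation":[0,0,25],"twist":[0,0,0],"grip":-1},{"translation":[0,0,15],"twist":[0,0,0],"grip":-1},{"translation":[0,0,6],"twist":[0,0,0],"grip":-1},{"translation":[0,0,0],"twist":[0,0,0],"grip":-1},{"translation":[0,0,0],"twist":[0,0,0],"grip":-1},{"translation":[0,0,0],"twist":[0,0,0],"grip":-1}]'; python3 -c "
from h import *
go(.5172,-.3998,.002,-66)"
```

```text
t: 96.8
tool_pos: [0.5197, -0.4011, 0.0308]
orientation: [-3.071, -0.659, 0.002]
force: [0.3, -0.5, -1.4]
opening: 0.0134
pos [ 0.5197 -0.4011  0.0308] jaw -65.8 q6 0.41 t 96.8 -> shift [-1.7 -2.2 28.8] twist [-0.001  0.001  0.004] (world d mm) [ -2.5   1.3 -28.8]
```

```bash
python3 -m pendant '[{"translation":[-1.5,-2,8],"twist":[0,0,0],"grip":-1},{"translation":[0,0,9],"twist":[0,0,0],"grip":-1},{"translation":[0,0,5],"twist":[0,0,0],"grip":-1},{"translation":[0,0,4],"twist":[0,0,0],"grip":-1},{"translation":[0,0,3],"twist":[0,0,0],"grip":-1},{"translation":[0,0,2],"twist":[0,0,0],"grip":-1},{"translation":[0,0,0],"twist":[0,0,0],"grip":-1},{"translation":[0,0,0],"twist":[0,0,0],"grip":-1},{"translation":[0,0,0],"twist":[0,0,0],"grip":-1},{"translation":[0,0,0],"twist":[0,0,0],"grip":-1}]'; python3 wb.py wrist .006
```

```text
t: 97.8
tool_pos: [0.5193, -0.4016, 0.0009]
orientation: [3.068, 0.658, 0.003]
force: [-0.5, -0.2, -1.7]
opening: 0.0135
bowl [ 0.5136 -0.2084] n 8556 handle dir -64.8 grasp@85 [ 0.5498 -0.2853] jaw 25.2 rmax 0.12
bowl [ 0.5924 -0.3684] n 14052 handle dir -155.5 grasp@85 [ 0.5151 -0.4037] jaw -65.5 rmax 0.11
```

```bash
python3 -m pendant '[{"translation":[0,0,1],"twist":[0,0,0],"grip":-1},{"translation":[0,0,0],"twist":[0,0,0],"grip":-0.2},{"translation":[0,0,0],"twist":[0,0,0],"grip":-0.2},{"translation":[0,0,0],"twist":[0,0,0],"grip":-0.2},{"translation":[0,0,-10],"twist":[0,0,0],"grip":-0.2},{"translation":[0,0,-30],"twist":[0,0,0],"grip":-0.2},{"translation":[0,0,-45],"twist":[0,0,0],"grip":-0.2},{"translation":[-40,0,-25],"twist":[0,0,0],"grip":-0.2},{"translation":[-40,-20,-25],"twist":[0,0,0],"grip":-0.2},{"translation":[0,-40,-25],"twist":[0,0,0],"grip":-0.2}]'; python3 -c "
from h import *
st()
cam('wrist','w9.png')
p,d,i=cam('top')
cv2.imwrite('pics/t9.png',cv2.resize(p[120:270,150:450,::-1],None,fx=2.6,fy=2.6,interpolation=cv2.INTER_CUBIC))"; python3 sc.py; python3 wb.py top;python3 kn.py
```

```text
t: 98.85
tool_pos: [0.4191, -0.3799, 0.1642]
orientation: [3.069, 0.66, -0.001]
force: [0.6, 1.1, 0.9]
opening: 0.0369
t 98.85 p [ 0.4191 -0.3799  0.1642] rv [ 3.069e+00  6.600e-01 -1.000e-03] q [-0.826  0.047  1.615 -0.002  1.478  0.322] F [0.6 1.1 0.9] op 0.036946122063711166
t 99.0 p [ 0.4225 -0.3776  0.1662] rv [3.065 0.665 0.005] q [-0.82   0.043  1.615  0.     1.477  0.324] F [ 0.4 -0.3 -0.3] op 0.03761898048558446
[[0.6672 0.1782 0.0624]
 [0.6525 0.2652 0.06  ]
 [0.581  0.164  0.0626]
 [0.5667 0.2498 0.0616]]
plate z 0.03452197348769832 slope [ 0.0009 -0.0022]
bowl [ 0.5895 -0.2418] n 250 handle dir -174.9 grasp@85 [ 0.5048 -0.2494] jaw -84.9 rmax 0.126
bowl [ 0.5927 -0.3686] n 246 handle dir -155.3 grasp@85 [ 0.5155 -0.4041] jaw -65.3 rmax 0.125
bowl [ 0.5508 -0.1237] n 241 handle dir -162.4 grasp@85 [ 0.4698 -0.1494] jaw -72.4 rmax 0.127
top {-150: 54, -45: 4, 30: 7, 45: 77, 120: 48, 135: 20}
scene {-45: 62, 30: 17, 45: 42}
wrist 0
F [ 0.6  0.5 -0.5] tcp [ 0.4219 -0.3769  0.1605] t 99.25
```

View pics/w9.png

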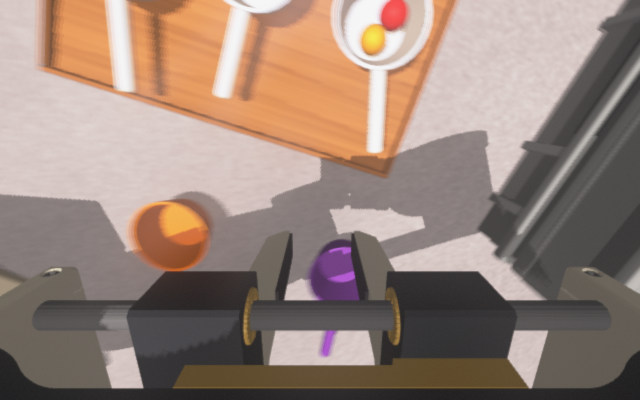

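View pics/t9.png

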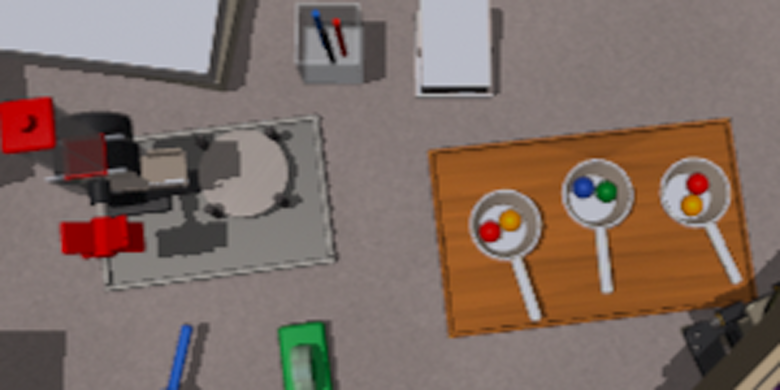

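Final views:
- **Bowls:** the wrist and top pictures show all three upright on the tray with two sweets each. In the top crop they are red and yellow at (500,225), blue and green at (595,188), red and yellow at (695,192).
- **Stand:** level under the chute, with its plate centred at (245,172).
- **Knob and bystanders:** the knob is in its X, and the bystanders are where they were.

The arm touches nothing, so I let it settle and hand in.

```bash
python3 -m pendant '[{"translation":[0,0,0],"twist":[0,0,0],"grip":-0.2},{"translation":[0,0,0],"twist":[0,0,0],"grip":-0.2},{"translation":[0,0,0],"twist":[0,0,0],"grip":-0.2},{"translation":[0,0,0],"twist":[0,0,0],"grip":-0.2},{"translation":[0,0,0],"twist":[0,0,0],"grip":-0.2},{"translation":[0,0,0],"twist":[0,0,0],"grip":-0.2},{"translation":[0,0,0],"twist":[0,0,0],"grip":-0.2},{"translation":[0,0,0],"twist":[0,0,0],"grip":-0.2},{"translation":[0,0,0],"twist":[0,0,0],"grip":-0.2},{"translation":[0,0,0],"twist":[0,0,0],"grip":-0.2}]' && python3 -c "
from plant import robot
print(robot.close_job())"
```

```text
t: 100.25
tool_pos: [0.4216, -0.3765, 0.1566]
orientation: [-3.062, -0.666, 0.008]
force: [0.2, -0.4, -0.3]
opening: 0.0373
the job is handed in; nothing more can be done
None
```

The job is done and handed in at about 100 s. I turned the stand about 36° by one leg, to roughly 46° from the foot bar, before letting any sweet out. Then I filled the three white bowls one after the other with two clicks each and put them back on the tray.

**Last checks:**
- **Bowls and sweets:** all three bowls sit on the tray with two sweets each (red and yellow, green and blue, red and yellow). None showed on the tray, lid or table. I did not check separately that the seventh sweet is still in the dispenser.
- **Stand:** the plate is level (slope about 0.002), and its centre is about 6 mm from my estimate of stand_spot.
- **Knob and bystanders:** the knob rests in a click, and the bystanders look unmoved in the pictures.

**What went wrong or disagreed:**
- The fingertips sit about 34 mm above the TCP height the state reports. My first pinch closed on nothing above the stand leg; after that I allowed for it.
- The first knob press slid off along the wing without clicking, and I repeated it. The first press for bowl 2 also slid outward, but it clicked and dropped one sweet.
- Bowl 1 was pushed about 19 mm sideways on the stand while the arm was away. I measured it again and no sweet was lost.
- The top and wrist cameras differ by 3 to 5 mm in y.

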